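Pack the prep box: slide it into the corner guide, load the cut carrot, snap the lid on

TASK

Push the open metal prep box along the table, without lifting it, until it sits snug in the corner of the steel corner guide, and only then put every cut piece of carrot from the nearer yellow cutting board (the one with the peeler on it) into it. Next lay the white lid squarely on the box, and press its four corner clips down until each has clicked home. The box must finish snug in the corner with everything inside; do not disturb the jar, the glass or the timer.

Things in the scene. Friction and masses are not known exactly. Their poses are not given: they have to be found in the camera images.
- home (a point): Centre, at table height, of the spot where the box must end. A box centred here with its axes along these axes touches both stops of the fixed steel corner guide: one on the -x side (inner face 85 mm from this point), one on the -y side (inner face 60 mm). The +x and +y sides are open.
- guide: The fixed steel corner guide, same point and axes as home: an L of two upright stops 12 mm thick, 30 mm tall. The -x stop spans y -60 to +40 mm, the -y stop x -97 to +38 mm; beyond that each has a lead-in 30 mm long, flared outward. Low 4 mm flanges run outside them, out to 126 mm on the -x side and 101 mm on the -y side.
- box_mid (a point): Centre (40 mm above the underside) of the open-topped metal prep box, 170 mm (its x) by 120 mm (its y) by 80 mm tall, walls and floor 4 mm, 0.45 kg, loose on the table and free to slide; starts turned up to 0.4 rad to the guide. z up. A half turn makes no difference.
- lid_handle (a point): Middle of the handle of the loose white lid (0.25 kg with its clips): a bar 70 mm along x, 20 mm across y, 28 mm tall, centred on the lid, z up. The lid's raised top face lies 14 mm below this point, the underside of its flange 22 mm below. Seated on the box this point is 62 mm above the box's centre. Either way round fits.
- lid: The lid, at the underside centre of its plug, 32 mm below the handle's middle. Flange 180 (x) by 130 mm (y), which comes to rest on the box's rim; plug 154 by 104 mm, 10 mm deep, that goes into the box with 4 mm play all round. On the table the lid lies on the plug, handle up.
- clip1_top (a point): Centre of the top of the grey corner clip 1 of the lid, a pad 30 by 30 mm at the lid's corner (- x, - y in the handle's frame, 72.5 mm and 47.5 mm from the handle's middle). Stands 6 mm above the lid's top face until pressed, flush with it when home.
- clip2_top (a point): Centre of the top of the grey corner clip 2 of the lid, a pad 30 by 30 mm at the lid's corner (- x, + y in the handle's frame, 72.5 mm and 47.5 mm from the handle's middle). Stands 6 mm above the lid's top face until pressed, flush with it when home.
- clip3_top (a point): Centre of the top of the grey corner clip 3 of the lid, a pad 30 by 30 mm at the lid's corner (+ x, - y in the handle's frame, 72.5 mm and 47.5 mm from the handle's middle). Stands 6 mm above the lid's top face until pressed, flush with it when home.
- clip4_top (a point): Centre of the top of the grey corner clip 4 of the lid, a pad 30 by 30 mm at the lid's corner (+ x, + y in the handle's frame, 72.5 mm and 47.5 mm from the handle's middle). Stands 6 mm above the lid's top face until pressed, flush with it when home.
- clip1 (a joint): How far clip 1 is pressed down, m: 0 = up, 0.006 = home. It resists with about 6 N all the way and stays where it is left.
- clip2 (a joint): How far clip 2 is pressed down, m: 0 = up, 0.006 = home. It resists with about 6 N all the way and stays where it is left.
- clip3 (a joint): How far clip 3 is pressed down, m: 0 = up, 0.006 = home. It resists with about 6 N all the way and stays where it is left.
- clip4 (a joint): How far clip 4 is pressed down, m: 0 = up, 0.006 = home. It resists with about 6 N all the way and stays where it is left.
- chunk_mid (a point): Middle of a thick cut chunk of carrot, 44 (x) by 67 (y) by 41 mm tall, lying; on the cutting board at the start (board top 20 mm above the table). The pieces may be absent: two to four of the five are there.
- end_piece_mid (a point): Middle of a stubby carrot end, 45 by 45 by 42 mm tall; on the board at the start, or absent.
- wedge_a_mid (a point): Middle of a carrot wedge, 22 (x) by 55 (y) by 14 mm tall; on the board at the start, or absent.
- wedge_b_mid (a point): Middle of a carrot wedge, 21 (x) by 61 (y) by 10 mm tall; on the board at the start, or absent.
- wedge_c_mid (a point): Middle of a carrot wedge, 22 (x) by 57 (y) by 10 mm tall; on the board at the start, or absent.
- board: Underside centre of the fixed yellow cutting board with the cut carrot and a peeler (the other yellow board, further left, is not part of the job), 430 (x) by 245 (y) by 20 mm thick; its long axis lies across in front of the robot.
- jar: Underside centre of a loose clear jar with a lid, 69 mm wide, 84 mm tall: leave alone.
- glass: Underside centre of a loose drinking glass, 75 mm wide, 100 mm tall: leave alone.
- timer: Underside centre of a loose round kitchen timer, 64 mm wide, 37 mm tall: leave alone.

How it is judged (in metres and radians):
On the way, in this order (a step that is already met when the one before it is completed fails the run):
1. the empty box is pushed snug into the corner of the guide (x of box_mid in the frame of home between -0.008 and 0.008 m and y of box_mid in the frame of home between -0.008 and 0.008 m and angle between the x axis of box_mid and the x axis of home, either way round below 0.06 rad and height (world z) of box_mid below 0.046 m and angle between box_mid's own z axis and vertical below 0.06 rad and horizontal distance between each of chunk_mid, end_piece_mid, wedge_a_mid, wedge_b_mid, wedge_c_mid and box_mid above 0.1 m), for 0.2 s.
2. every cut carrot piece is in the box (x of chunk_mid in the frame of box_mid between -0.081 and 0.081 m and y of chunk_mid in the frame of box_mid between -0.056 and 0.056 m and z of chunk_mid in the frame of box_mid between -0.037 and 0.037 m and x of end_piece_mid in the frame of box_mid between -0.081 and 0.081 m and y of end_piece_mid in the frame of box_mid between -0.056 and 0.056 m and z of end_piece_mid in the frame of box_mid between -0.037 and 0.037 m and x of wedge_a_mid in the frame of box_mid between -0.081 and 0.081 m and y of wedge_a_mid in the frame of box_mid between -0.056 and 0.056 m and z of wedge_a_mid in the frame of box_mid between -0.037 and 0.037 m and x of wedge_b_mid in the frame of box_mid between -0.081 and 0.081 m and y of wedge_b_mid in the frame of box_mid between -0.056 and 0.056 m and z of wedge_b_mid in the frame of box_mid between -0.037 and 0.037 m and x of wedge_c_mid in the frame of box_mid between -0.081 and 0.081 m and y of wedge_c_mid in the frame of box_mid between -0.056 and 0.056 m and z of wedge_c_mid in the frame of box_mid between -0.037 and 0.037 m), for 0.2 s.
3. the lid lies squarely on the box, its clips still up (all of step 2 and x of lid_handle in the frame of box_mid between -0.007 and 0.007 m and y of lid_handle in the frame of box_mid between -0.007 and 0.007 m and z of lid_handle in the frame of box_mid between 0.058 and 0.0655 m and angle between the z axis of lid_handle and the z axis of box_mid, either way round below 0.04 rad and value of joint each of clip1, clip2, clip3, clip4 below 0.002 m), for 0.2 s.
4. all four clips are clicked home with the lid on the box (x of lid_handle in the frame of box_mid between -0.007 and 0.007 m and y of lid_handle in the frame of box_mid between -0.007 and 0.007 m and z of lid_handle in the frame of box_mid between 0.058 and 0.0655 m and angle between the z axis of lid_handle and the z axis of box_mid, either way round below 0.04 rad and value of joint each of clip1, clip2, clip3, clip4 above 0.0045 m), for 0.2 s.
At the end, for the whole second after the job is handed in: The box stands on the table within 8 mm (each way) and 0.06 rad of touching both stops of the guide, every carrot piece present is inside it, the lid is seated on the rim (within 7 mm of centred, level), all four clips are down by more than 4.5 of their 6 mm, box and lid at rest (all of step 2 and all of step 4 and x of box_mid in the frame of home between -0.008 and 0.008 m and y of box_mid in the frame of home between -0.008 and 0.008 m and angle between the x axis of box_mid and the x axis of home, either way round below 0.06 rad and height (world z) of box_mid below 0.046 m and angle between box_mid's own z axis and vertical below 0.06 rad and linear speed of each of prep_box, lid below 0.02 m/s).
It fails at once if the prep box is lifted off the table or tipped instead of pushed (height (world z) of box_mid above 0.06 m or angle between box_mid's own z axis and vertical above 0.35 rad).
It fails at once if the jar is knocked over or shoved away (more than 4 cm) (distance of jar from where it was at the start of the episode above 0.04 m or angle between jar's own z axis and vertical above 0.4 rad).
It fails at once if the drinking glass is knocked over or shoved away (more than 4 cm) (distance of glass from where it was at the start of the episode above 0.04 m or angle between glass's own z axis and vertical above 0.4 rad).
It fails at once if the kitchen timer is knocked over or shoved away (more than 4 cm) (distance of timer from where it was at the start of the episode above 0.04 m or angle between timer's own z axis and vertical above 0.4 rad).
Of chunk, end_piece, wedge_a, wedge_b, wedge_c only 2 to 4 are there at a start; the rules pass over those that are not, and their reading is None.
At some moment in a run one of prep_box, chunk, end_piece, wedge_a, wedge_b, wedge_c may be knocked a few centimetres aside while the robot is not near it.
Once in a run the grip may slacken for a moment while it holds something.
It also fails if it takes over 210 s, if anything falls off the work surface, if the arm or the gripper's body presses on something with over 40 N, if the wrist force passes 120 N, or if a joint passes its speed limit or range.

ROBOT

A 6-joint arm with a two-finger parallel gripper is mounted at the origin on a cart in front of the work surface, level with it; the furniture and walls round the work are solid. World frame = base frame: x ahead of the robot, y to its left, z up, the work surface at z = 0. Lengths are in mm, angles in rad, forces in N, time in s.
With the tool pointing down it reaches from about 300 to 825 mm from the base axis. Payload 5.4 kg.
Tool frame: the origin (TCP) lies at the very end of the fingers, on their centre line; the grasp point (between the pads) lies 19 mm behind it; z points along the fingers, y is the direction in which the jaws open and shut (so a half turn about z gives the same grasp; the last joint's range is limited). The gripper opens to 92 mm and grips with 3 to 60 N. Pads are 20 mm wide; open, the fingers measure 128 mm over their backs; the gripper's body (75 mm by 189 mm) begins 69 mm behind the grasp point.
Start: joints at [-1.515, 0.158, 1.597, -0, 1.386, -0.21], TCP at [151.018, -554.797, 214.601] pointing down, gripper open.
Joint ranges: [-2.91, 2.91], [-0.94, 2.29], [0.18, 2.7], [-1.29, 4.43], [0.17, 2.64], [-3, 3]. Speed limits (rad/s): [2.57, 2.57, 3.14, 3.14, 3.14, 3.14].

INTERFACE

Orientations are given as [roll, pitch, yaw] about the fixed x, y, z axes, in that order (R = Rz(yaw) Ry(pitch) Rx(roll)).
In Python, from station import robot gives the robot as it stands.
- The arm moves only by the tool send_rows, never from a script. Its argument "motion" is a list of rows, each a list of 7 numbers: the turn, a rotation vector about the tool's x, y, z in rad, then the shift along the tool's x, y, z in mm, then the gripper's target within -1 to 1 (shut at 1, half-way at 0, fully open at -1). A call has 1 to 5 rows; each row shifts and turns the pose as measured when the row begins, along the tool's axes as they then stand; what a row does not reach is not made up. A row lasts 1/10 s, in which the tool goes at most 50 mm and 8.59 degrees, less where a joint would pass 70% of its speed; a pose out of reach is approached as far as the arm can. A call is refused whole if a number of a shift passes 50 or a number of a turn 0.15, either way. A call with a gripper value outside its range is refused whole. The fingers move at their own pace and stop on an object; "grip_force" is the grip in N (left out, the last holds). Time passes only in rows, so rows that do not move let the fingers close. It gives the time, the measured TCP pose, the force and the opening at its end, in the units of the state.
- robot.sense(): the state, without advancing time (a new reading comes with each control period).
- robot.grab_frame(name): name is "side" or "top" or "wrist"; returns the picture (420x560x3 uint8, red, green, blue); there is no depth.
- robot.camera_info(name): a dict with "fx", "fy", "cx", "cy" (pixels), "rvec" (rotation vector, rad) and "tvec" (3), from world to camera coordinates, as OpenCV has them. Camera axes: x right, y down, z forward; pixel columns grow to the right and rows downward; lengths in mm; the calibration is good to about 2 mm. The wrist camera is an equidistant fisheye: a pixel r from the principal point sees the ray r / f radians off the axis. A picture is of the moment at which its call begins: read the wrist's pose just before it. camera_info takes no time and is no camera call; for the wrist camera it gives the pose at the moment of the call.
- robot.sign_off(): hands the job in, once; it reports no verdict.
The state is a dict: "time": time; "qpos": joint angles; "joint_velocities": joint speeds; "effort": joint torques, N m; "position": TCP position; "tool_rot": TCP orientation; "force": force on the tool from outside, world axes, zero at the start; "moment": the same for the moment, N m; "grip_width": finger opening in mm.
Only numpy, scipy, OpenCV 4.12 (cv2) and the standard library are available. Lean on these libraries where they do the work, as an engineer would, in place of code of your own. Each camera call takes 0.05 s, during which the arm holds its last target.

## Working session

There is one attempt and no reset: what is moved stays moved. The work goes in short steps, Python scripts to look and compute and a tool call to move; the robot and the scene stay as the last step left them, time stands still between calls to the robot, and variables do not carry over. Pictures are saved under pics/ and viewed, and the job is handed in when it is done.

Besides the shell and the picture viewer there is one more tool, called after "Call:" in YAML: its name, and indented under it one key for each argument. send_rows: Moves the arm, as the interface text tells. Its arguments: {"type":"object","properties":{"motion":{"type":"array","items":{"type":"array","items":{"type":"number"}}},"grip_force":{"type":"number"}},"required":["motion"]}

```bash
ls; mkdir -p pics; python3 - <<'E'
from station import robot
import cv2
print(robot.sense())
for n in ["side","top","wrist"]:
    print(n,robot.camera_info(n))
    cv2.imwrite(f"pics/{n}0.png",robot.grab_frame(n)[:,:,::-1])
E
```

```text
pics
{'time': 0.0, 'qpos': array([-1.51507204e+00,  1.59082081e-01,  1.59822016e+00,  2.57890528e-06,
        1.38618311e+00, -2.10112874e-01]), 'joint_velocities': array([-0.00098769,  0.00011344,  0.00227007, -0.00011546, -0.00020017,
       -0.00020148]), 'effort': array([-1.47666487e-03, -3.85569727e+01, -3.22110343e+01,  7.01374607e-02,
        3.80689139e-02, -1.30335156e-04]), 'position': array([ 151.00019571, -554.17446194,  213.60640904]), 'tool_rot': array([-3.13974211e+00, -3.97239267e-04,  2.65836318e-01]), 'force': array([-0.48309246, -0.25041939,  0.4565045 ]), 'moment': array([ 0.0258132 , -0.01725676,  0.01406335]), 'grip_width': 91.71947938101464}
side {'fx': 530.7372052768163, 'fy': 530.7372052768163, 'cx': 281.3555652150529, 'cy': 216.94581621636584, 'rvec': array([ 0.41342101, -2.460007  ,  1.57156704]), 'tvec': array([ 542.1066166 ,  157.0731661 , 1226.48424716])}
top {'fx': 386.031237993934, 'fy': 386.031237993934, 'cx': 288.18063866135304, 'cy': 213.85115800764075, 'rvec': array([ 2.17050475, -2.18262916,  0.06503323]), 'tvec': array([ -15.86162492,  576.33688402, 1370.51021909])}
wrist {'fx': 325.19226210127806, 'fy': 325.19226210127806, 'cx': 277.10171501674375, 'cy': 203.4466857331713, 'rvec': array([-2.29521455,  1.7524821 ,  0.26914272]), 'tvec': array([-573.21449695,  -33.82662359,  391.00833482])}
```

View pics/top0.png

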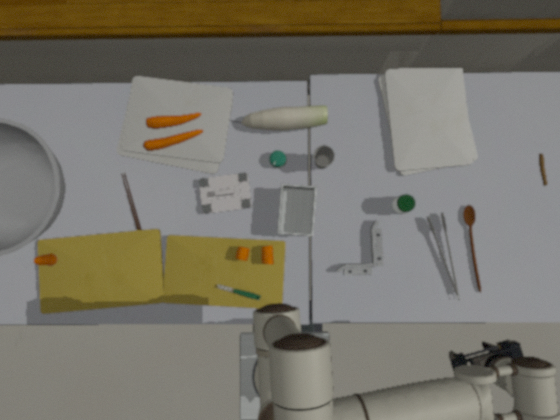

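View pics/side0.png

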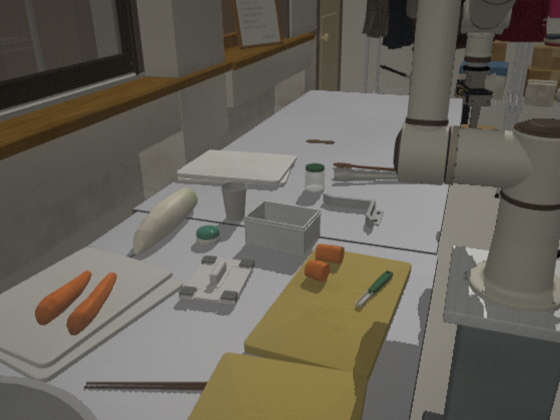

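View pics/wrist0.png

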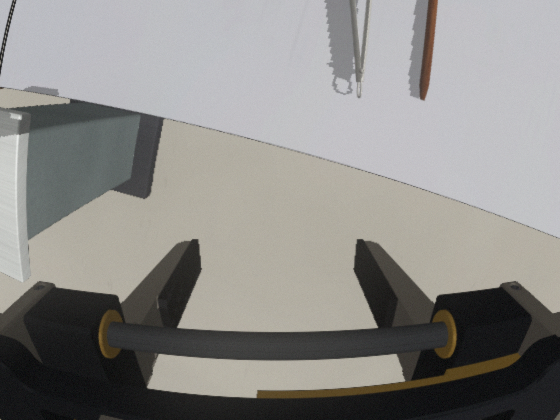

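```bash
cat > h.py <<'E'
from station import robot
import cv2, numpy as np
from scipy.spatial.transform import Rotation as Rn
def P(n): 
    c=robot.camera_info(n); R=Rn.from_rotvec(c['rvec']).as_matrix(); return c,R,np.array(c['tvec'])
def proj(n,X):
    c,R,t=P(n); p=np.atleast_2d(X)@R.T+t
    if n=='wrist':
        th=np.arctan2(np.hypot(p[:,0],p[:,1]),p[:,2]); r=np.hypot(p[:,0],p[:,1])+1e-9
        return np.c_[c['cx']+c['fx']*th*p[:,0]/r, c['cy']+c['fy']*th*p[:,1]/r]
    return np.c_[c['cx']+c['fx']*p[:,0]/p[:,2], c['cy']+c['fy']*p[:,1]/p[:,2]]
def ray(n,uv):
    c,R,t=P(n); uv=np.atleast_2d(np.array(uv,float))
    x=(uv[:,0]-c['cx'])/c['fx']; y=(uv[:,1]-c['cy'])/c['fy']
    if n=='wrist':
        th=np.hypot(x,y); s=np.sin(th)/np.maximum(th,1e-9); d=np.c_[x*s,y*s,np.cos(th)]
    else: d=np.c_[x,y,np.ones(len(x))]
    return -R.T@t, d@R
def onz(n,uv,z):
    o,d=ray(n,uv); z=np.broadcast_to(z,(len(d),)); k=(z-o[2])/d[:,2]; return o+d*k[:,None]
def crop(img,x0,y0,x1,y1,s,name):
    c=cv2.resize(img[y0:y1,x0:x1],None,fx=s,fy=s,interpolation=cv2.INTER_CUBIC)
    for u in range((x0+9)//10*10,x1,10): cv2.putText(c,str(u),(int((u-x0)*s),8),0,.3,(0,0,255),1); cv2.line(c,(int((u-x0+.5)*s),9),(int((u-x0+.5)*s),13),(0,0,255),1)
    for v in range((y0+9)//10*10,y1,10): cv2.putText(c,str(v),(0,int((v-y0+.5)*s)),0,.3,(0,0,255),1); cv2.line(c,(20,int((v-y0+.5)*s)),(26,int((v-y0+.5)*s)),(0,0,255),1)
    cv2.imwrite(f'pics/{name}.png',c)
E
python3 - <<'E'
from h import *
t=cv2.imread('pics/top0.png'); crop(t,265,140,420,290,5,'t0a'); crop(t,160,160,300,310,4,'t0b')
s=cv2.imread('pics/side0.png'); crop(s,180,150,410,320,3.4,'s0a')
E
```

```text
(no output)
```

View pics/t0a.png

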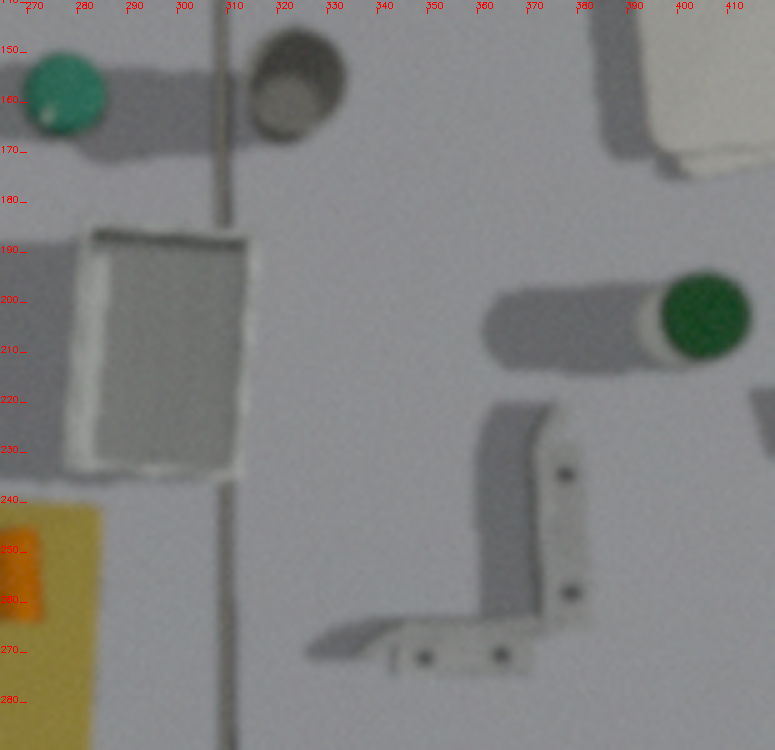

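View pics/t0b.png

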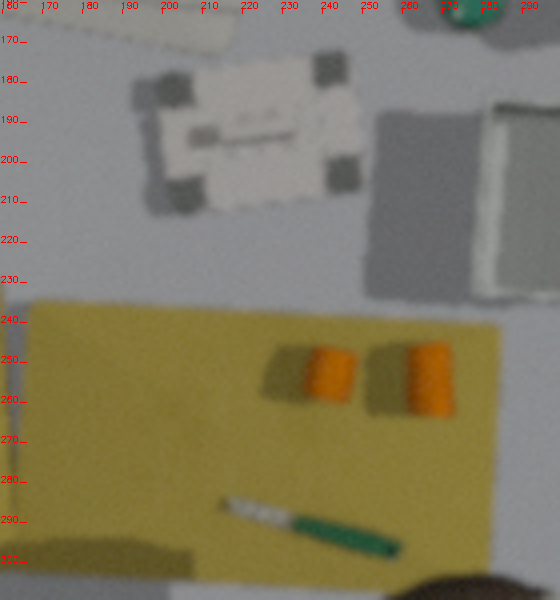

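View pics/s0a.png

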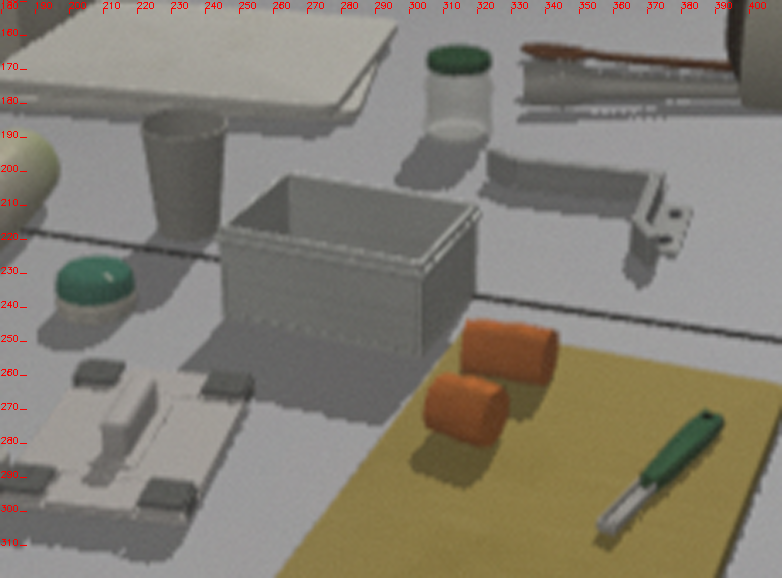

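```bash
cat > m.py <<'E'
from h import *
def boxpts(x,y,a,L=170,W=120,H=80,z0=0):
    c,s=np.cos(a),np.sin(a); R=np.array([[c,-s],[s,c]])
    q=np.array([[-L/2,-W/2],[L/2,-W/2],[L/2,W/2],[-L/2,W/2]])@R.T+[x,y]
    return np.r_[np.c_[q,[z0]*4],np.c_[q,[z0+H]*4]]
E=[(0,1),(1,2),(2,3),(3,0),(4,5),(5,6),(6,7),(7,4),(0,4),(1,5),(2,6),(3,7)]
def draw(img,n,pts,s,x0,y0,col,edges=E):
    p=proj(n,pts); p=((p+.5-[x0,y0])*s)
    for a,b in edges: cv2.line(img,tuple(int(v) for v in p[a]),tuple(int(v) for v in p[b]),col,1,cv2.LINE_AA)
def guide(x,y,a):
    c,s=np.cos(a),np.sin(a); R=np.array([[c,-s],[s,c]])
    q=np.array([[-85,-60],[38,-60],[-85,40],[-97,40],[-97,-72],[38,-72],[-126,-101],[-126,40],[38,-101]])@R.T+[x,y]
    z=[30]*6+[4]*3
    b=np.c_[q,z]; f=np.c_[q[:3],[0]*3]
    return np.r_[b,f]
GE=[(0,1),(0,2),(2,3),(3,4),(4,5),(5,1),(9,10),(9,11),(0,9),(1,10),(2,11),(6,7),(6,8)]
E
python3 - <<'E'
from m import *
for n in('top','side'):
    c,R,t=P(n); print(n,-R.T@t, R[2])
print('rim',onz('top',[(282,186),(315.5,188),(313,236),(278.5,234)],80).round(0))
print('guide corner in bottom',onz('top',[(372,263)],0), onz('top',[(373.5,264)],30))
print('side rim near corner..',onz('side',[(243,217.5),(265.5,201.5),(320,210.5),(302,229.5)],80).round(0))
print('lidclips',onz('top',[(201,182),(240,177),(243,203),(204,208)],24).round(0))
print('chunk,end',onz('top',[(264.5,254.5),(240.5,253.5)],[50,50]).round(0))
print('side chunk, end',onz('side',[(328,254),(317,269)],[41,41]).round(0))
E
```

```text
top [ 472.94471546  -38.97256826 1409.08427381] [ 0.0742174   0.01429871 -0.99713957]
side [ 152.98041749 1166.45659107  662.41315266] [ 0.30839145 -0.85430804 -0.41839274]
rim [[ 669.    1.   80.]
 [ 661. -115.   80.]
 [ 495. -105.   80.]
 [ 503.   14.   80.]]
guide corner in bottom [[ 397.81532846 -320.8936713     0.        ]] [[ 395.87913453 -320.10667944   30.        ]]
side rim near corner.. [[ 677.   12.   80.]
 [ 659. -107.   80.]
 [ 497.  -94.   80.]
 [ 508.   32.   80.]]
lidclips [[694. 297.  24.]
 [711. 155.  24.]
 [616. 144.  24.]
 [599. 285.  24.]]
chunk,end [[432.  64.  50.]
 [436. 149.  50.]]
side chunk, end [[432.  65.  41.]
 [437. 142.  41.]]
```

```bash
cat > ov.py <<'E'
from m import *
import sys
def ov(top,side,tag,B,G,tr=(265,140,420,290),sr=(220,150,400,270)):
    for n,f,r,s in(('top',top,tr,5),('side',side,sr,4.3)):
        x0,y0,x1,y1=r
        i=cv2.resize(cv2.imread(f)[y0:y1,x0:x1],None,fx=s,fy=s,interpolation=cv2.INTER_CUBIC)
        if B is not None: draw(i,n,boxpts(*B),s,x0,y0,(0,0,255))
        if G is not None: draw(i,n,guide(*G),s,x0,y0,(0,160,0),GE)
        cv2.imwrite(f'pics/{tag}_{n}.png',i)
E
python3 - <<'E'
from ov import *
ov('pics/top0.png','pics/side0.png','o1',(582,-46,-0.06),(482,-261,-0.0))
E
```

```text
(no output)
```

View pics/o1_top.png

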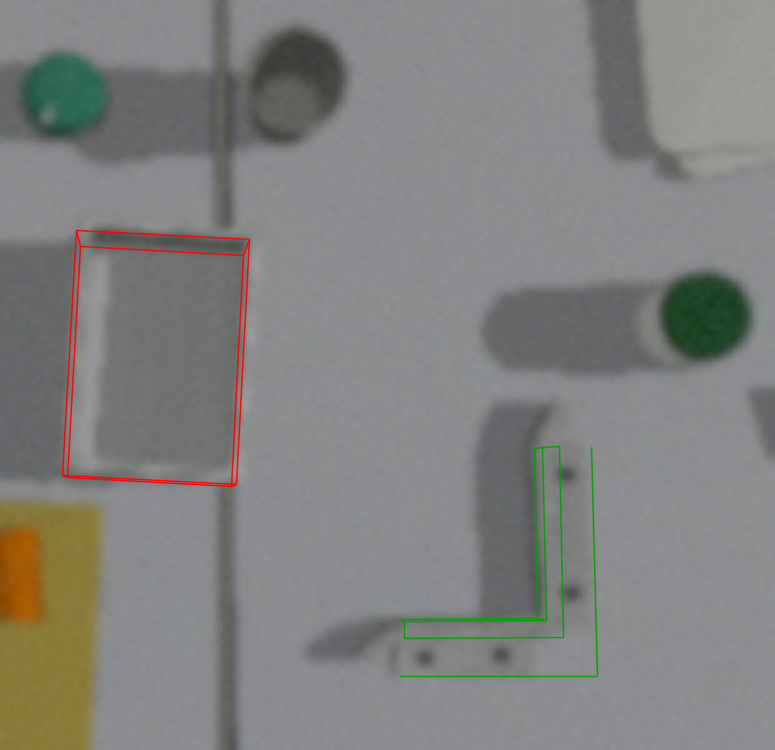

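View pics/o1_side.png

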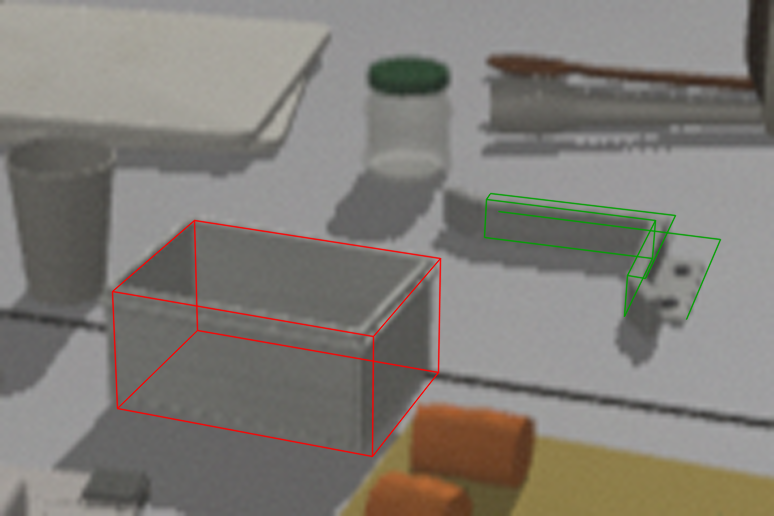

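```bash
cat > g.py <<'E'
from h import *
import sys
def go(x,y,z,yaw):
    s=robot.sense(); r=s['tool_rot']; R=Rn.from_euler('xyz',r)
    T=Rn.from_euler('xyz',[np.pi,0,yaw])
    d=np.array([x,y,z])-s['position']
    dr=(R.inv()*T).as_rotvec()
    if abs(dr[2])>np.pi/2: pass
    print('t %.2f'%s['time'],'pos',s['position'].round(1),'rot',r.round(3),'F',s['force'].round(1),'gw %.1f'%s['grip_width'],'q',s['qpos'].round(2))
    print('turn',dr.round(3),'shift now-axes',R.inv().apply(d).round(1),'after-turn axes',T.inv().apply(d).round(1))
if __name__=='__main__':
    go(*[float(a) for a in sys.argv[1:5]])
E
python3 g.py 588 10 150 -0.075
python3 -c "
from h import *
print(onz('top',[(405,203),(323,155),(278,158)],[84,100,37]).round())"
```

```text
t 0.15 pos [ 151.  -554.3  213.8] rot [-3.14  -0.     0.266] F [ 0.6 -0.6 -0.3] gw 91.8 q [-1.52  0.16  1.6  -0.    1.39 -0.21]
turn [-0.001 -0.     0.341] shift now-axes [ 569.9 -429.6   64.6] after-turn axes [ 393.5 -595.5   63.8]
[[ 606. -421.   84.]
 [ 772. -141.  100.]
 [ 777.   16.   37.]]
```

Call:
send_rows:
  motion:
    - [0, 0, 0.113, 0, 0, 0, -0.2]
    - [0, 0, 0.113, 0, 0, 0, -0.2]
    - [0, 0, 0.113, 0, 0, 0, -0.2]
  grip_force: 20

```text
time: 0.45
position: [150.9, -553.5, 212.5]
tool_rot: [-3.138, 0.001, -0.085]
force: [0.9, 0.8, -0.1]
grip_width: 69.9
```

```bash
python3 g.py 588 10 150 -0.075
```

```text
t 0.45 pos [ 150.9 -553.5  212.5] rot [-3.138e+00  1.000e-03 -8.500e-02] F [ 0.9  0.8 -0.1] gw 69.9 q [-1.52  0.16  1.6  -0.    1.39  0.14]
turn [-0.004  0.001 -0.01 ] shift now-axes [ 387.8 -598.2   64.6] after-turn axes [ 393.6 -594.6   62.5]
```

Call:
send_rows:
  motion:
    - [0, 0, 0, 26, -40, 0, -0.2]
    - [0, 0, 0, 26, -40, 0, -0.2]
    - [0, 0, 0, 26, -40, 0, -0.2]
    - [0, 0, 0, 26, -40, 0, -0.2]
    - [0, 0, 0, 26, -40, 0, -0.2]

```text
time: 0.95
position: [298.7, -362.8, 210.8]
tool_rot: [-3.136, 0.002, -0.098]
force: [0.6, 0.1, -0.0]
grip_width: 54.7
```

Call:
send_rows:
  motion:
    - [0, 0, 0, 26, -40, 0, -0.2]
    - [0, 0, 0, 26, -40, 0, -0.2]
    - [0, 0, 0, 26, -40, 0, -0.2]
    - [0, 0, 0, 26, -40, 0, -0.2]
    - [0, 0, 0, 26, -40, 0, -0.2]

```text
time: 1.45
position: [451.7, -167.3, 211.2]
tool_rot: [-3.136, 0.001, -0.1]
force: [0.7, -1.9, 0.9]
grip_width: 54.9
```

Call:
send_rows:
  motion:
    - [0, 0, 0, 26, -40, 0, -0.2]
    - [0, 0, 0, 26, -40, 0, -0.2]
    - [0, 0, 0, 26, -40, 0, -0.2]
    - [0, 0, 0, 26, -40, 0, -0.2]
    - [0, 0, 0, 0, 0, 0, -0.2]

```text
time: 1.95
position: [576.2, -5.9, 210.6]
tool_rot: [-3.135, 0.002, -0.094]
force: [-0.9, -0.4, 0.5]
grip_width: 55.1
```

```bash
python3 g.py 588 10 150 -0.075; python3 -c "
from h import *
cv2.imwrite('pics/w1.png',robot.grab_frame('wrist')[:,:,::-1])"
```

```text
t 1.95 pos [576.2  -5.9 210.6] rot [-3.135e+00  2.000e-03 -9.400e-02] F [-0.9 -0.4  0.5] gw 55.1 q [-0.22  0.17  1.6   0.01  1.38  1.44]
turn [-0.007  0.001 -0.019] shift now-axes [ 10.4 -16.5  60.7] after-turn axes [ 10.6 -16.7  60.6]
```

View pics/w1.png

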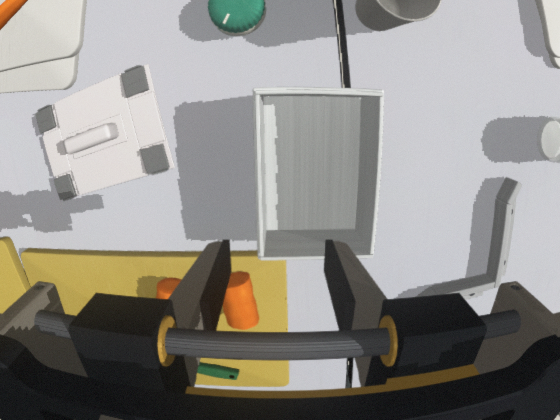

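```bash
python3 -c "
from h import *
X=onz('wrist',[(255,90),(383,91),(374.5,256),(260,257)],80);print(X.round())
a=X[0]-X[3];b=X[1]-X[2];print(np.arctan2(a[1],a[0]),np.arctan2(b[1],b[0]),np.hypot(*a[:2]),np.hypot(*(X[0]-X[1])[:2]),X.mean(0))
print('guide', onz('wrist',[(505,180),(497,289)],30), onz('wrist',[(491,282)],0))
"
```

```text
[[ 675.    4.   80.]
 [ 666. -114.   80.]
 [ 498. -103.   80.]
 [ 510.   18.   80.]]
-0.07968566136053329 -0.0681020350804456 165.54932154686048 118.9224784511618 [586.98957864 -48.64756355  80.        ]
guide [[ 554.21868585 -306.08684917   30.        ]
 [ 382.02361687 -325.49767775   30.        ]] [[ 375.57613655 -334.60093927    0.        ]]
```

Call:
send_rows:
  motion:
    - [0, 0, -0.015, 13.5, -16, 30, -0.2]
    - [0, 0, 0, 0, 0, 40, -0.2]
    - [0, 0, 0, 0, 0, 30, -0.2]
    - [0, 0, 0, 0, 0, 0, -0.2]

```text
time: 2.4
position: [589.9, 4.7, 108.9]
tool_rot: [-3.138, 0.0, -0.081]
force: [-0.3, 0.6, 0.4]
grip_width: 55.2
```

```bash
python3 g.py 591 9 25 -0.075; python3 -c "
from h import *
cv2.imwrite('pics/w2.png',robot.grab_frame('wrist')[:,:,::-1])"
```

```text
t 2.40 pos [589.9   4.7 108.9] rot [-3.138  0.    -0.081] F [-0.3  0.6  0.4] gw 55.2 q [-0.2   0.3   1.65  0.    1.19  1.45]
turn [-0.003  0.    -0.006] shift now-axes [ 0.8 -4.1 83.9] after-turn axes [ 0.8 -4.4 83.9]
```

View pics/w2.png

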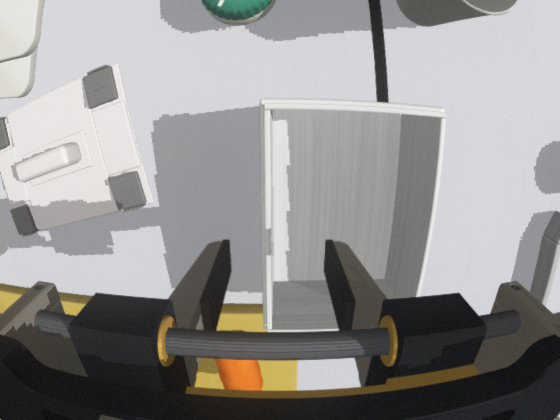

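Call:
send_rows:
  motion:
    - [0, 0, 0, 1, -4, 40, -0.2]
    - [0, 0, 0, 0, 0, 38, -0.2]
    - [0, 0, 0, 0, 0, 4, -0.2]
    - [0, 0, 0, 0, 0, 0, 0.3]
  grip_force: 15

```text
time: 2.85
position: [599.8, 3.8, 38.1]
tool_rot: [-3.141, -0.019, -0.085]
force: [1.0, 0.2, 0.5]
grip_width: 48.9
```

Call:
send_rows:
  motion:
    - [0, 0, 0, 0, 0, 0, 1]
    - [0, 0, 0, 0, 0, 0, 1]
    - [0, 0, 0, 0, 0, 0, 1]
    - [0, 0, 0, 0, 0, 0, 1]

```text
time: 3.25
position: [605.1, 2.3, 46.8]
tool_rot: [3.141, -0.031, -0.086]
force: [0.9, 1.8, -1.2]
grip_width: 17.2
```

```bash
python3 g.py 591 9 25 -0.075; python3 -c "
from h import *
print(robot.sense())
cv2.imwrite('pics/w3.png',robot.grab_frame('wrist')[:,:,::-1])
cv2.imwrite('pics/s3.png',robot.grab_frame('side')[:,:,::-1])"; python3 g.py 591 9 25 -0.075
```

```text
t 3.25 pos [605.1   2.3  46.8] rot [ 3.141 -0.031 -0.086] F [ 0.9  1.8 -1.2] gw 17.2 q [-0.2   0.39  1.67  0.    1.05  1.46]
turn [ 0.001 -0.031 -0.011] shift now-axes [-15.3  -5.5  21.3] after-turn axes [-14.5  -5.6  21.8]
{'time': 3.25, 'qpos': array([-0.19707595,  0.39129524,  1.66827435,  0.0029882 ,  1.05118732,
        1.45807319]), 'joint_velocities': array([ 0.00458734, -0.01340215, -0.0065077 ,  0.00320097,  0.00724422,
        0.0014666 ]), 'effort': array([-1.11180726e+00, -4.39323163e+01, -2.85856766e+01, -5.50933331e-01,
       -2.03560819e-01,  1.21886301e-02]), 'position': array([605.0695582 ,   2.30582229,  46.76049241]), 'tool_rot': array([ 3.14074604, -0.03093495, -0.08578349]), 'force': array([ 0.88052125,  1.77578582, -1.16965137]), 'moment': array([ 0.17392225, -0.05007411, -0.01894242]), 'grip_width': 17.23737387832466}
t 3.35 pos [605.3   3.1  46.7] rot [-3.141 -0.031 -0.086] F [0.7 4.8 3.2] gw 9.1 q [-0.2   0.39  1.67  0.    1.05  1.46]
turn [-0.    -0.031 -0.011] shift now-axes [-15.4  -4.6  21.3] after-turn axes [-14.7  -4.8  21.7]
```

View pics/w3.png

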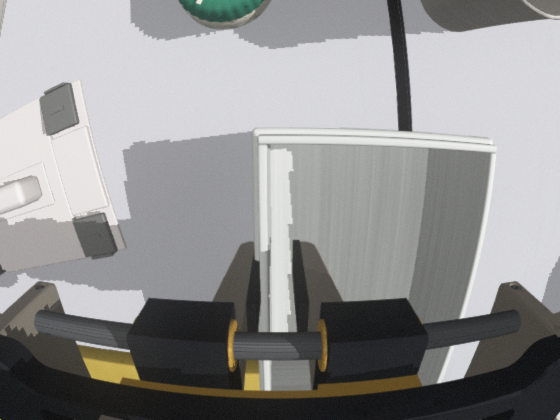

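View pics/s3.png

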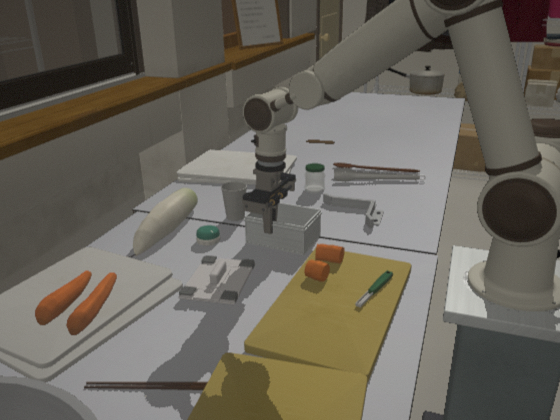

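Call:
send_rows:
  motion:
    - [0, 0, 0, 0, 0, 0, 1]
    - [0, 0, 0, 0, 0, 0, 1]
    - [0, 0, 0, 0, 0, 0, 1]

```text
time: 3.65
position: [605.1, 3.4, 46.7]
tool_rot: [-3.141, -0.031, -0.086]
force: [0.3, 1.2, 1.2]
grip_width: 3.9
```

```bash
python3 g.py 591 9 25 -0.075
```

```text
t 3.65 pos [605.1   3.4  46.7] rot [-3.141 -0.031 -0.086] F [0.3 1.2 1.2] gw 3.9 q [-0.2   0.39  1.67  0.    1.05  1.46]
turn [-0.    -0.031 -0.011] shift now-axes [-15.2  -4.4  21.3] after-turn axes [-14.4  -4.5  21.7]
```

Call:
send_rows:
  motion:
    - [0, 0, 0, -3, 10, 0, 1]
    - [0, 0, 0, -3, 20, 0, 1]
    - [0, 0, 0, -3, 20, 0, 1]
    - [0, 0, 0, -3, 20, 0, 1]
    - [0, 0, 0, -3, 15, 0, 1]
  grip_force: 25

```text
time: 4.15
position: [582.8, -80.6, 46.8]
tool_rot: [-3.139, -0.032, -0.081]
force: [0.8, 3.1, 2.9]
grip_width: 3.8
```

```bash
python3 g.py 510 -193 47 0; python3 -c "
from h import *
cv2.imwrite('pics/t4.png',robot.grab_frame('top')[:,:,::-1])
cv2.imwrite('pics/s4.png',robot.grab_frame('side')[:,:,::-1])
s=cv2.imread('pics/s4.png'); crop(s,180,100,410,270,3.4,'s4a')
s=cv2.imread('pics/t4.png'); crop(s,265,140,420,290,5,'t4a')"
```

```text
t 4.15 pos [582.8 -80.6  46.8] rot [-3.139 -0.032 -0.081] F [0.8 3.1 2.9] gw 3.8 q [-0.35  0.35  1.72  0.01  1.04  1.3 ]
turn [-0.001 -0.033 -0.081] shift now-axes [-63.4 118.   -2.6] after-turn axes [-72.8 112.4  -0.2]
```

View pics/s4a.png

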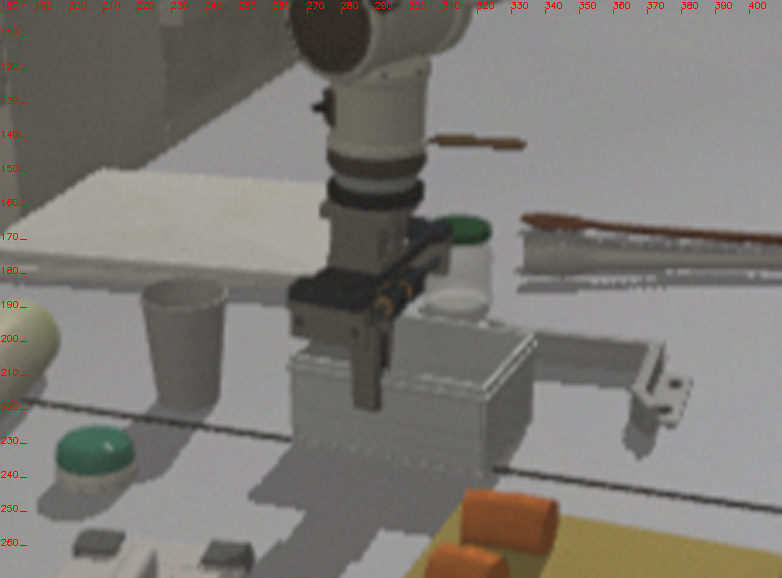

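View pics/t4a.png

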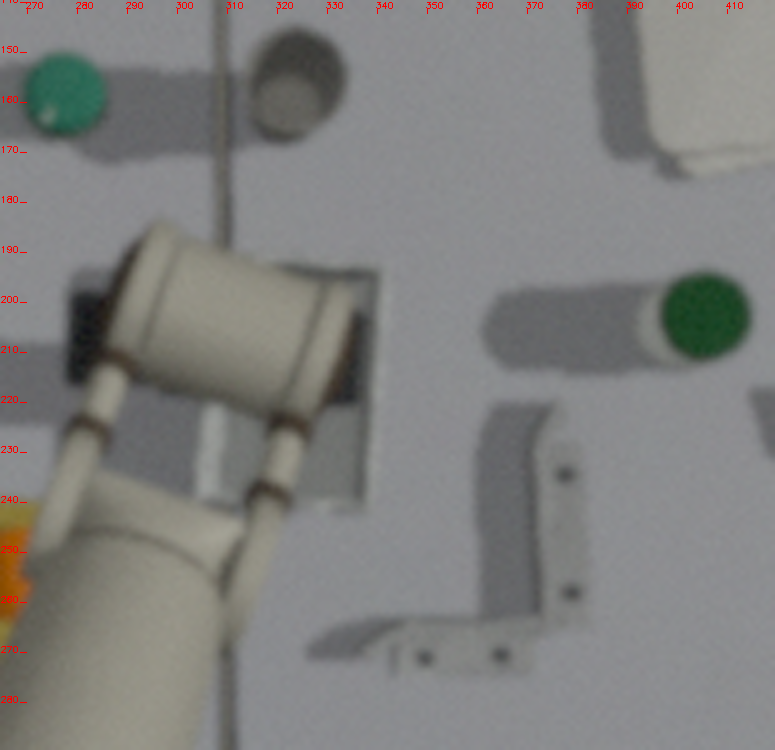

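Call:
send_rows:
  motion:
    - [0, 0, -0.016, -7, 10, 0, 1]
    - [0, 0, -0.016, -14, 18, 0, 1]
    - [0, 0, -0.016, -14, 18, 0, 1]
    - [0, 0, -0.016, -14, 18, 0, 1]
    - [0, 0, -0.016, -10, 18, 0, 1]

```text
time: 4.75
position: [522.4, -158.8, 46.7]
tool_rot: [-3.14, -0.04, 0.003]
force: [1.6, 2.8, 2.3]
grip_width: 4.2
```

```bash
python3 g.py 510 -193 47 0; python3 -c "
from h import *
cv2.imwrite('pics/w5.png',robot.grab_frame('wrist')[:,:,::-1])
cv2.imwrite('pics/s5.png',robot.grab_frame('side')[:,:,::-1])
s=cv2.imread('pics/s5.png'); crop(s,180,100,410,270,3.4,'s5a')"
```

```text
t 4.75 pos [ 522.4 -158.8   46.7] rot [-3.14e+00 -4.00e-02  3.00e-03] F [1.6 2.8 2.3] gw 4.2 q [-0.53  0.25  1.85  0.03  1.01  1.03]
turn [-0.001 -0.04   0.003] shift now-axes [-12.5  34.2  -0.8] after-turn axes [-12.4  34.2  -0.3]
```

View pics/s5a.png

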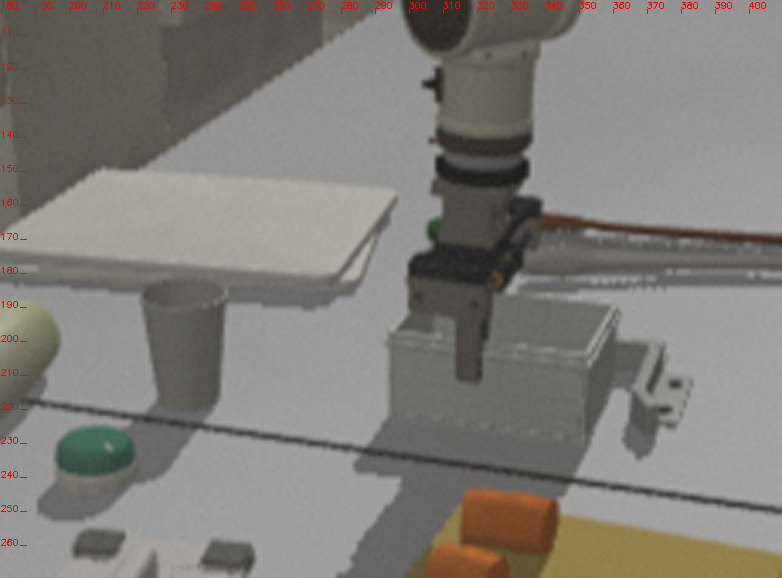

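View pics/w5.png

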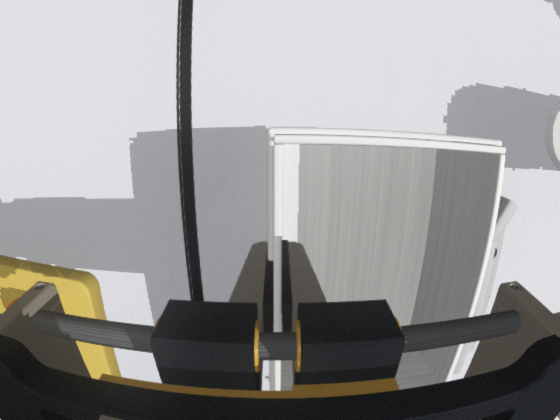

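```bash
python3 -c "
from h import *
X=onz('wrist',[(270,131),(503,144),(463,377)],80);print(X.round())
print(onz('side',[(293,200),(362,189.5),(352,205)],80).round())
"
```

```text
[[ 594. -157.   80.]
 [ 594. -275.   80.]
 [ 438. -289.   80.]]
[[ 589. -140.   80.]
 [ 421. -278.   80.]
 [ 424. -157.   80.]]
```

Call:
send_rows:
  motion:
    - [0, 0, 0, -1, 10, 0, 1]
    - [0, 0, 0, -1, 10, 0, 1]
    - [0, 0, 0, -1, 6, 0, 1]
    - [0, 0, 0, 0, 4, 0, 1]

```text
time: 5.25
position: [519.9, -187.8, 46.7]
tool_rot: [-3.138, -0.038, 0.0]
force: [-0.9, 5.5, 5.4]
grip_width: 3.9
```

Call:
send_rows:
  motion:
    - [0, 0, 0, 0, 4, 0, 1]
    - [0, 0, 0, 0, 4, 0, 1]
    - [0, 0, 0, 0, 3, 0, 1]

```text
time: 5.55
position: [520.3, -193.9, 46.7]
tool_rot: [-3.128, -0.036, -0.0]
force: [-0.7, 19.2, 12.8]
grip_width: 3.8
```

Call:
send_rows:
  motion:
    - [0, 0, 0, 0, 3, 0, 1]
    - [0, 0, 0, 0, 3, 0, 1]

```text
time: 5.75
position: [520.3, -193.7, 46.7]
tool_rot: [-3.116, -0.033, 0.0]
force: [-1.4, 14.0, 10.1]
grip_width: 4.1
```

```bash
python3 -c "
from h import *
cv2.imwrite('pics/t6.png',robot.grab_frame('top')[:,:,::-1])
cv2.imwrite('pics/s6.png',robot.grab_frame('side')[:,:,::-1])
s=cv2.imread('pics/s6.png'); crop(s,270,150,410,250,5.5,'s6a')
s=cv2.imread('pics/t6.png'); crop(s,305,180,400,290,7,'t6a')"
```

```text
(no output)
```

View pics/s6a.png

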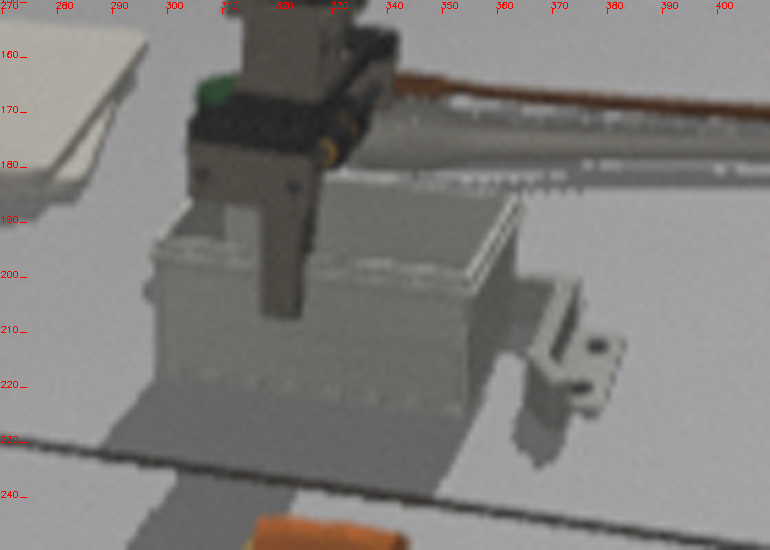

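View pics/t6a.png

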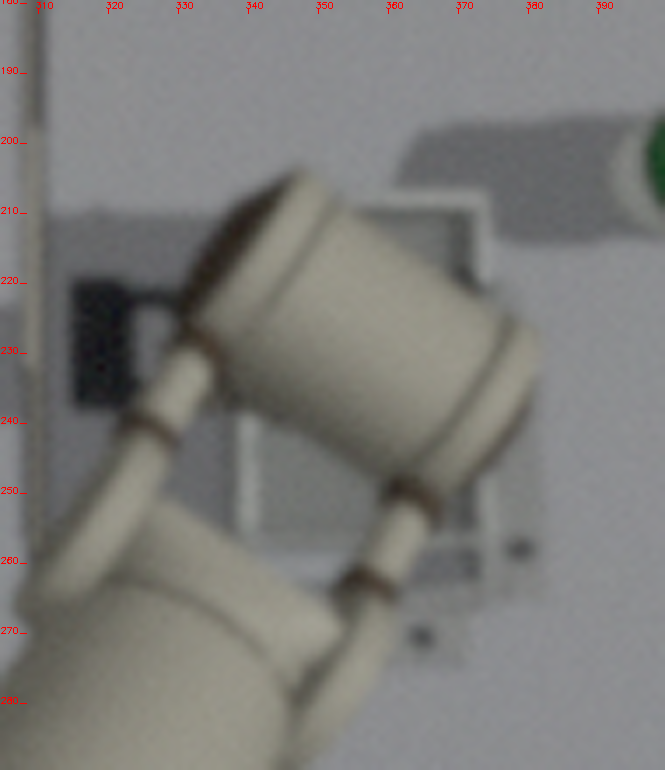

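Call:
send_rows:
  motion:
    - [0.02, 0, 0, -3, -2, 0, 1]
    - [0, 0, 0, -5, 0, 0, 1]
    - [0, 0, 0, -5, 0, 0, 1]
    - [0, 0, 0, -4, 0, 0, 1]

```text
time: 6.25
position: [508.6, -191.9, 48.2]
tool_rot: [-3.099, -0.046, 0.001]
force: [10.5, 9.2, 5.8]
grip_width: 4.6
```

```bash
python3 g.py 510 -193 47 0
```

```text
t 6.25 pos [ 508.6 -191.9   48.2] rot [-3.099e+00 -4.600e-02  1.000e-03] F [10.5  9.2  5.8] gw 4.6 q [-0.62  0.25  1.84  0.07  1.03  0.91]
turn [-0.043 -0.046  0.002] shift now-axes [1.4 1.1 1.2] after-turn axes [1.4 1.1 1.2]
```

Call:
send_rows:
  motion:
    - [-0.04, 0, 0, -3, 0, 0, 1]
    - [0, 0, 0, -3, 0, 0, 1]
    - [0, 0, 0, -3, 0, 0, 1]

```text
time: 6.55
position: [499.0, -192.1, 47.2]
tool_rot: [-3.14, -0.047, 0.002]
force: [4.2, 0.2, 2.1]
grip_width: 3.7
```

```bash
python3 g.py 510 -193 47 0
```

```text
t 6.55 pos [ 499.  -192.1   47.2] rot [-3.14e+00 -4.70e-02  2.00e-03] F [4.2 0.2 2.1] gw 3.7 q [-0.61  0.22  1.88  0.03  1.    0.94]
turn [-0.001 -0.047  0.002] shift now-axes [11.   1.   0.7] after-turn axes [11.   0.9  0.2]
```

Still sliding in −x; continue until contact.

Call:
send_rows:
  motion:
    - [0, 0, 0, -3, 0, 0, 1]
    - [0, 0, 0, -3, 0, 0, 1]

```text
time: 6.75
position: [494.4, -192.6, 47.8]
tool_rot: [-3.14, -0.052, 0.001]
force: [10.0, 7.3, 1.6]
grip_width: 3.9
```

Call:
send_rows:
  motion:
    - [0, 0, 0, -3, 0.5, 0, 1]
    - [0, 0, 0, -3, 0.5, 0, 1]

```text
time: 6.95
position: [492.4, -191.5, 49.1]
tool_rot: [-3.135, -0.062, -0.002]
force: [10.7, 7.4, 0.7]
grip_width: 4.0
```

Call:
send_rows:
  motion:
    - [0, 0, 0, 0, 0, 0, 0.6]
    - [0, 0, 0, 0, 0, 0, 0.4]
    - [0, 0, 0, 0, 0, -20, 0.4]
    - [0, 0, 0, 0, 0, -50, 0.4]
    - [0, 0, 0, 0, 0, -50, 0.4]

```text
time: 7.45
position: [477.0, -190.2, 162.5]
tool_rot: [-3.123, -0.041, -0.004]
force: [0.6, -1.6, 0.6]
grip_width: 27.1
```

Call:
send_rows:
  motion:
    - [0, -0.05, 0, 0, -20, -50, 0.4]
    - [0, 0, 0, 0, -50, -20, 0.4]
    - [0, 0, 0, 0, -50, 0, 0.4]
    - [0, 0, 0, 0, -50, 0, 0.4]

```text
time: 7.85
position: [478.1, -30.7, 240.5]
tool_rot: [-3.132, 0.001, -0.018]
force: [1.2, 0.1, 0.2]
grip_width: 27.5
```

```bash
python3 g.py 510 -193 47 0; python3 -c "
from h import *
cv2.imwrite('pics/t7.png',robot.grab_frame('top')[:,:,::-1])
cv2.imwrite('pics/s7.png',robot.grab_frame('side')[:,:,::-1])
s=cv2.imread('pics/s7.png'); crop(s,270,150,410,250,5.5,'s7a')
s=cv2.imread('pics/t7.png'); crop(s,305,180,400,290,7,'t7a')"
```

```text
t 7.85 pos [478.1 -30.7 240.5] rot [-3.132e+00  1.000e-03 -1.800e-02] F [1.2 0.1 0.2] gw 27.5 q [-0.32 -0.11  1.82  0.01  1.44  1.27]
turn [-0.009  0.001 -0.018] shift now-axes [ 35.1 163.4 192. ] after-turn axes [ 31.9 162.3 193.5]
```

View pics/s7a.png

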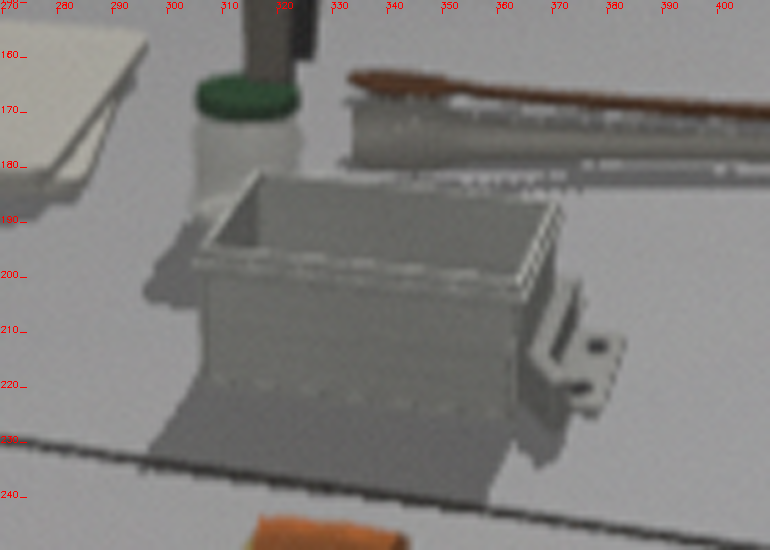

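View pics/t7a.png

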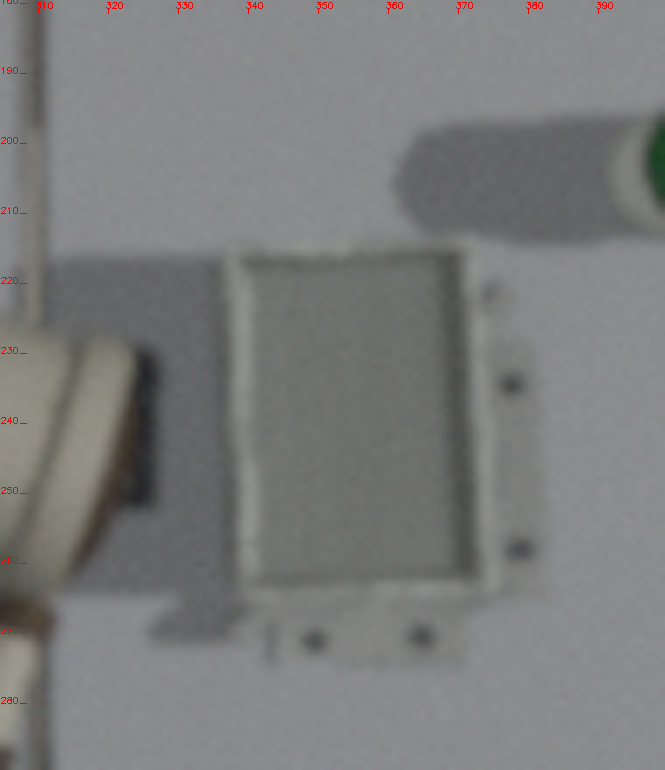

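```bash
python3 -c "
from h import *
A=onz('top',[(377.3,234.5),(378.7,258.3),(349,271),(364.2,270.6)],4);print(A.round(1));d=A[0]-A[1];print(np.arctan2(d[1],d[0]));d=A[2]-A[3];print(np.arctan2(-d[0],d[1]))
X=onz('top',[(336.5,216.5),(370.5,215),(376,263.5),(340.5,264.5)],80);print(X.round(1),X.mean(0))
for i,j in((0,3),(1,2)):
  d=X[i]-X[j];print(np.arctan2(d[1],d[0]),np.hypot(*d[:2]))
for i,j in((0,1),(3,2)):
  d=X[i]-X[j];print(np.arctan2(-d[0],d[1]),np.hypot(*d[:2]))
"
```

```text
[[ 500.5 -341.4    4. ]
 [ 414.8 -344.5    4. ]
 [ 369.8 -236.9    4. ]
 [ 371.  -291.5    4. ]]
0.03659229452891728
0.022191747484762207
[[ 561.7 -186.3   80. ]
 [ 566.2 -303.2   80. ]
 [ 400.3 -318.4   80. ]
 [ 397.5 -197.6   80. ]] [ 481.41350412 -251.39586766   80.        ]
0.06857478957080672 164.63600124102712
0.09167271385104937 166.5405463211321
0.038231919255870536 116.95632777112995
0.02381450249557529 120.86995079329674
```

Call:
send_rows:
  motion:
    - [0, 0, 0, -15, 45, 0, 0.4]
    - [0, 0, 0, -15, 45, 0, 0.4]
    - [0, 0, 0, -15, 45, 0, 0.4]
    - [0, 0, 0, -15, 45, 0, 0.4]
    - [0, 0, 0, -10, 40, 0, 0.4]

```text
time: 8.45
position: [402.1, -251.3, 236.0]
tool_rot: [-3.131, 0.007, 0.002]
force: [0.6, -0.5, 0.2]
grip_width: 27.1
```

```bash
python3 g.py 510 -193 47 0; python3 -c "
from h import *
cv2.imwrite('pics/w8.png',robot.grab_frame('wrist')[:,:,::-1])"
```

```text
t 8.45 pos [ 402.1 -251.3  236. ] rot [-3.131e+00  7.000e-03  2.000e-03] F [ 0.6 -0.5  0.2] gw 27.1 q [-0.82 -0.11  1.83  0.    1.44  0.75]
turn [-0.011  0.007  0.002] shift now-axes [109.3 -56.  188.9] after-turn axes [107.9 -58.3 189. ]
```

View pics/w8.png

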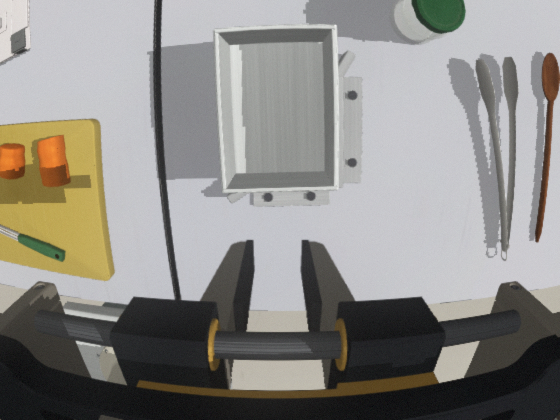

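```bash
python3 -c "
from h import *
s=cv2.imread('pics/w8.png'); crop(s,200,10,380,215,3.9,'w8a')"
```

```text
(no output)
```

View pics/w8a.png

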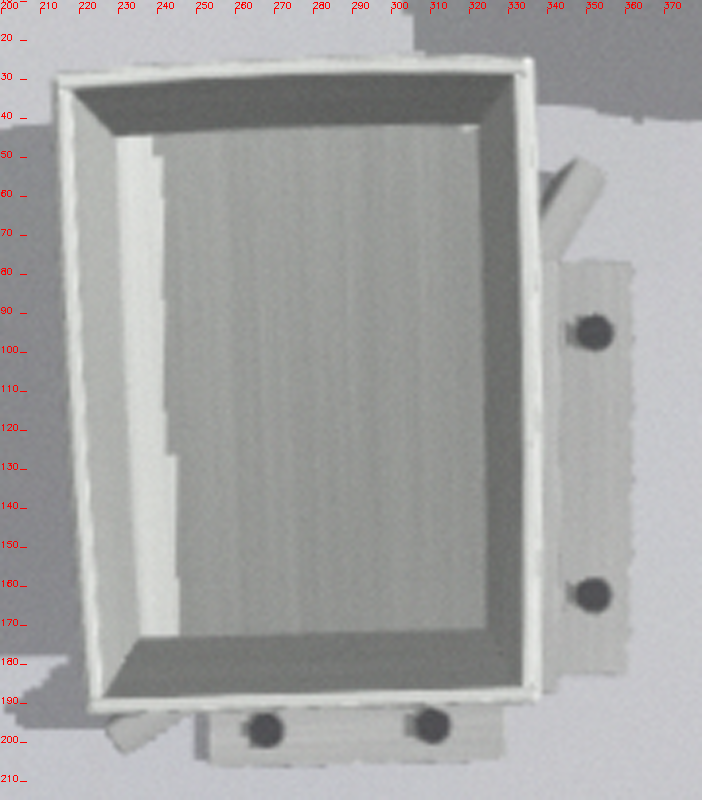

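```bash
python3 -c "
from h import *
def ang(A,sw=0):
  d=A[0]-A[1]; return (np.arctan2(d[1],d[0]) if not sw else np.arctan2(-d[0],d[1])), np.hypot(*d[:2])
w='wrist'
b=onz(w,[(352.6,95.1),(352,162.8)],4);print('bolts',b.round(1),ang(b))
b=onz(w,[(268.2,197.4),(310.8,196.2)],4);print('bolts',b.round(1),ang(b,1))
b=onz(w,[(362,77.2),(360.5,182.8)],4);print('edge',b.round(1),ang(b))
b=onz(w,[(253.3,206),(329.5,204.4)],4);print('edge',b.round(1),ang(b,1))
X=onz(w,[(214.6,29.2),(336.7,25.4),(338,188.7),(223,192.6)],80);print(X.round(1),X.mean(0))
print(ang(X[[0,3]]),ang(X[[1,2]]),ang(X[[0,1]],1),ang(X[[3,2]],1))
"
```

```text
bolts [[ 497.1 -347.3    4. ]
 [ 411.5 -349.5    4. ]] (np.float64(0.025771291705264727), np.float64(85.62584393583082))
bolts [[ 365.5 -242.8    4. ]
 [ 367.1 -297.7    4. ]] (np.float64(0.029338522372967236), np.float64(54.90755214055852))
edge [[ 520.3 -358.9    4. ]
 [ 385.4 -362.4    4. ]] (np.float64(0.025416722570104584), np.float64(134.96392049100845))
edge [[ 353.9 -223.3    4. ]
 [ 356.  -322.6    4. ]] (np.float64(0.021474383601943797), np.float64(99.36319935924433))
[[ 562.7 -193.4   80. ]
 [ 566.2 -313.8   80. ]
 [ 398.1 -318.4   80. ]
 [ 393.9 -198.1   80. ]] [ 480.21300395 -255.92664159   80.        ]
(np.float64(0.027403162986562923), np.float64(168.92222715993498)) (np.float64(0.027074244453077045), np.float64(168.1493774656938)) (np.float64(0.02836599508917136), np.float64(120.45924771050638)) (np.float64(0.03478518941751613), np.float64(120.40716516730251))
```

Call:
send_rows:
  motion:
    - [0, 0, 0, 16, -25, 0, 1]
    - [0, 0, 0, 16, -25, 0, 1]
    - [0, 0, 0, 16, -25, 0, 1]
    - [0, 0, 0, 16, -25, 0, 1]
    - [0, 0, 0, 10, 0, 0, 1]

```text
time: 9.0
position: [471.5, -163.4, 232.6]
tool_rot: [-3.134, 0.018, -0.021]
force: [0.0, -0.9, -0.3]
grip_width: 0.5
```

```bash
python3 g.py 479 -150 28 0.026
```

```text
t 9.00 pos [ 471.5 -163.4  232.6] rot [-3.134  0.018 -0.021] F [ 0.  -0.9 -0.3] gw 0.5 q [-0.57 -0.04  1.77 -0.    1.43  1.02]
turn [-0.008  0.017 -0.047] shift now-axes [ 10.8 -12.  204.5] after-turn axes [  7.8 -13.2 204.6]
```

Call:
send_rows:
  motion:
    - [0, 0.017, -0.045, 8, -13, 30, 1]
    - [0, 0, 0, 0, 0, 45, 1]
    - [0, 0, 0, 0, 0, 45, 1]
    - [0, 0, 0, 0, 0, 45, 1]
    - [0, 0, 0, 0, 0, 30, 1]

```text
time: 9.5
position: [483.9, -158.3, 36.2]
tool_rot: [3.138, -0.009, 0.024]
force: [0.6, -0.2, -0.2]
grip_width: -0.0
```

```bash
python3 g.py 479 -150 28 0.026
```

```text
t 9.50 pos [ 483.9 -158.3   36.2] rot [ 3.138 -0.009  0.024] F [ 0.6 -0.2 -0.2] gw -0.0 q [-0.55  0.2   1.93  0.    1.    0.99]
turn [ 0.004 -0.009 -0.002] shift now-axes [-4.7 -8.5  8.1] after-turn axes [-4.7 -8.4  8.2]
```

Call:
send_rows:
  motion:
    - [0, 0, 0, -3, 5, 5, 1]
    - [0, 0, 0, 0, 7, 0, 1]
    - [0, 0, 0, 0, 4, 0, 1]

```text
time: 9.8
position: [476.8, -175.9, 27.1]
tool_rot: [-3.14, 0.001, 0.023]
force: [-0.2, 2.5, 0.1]
grip_width: 0.5
```

Call:
send_rows:
  motion:
    - [0, 0, 0, 0, 3, 0, 1]
    - [0, 0, 0, 0, 3, 0, 1]

```text
time: 10.0
position: [476.7, -176.6, 29.1]
tool_rot: [-3.126, 0.002, 0.019]
force: [-0.1, 19.9, 5.9]
grip_width: 0.3
```

Call:
send_rows:
  motion:
    - [0, 0, 0, 0, 3, 0, 1]
    - [0, 0, 0, 0, 3, 0, 1]

```text
time: 10.2
position: [476.7, -176.9, 31.5]
tool_rot: [-3.114, 0.003, 0.018]
force: [-1.9, 13.8, 4.2]
grip_width: 0.3
```

Call:
send_rows:
  motion:
    - [0, 0, 0, 0, -6, 0, 1]
    - [0, 0, 0, 0, -15, -45, -0.4]
    - [0, 0, 0, -10, -25, -50, -0.4]
    - [0, 0, 0, -15, -40, -50, -0.4]
    - [0, 0, 0, -15, -40, -40, -0.4]

```text
time: 10.7
position: [443.8, -77.4, 203.9]
tool_rot: [-3.119, -0.003, 0.013]
force: [1.0, 0.1, 0.6]
grip_width: 30.2
```

Call:
send_rows:
  motion:
    - [0, 0, 0, -15, -45, -10, -0.4]
    - [0, 0, 0, -15, -45, 0, -0.4]
    - [0, 0, 0, -10, -40, 0, -0.4]
    - [0, 0, 0, 0, 0, 0, -0.4]

```text
time: 11.1
position: [407.1, 54.3, 232.9]
tool_rot: [-3.13, -0.035, 0.013]
force: [0.7, -0.9, 0.3]
grip_width: 62.3
```

```bash
python3 g.py 400 80 240 0; python3 -c "
from h import *
cv2.imwrite('pics/w9.png',robot.grab_frame('wrist')[:,:,::-1])
i=robot.grab_frame('top')[:,:,::-1];cv2.imwrite('pics/t9.png',i); crop(i,305,180,400,290,7,'t9a')"
```

```text
t 11.10 pos [407.1  54.3 232.9] rot [-3.13  -0.035  0.013] F [ 0.7 -0.9  0.3] gw 62.3 q [-0.18 -0.34  2.03  0.02  1.42  1.38]
turn [-0.012 -0.035  0.013] shift now-axes [ -6.5 -25.9  -7.1] after-turn axes [ -7.1 -25.7  -7.1]
```

View pics/w9.png

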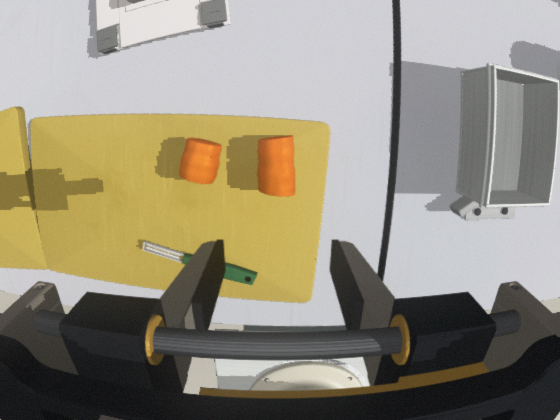

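View pics/t9a.png

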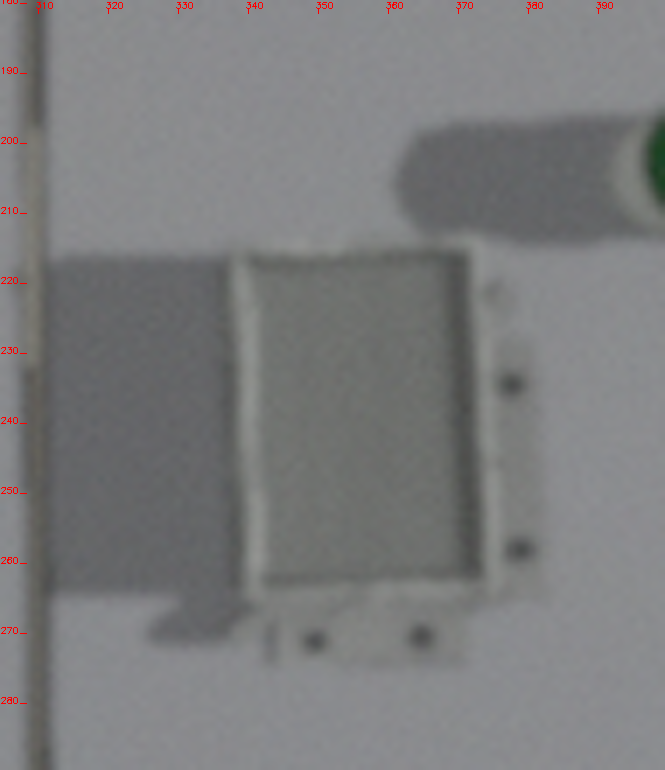

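```bash
python3 -c "
from h import *
w='wrist'
X=onz(w,[(258,139),(293,136),(296,194),(260,195)],50);print('chunk',X.round(),X.mean(0).round())
X=onz(w,[(188,138),(221,145),(213,184),(180,178)],50);print('end',X.round(),X.mean(0).round())
print(robot.sense()['position'])
"
```

```text
chunk [[461.  75.  50.]
 [465.  37.  50.]
 [400.  33.  50.]
 [399.  73.  50.]] [431.  55.  50.]
end [[463. 154.  50.]
 [455. 116.  50.]
 [411. 127.  50.]
 [418. 165.  50.]] [437. 141.  50.]
[408.0871978   51.3263927  232.37421263]
```

```bash
python3 g.py 437 143 120 -0.24
```

```text
t 11.20 pos [408.1  51.3 232.4] rot [-3.131 -0.034  0.009] F [-0.1 -0.3 -0.2] gw 64.1 q [-0.18 -0.34  2.03  0.02  1.42  1.37]
turn [-0.015 -0.033  0.25 ] shift now-axes [ 25.9 -90.2 114.3] after-turn axes [  6.3 -95.9 112.4]
```

Call:
send_rows:
  motion:
    - [0, -0.03, 0.05, 0, -15, 0, -0.55]
    - [0, 0, 0.1, 0, -20, 0, -0.55]
    - [0, 0, 0.1, 10, -20, 20, -0.55]
    - [0, 0, 0, 10, -20, 40, -0.55]
    - [0, 0, 0, 0, 0, 30, -0.55]

```text
time: 11.7
position: [448.4, 115.9, 149.8]
tool_rot: [-3.129, -0.022, -0.263]
force: [-0.1, -0.4, -0.3]
grip_width: 71.4
```

```bash
python3 g.py 437 143 120 -0.24
```

```text
t 11.70 pos [448.4 115.9 149.8] rot [-3.129 -0.022 -0.263] F [-0.1 -0.4 -0.3] gw 71.4 q [-0.01 -0.1   1.99  0.01  1.22  1.82]
turn [-0.012 -0.022 -0.023] shift now-axes [-18.7 -22.9  29.7] after-turn axes [-17.5 -23.7  29.8]
```

Call:
send_rows:
  motion:
    - [0, -0.02, -0.023, -18, -23, 10, -0.55]
    - [0, 0, 0, 0, 0, 15, -0.55]
    - [0, 0, 0, 0, 0, 0, -0.55]

```text
time: 12.0
position: [437.4, 138.8, 119.8]
tool_rot: [-3.134, 0.004, -0.246]
force: [-0.8, -0.2, -0.7]
grip_width: 71.2
```

```bash
python3 g.py 437 143 26 -0.24;python3 -c "
from h import *
cv2.imwrite('pics/w10.png',robot.grab_frame('wrist')[:,:,::-1])"
```

```text
t 12.00 pos [437.4 138.8 119.8] rot [-3.134  0.004 -0.246] F [-0.8 -0.2 -0.7] gw 71.2 q [ 0.04 -0.05  2.01  0.01  1.18  1.85]
turn [-0.008  0.004 -0.006] shift now-axes [-1.  -3.2 93.8] after-turn axes [-1.4 -4.  93.8]
```

View pics/w10.png

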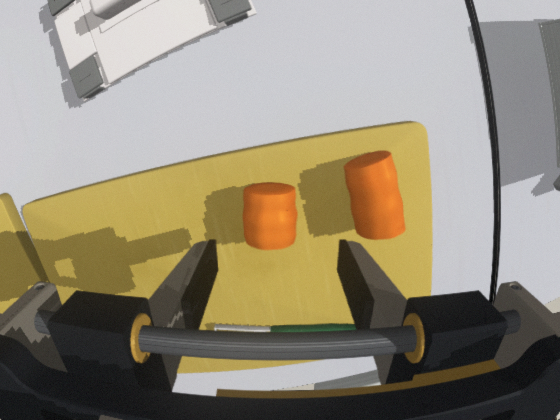

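```bash
python3 -c "
from h import *
w='wrist'
X=onz(w,[(244,185),(296,185),(296,245),(246,246)],50);print('end',X.round(),X.mean(0).round())
X=onz(w,[(346,162),(392,153),(404,230),(357,238)],50);print('chunk',X.round(),X.mean(0).round())
"; python3 g.py 435 143 26 -0.24
```

```text
end [[468. 159.  50.]
 [458. 121.  50.]
 [409. 132.  50.]
 [418. 172.  50.]] [439. 146.  50.]
chunk [[467.  79.  50.]
 [466.  42.  50.]
 [399.  41.  50.]
 [403.  82.  50.]] [434.  61.  50.]
t 12.05 pos [438.4 138.8 121.1] rot [-3.133e+00  2.000e-03 -2.460e-01] F [0.7 0.2 0.3] gw 70.9 q [ 0.04 -0.05  2.01  0.01  1.18  1.85]
turn [-0.009  0.002 -0.006] shift now-axes [-4.1 -2.4 95.2] after-turn axes [-4.3 -3.2 95.1]
```

Call:
send_rows:
  motion:
    - [0, 0, 0, -4, -6, 30, -0.55]
    - [0, 0, 0, -3, 0, 30, -0.55]
    - [0, 0, 0, -3, 0, 20, -0.55]
    - [0, 0, 0, 0, 0, 5, -0.55]

```text
time: 12.45
position: [439.5, 143.8, 40.8]
tool_rot: [-3.13, -0.013, -0.253]
force: [0.3, -0.1, -0.8]
grip_width: 71.3
```

```bash
python3 g.py 437 145 26 -0.24
```

```text
t 12.45 pos [439.5 143.8  40.8] rot [-3.13  -0.013 -0.253] F [ 0.3 -0.1 -0.8] gw 71.3 q [0.05 0.08 2.06 0.01 0.99 1.87]
turn [-0.012 -0.013 -0.013] shift now-axes [-2.9 -0.4 14.8] after-turn axes [-2.7 -0.6 14.8]
```

Call:
send_rows:
  motion:
    - [0, 0, 0, -3, 0, 10, -0.55]
    - [0, 0, 0, 0, 0, 5, -0.55]
    - [0, 0, 0, 0, 0, 0, 0]
    - [0, 0, 0, 0, 0, 0, 0.3]
    - [0, 0, 0, 0, 0, 0, 0.6]
  grip_force: 20

```text
time: 12.95
position: [441.8, 143.2, 29.2]
tool_rot: [-3.127, -0.021, -0.256]
force: [0.6, 0.5, -0.0]
grip_width: 49.6
```

Call:
send_rows:
  motion:
    - [0, 0, 0, 0, 0, 0, 1]
    - [0, 0, 0, 0, 0, 0, 1]
    - [0, 0, 0, 0, 0, 0, 1]

```text
time: 13.25
position: [442.7, 143.4, 30.3]
tool_rot: [-3.127, -0.023, -0.256]
force: [0.0, 0.2, 0.1]
grip_width: 43.0
```

Call:
send_rows:
  motion:
    - [0, 0, 0, 0, 0, -30, 1]
    - [0, 0, 0, 0, 0, -45, 1]
    - [0, 0, -0.1, 0, 20, -45, 1]
    - [0, 0, -0.1, 0, 40, -30, 1]
    - [0, 0, -0.09, 5, 45, 0, 1]

```text
time: 13.75
position: [428.0, 38.4, 183.5]
tool_rot: [-3.136, -0.021, 0.054]
force: [1.9, -0.6, -0.9]
grip_width: 42.6
```

```bash
python3 g.py 525 -254 150 0.028
```

```text
t 13.75 pos [428.   38.4 183.5] rot [-3.136 -0.021  0.054] F [ 1.9 -0.6 -0.9] gw 42.6 q [-0.2  -0.23  2.04  0.01  1.32  1.31]
turn [-0.006 -0.021  0.026] shift now-axes [ 80.5 297.4  33.4] after-turn axes [ 88.8 295.   33.5]
```

Call:
send_rows:
  motion:
    - [0, -0.02, 0, 10, 45, 0, 1]
    - [0, 0, 0, 12, 45, 0, 1]
    - [0, 0, 0, 14, 45, 0, 1]
    - [0, 0, 0, 14, 45, 0, 1]
    - [0, 0, 0, 14, 45, 0, 1]

```text
time: 14.25
position: [505.6, -191.3, 185.7]
tool_rot: [-3.138, -0.007, 0.057]
force: [0.6, 0.5, 0.1]
grip_width: 42.9
```

Call:
send_rows:
  motion:
    - [0, 0, 0, 14, 40, 0, 1]
    - [0, 0, 0, 0, 15, 0, 1]
    - [0, 0, 0, 0, 0, 0, 1]

```text
time: 14.55
position: [523.1, -252.7, 184.5]
tool_rot: [-3.138, -0.006, 0.052]
force: [0.0, 0.3, -0.7]
grip_width: 43.0
```

```bash
python3 g.py 525 -254 150 0.028;python3 -c "
from h import *
cv2.imwrite('pics/w11.png',robot.grab_frame('wrist')[:,:,::-1])"
```

```text
t 14.55 pos [ 523.1 -252.7  184.5] rot [-3.138 -0.006  0.052] F [ 0.   0.3 -0.7] gw 43.0 q [-0.66  0.19  1.62  0.01  1.33  0.86]
turn [-0.004 -0.006  0.024] shift now-axes [ 1.6  1.5 34.5] after-turn axes [ 1.8  1.3 34.5]
```

View pics/w11.png

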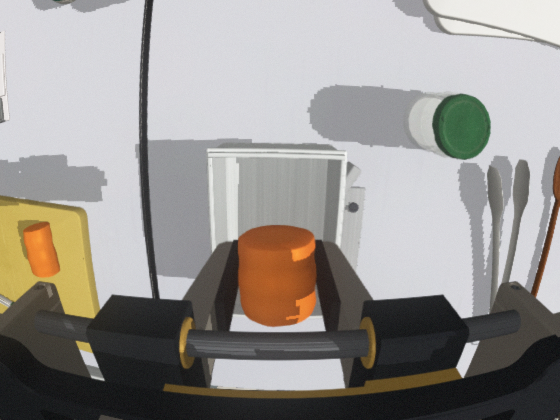

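Call:
send_rows:
  motion:
    - [0, 0, 0.02, 0, 1, 40, 1]
    - [0, 0, 0, -3, 0, 40, 1]
    - [0, 0, 0, -3, 0, 30, 1]
    - [0, 0, 0, -3, 0, 20, 1]
    - [0, 0, 0, 0, 0, 5, 1]

```text
time: 15.1
position: [515.3, -243.3, 48.3]
tool_rot: [-3.137, -0.01, 0.039]
force: [-0.0, -0.1, -0.1]
grip_width: 43.0
```

```bash
python3 g.py 522 -254 28 0.028
```

```text
t 15.10 pos [ 515.3 -243.3   48.3] rot [-3.137 -0.01   0.039] F [-0.  -0.1 -0.1] gw 43.0 q [-0.66  0.33  1.75  0.01  1.06  0.87]
turn [-0.005 -0.01   0.011] shift now-axes [ 6.1 11.  20.3] after-turn axes [ 6.4 10.8 20.3]
```

Call:
send_rows:
  motion:
    - [0, 0, 0, 5, 9, 8, 1]
    - [0, 0, 0, 0, 1, 8, 1]
    - [0, 0, 0, 0, 0, 0, 0.1]
    - [0, 0, 0, 0, 0, 0, -0.25]
    - [0, 0, 0, 0, 0, 0, -0.25]

```text
time: 15.6
position: [521.9, -248.3, 35.0]
tool_rot: [-3.137, -0.011, 0.044]
force: [-0.6, 0.2, 0.1]
grip_width: 56.4
```

Call:
send_rows:
  motion:
    - [0, 0, 0, 0, 0, -30, -0.25]
    - [0, 0, 0, 0, 0, -45, -0.25]
    - [0, 0, 0, 0, -20, -45, -0.25]
    - [0, 0, 0, -15, -40, -20, -0.25]

```text
time: 16.0
position: [502.1, -190.4, 179.6]
tool_rot: [-3.136, -0.01, 0.04]
force: [-0.0, 0.3, 0.3]
grip_width: 57.2
```

```bash
python3 g.py 434 62 150 0;python3 -c "
from h import *
cv2.imwrite('pics/w12.png',robot.grab_frame('wrist')[:,:,::-1])"
```

```text
t 16.00 pos [ 502.1 -190.4  179.6] rot [-3.136 -0.01   0.04 ] F [-0.   0.3  0.3] gw 57.2 q [-0.59  0.08  1.75  0.01  1.3   0.93]
turn [-0.006 -0.01   0.04 ] shift now-axes [ -58.2 -254.7   30.5] after-turn axes [ -68.1 -252.4   29.6]
```

View pics/w12.png

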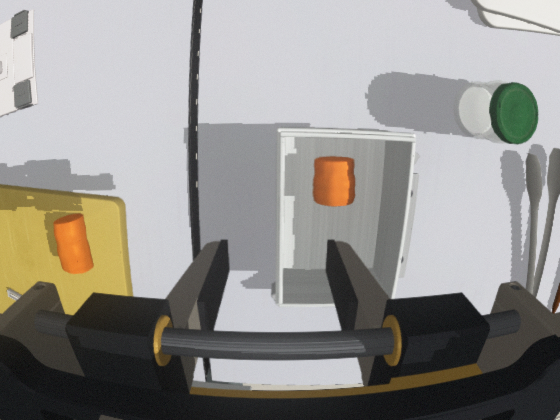

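End piece sits inside the box (335,180). Now the chunk.

Call:
send_rows:
  motion:
    - [0, 0, 0, -10, -45, 0, -0.8]
    - [0, 0, 0, -15, -45, 0, -0.8]
    - [0, 0, 0, -15, -45, 0, -0.8]
    - [0, 0, 0.02, -10, -45, 0, -0.8]
    - [0, 0, 0.02, -10, -45, 0, -0.8]

```text
time: 16.55
position: [431.8, 41.5, 187.5]
tool_rot: [-3.138, -0.023, -0.003]
force: [1.0, 0.2, -0.2]
grip_width: 82.8
```

```bash
python3 g.py 434 62 120 0;python3 -c "
from h import *
cv2.imwrite('pics/w13.png',robot.grab_frame('wrist')[:,:,::-1])"
```

```text
t 16.55 pos [431.8  41.5 187.5] rot [-3.138e+00 -2.300e-02 -3.000e-03] F [ 1.   0.2 -0.2] gw 82.8 q [-0.19 -0.22  2.02  0.01  1.32  1.38]
turn [-0.004 -0.023 -0.003] shift now-axes [  0.7 -20.2  67.6] after-turn axes [  2.2 -20.5  67.5]
```

View pics/w13.png

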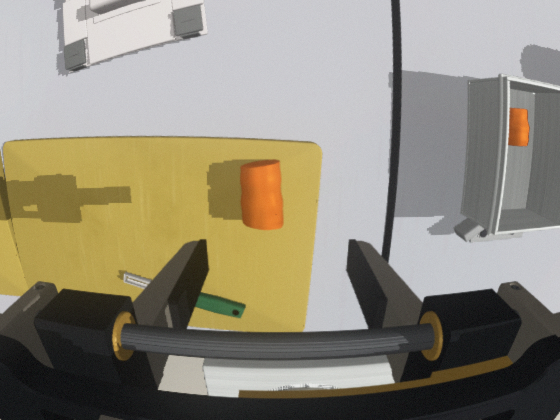

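```bash
python3 -c "
from h import *
w='wrist'
X=onz(w,[(241,163),(279,161),(283,225),(243,228)],50);print('chunk',X.round(),X.mean(0).round());d=X[0]+X[1]-X[2]-X[3];print(np.arctan2(d[1],d[0]))
"
```

```text
chunk [[462.  85.  50.]
 [464.  48.  50.]
 [399.  44.  50.]
 [395.  84.  50.]] [430.  65.  50.]
0.03416606528371434
```

Call:
send_rows:
  motion:
    - [0, -0.02, 0, 0, -20, 30, -0.8]
    - [0, 0, 0, -3, 0, 30, -0.8]
    - [0, 0, 0, 0, 0, 0, -0.8]

```text
time: 16.9
position: [428.2, 71.8, 128.8]
tool_rot: [-3.134, -0.008, 0.009]
force: [-0.7, -0.7, 0.5]
grip_width: 82.5
```

```bash
python3 g.py 433 61 28 0
```

```text
t 16.90 pos [428.2  71.8 128.8] rot [-3.134 -0.008  0.009] F [-0.7 -0.7  0.5] gw 82.5 q [-0.12 -0.14  2.07  0.01  1.2   1.44]
turn [-0.008 -0.007  0.009] shift now-axes [  4.   11.7 100.7] after-turn axes [  4.8  10.8 100.8]
```

Target (432, 63), yaw ≈ 0.03.

Call:
send_rows:
  motion:
    - [0, 0, -0.02, 4, 8, 30, -0.8]
    - [0, 0, 0, -2, 0, 35, -0.8]
    - [0, 0, 0, -2, 0, 25, -0.8]
    - [0, 0, 0, 0, 0, 5, -0.8]

```text
time: 17.3
position: [435.7, 62.1, 38.2]
tool_rot: [-3.136, -0.02, 0.029]
force: [0.1, 0.2, 0.7]
grip_width: 82.5
```

```bash
python3 g.py 432 63 28 0.03;python3 -c "
from h import *
cv2.imwrite('pics/w14.png',robot.grab_frame('wrist')[:,:,::-1])"
```

```text
t 17.30 pos [435.7  62.1  38.2] rot [-3.136 -0.02   0.029] F [0.1 0.2 0.7] gw 82.5 q [-0.14  0.02  2.13  0.01  0.97  1.39]
turn [-0.006 -0.02  -0.001] shift now-axes [-3.9 -0.9 10.1] after-turn axes [-3.7 -1.  10.2]
```

View pics/w14.png

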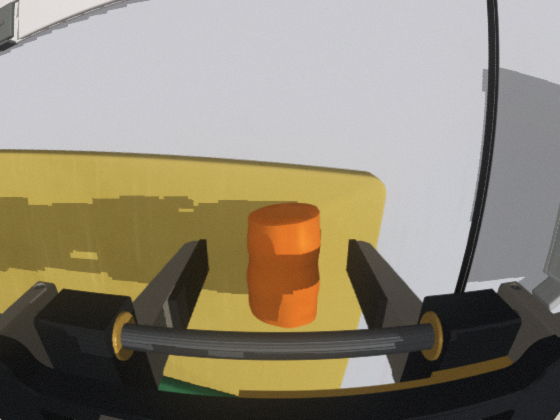

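Centred between the fingers (chunk at 248–320, fingers 207 / 348). Close.

Call:
send_rows:
  motion:
    - [0, 0, 0, -4, 0, 9, -0.8]
    - [0, 0, 0, 0, 0, 2, -0.3]
    - [0, 0, 0, 0, 0, 0, 0.2]
    - [0, 0, 0, 0, 0, 0, 0.6]
    - [0, 0, 0, 0, 0, 0, 1]
  grip_force: 22

```text
time: 17.85
position: [437.9, 60.7, 33.0]
tool_rot: [-3.138, -0.032, 0.028]
force: [-0.3, -0.2, 0.6]
grip_width: 52.6
```

Call:
send_rows:
  motion:
    - [0, 0, 0, 0, 0, 0, 1]
    - [0, 0, 0, 0, 0, 0, 1]
    - [0, 0, 0, 0, 0, -20, 1]
    - [0, 0, 0, 0, 10, -40, 1]
    - [0, 0, 0, 0, 20, -45, 1]

```text
time: 18.35
position: [429.5, 32.2, 134.4]
tool_rot: [-3.134, -0.016, 0.032]
force: [0.7, -0.5, -0.0]
grip_width: 41.2
```

```bash
python3 g.py 447 -256 150 0.028
```

```text
t 18.35 pos [429.5  32.2 134.4] rot [-3.134 -0.016  0.032] F [ 0.7 -0.5 -0. ] gw 41.2 q [-0.22 -0.17  2.08  0.01  1.21  1.32]
turn [-0.007 -0.016  0.004] shift now-axes [  8.6 288.4 -17.6] after-turn axes [  9.4 288.5 -15.6]
```

Call:
send_rows:
  motion:
    - [0, -0.01, 0, 2, 45, -20, 1]
    - [0, 0, 0, 3, 45, -10, 1]
    - [0, 0, 0, 3, 45, 0, 1]
    - [0, 0, 0, 3, 45, 0, 1]
    - [0, 0, 0, 3, 45, 0, 1]

```text
time: 18.85
position: [454.8, -198.8, 173.1]
tool_rot: [-3.14, -0.021, 0.039]
force: [0.4, 0.8, -2.0]
grip_width: 40.9
```

Call:
send_rows:
  motion:
    - [0, 0, 0, 3, 40, 0, 1]
    - [0, 0, 0, 0, 20, 0, 1]
    - [0, 0, 0, 0, 0, 0, 1]

```text
time: 19.15
position: [459.4, -266.5, 172.8]
tool_rot: [-3.141, -0.021, 0.033]
force: [1.3, 0.7, -0.6]
grip_width: 41.5
```

```bash
python3 g.py 449 -255 30 0.028;python3 -c "
from h import *
cv2.imwrite('pics/w15.png',robot.grab_frame('wrist')[:,:,::-1])"
```

```text
t 19.15 pos [ 459.4 -266.5  172.8] rot [-3.141 -0.021  0.033] F [ 1.3  0.7 -0.6] gw 41.5 q [-0.76  0.07  1.78  0.02  1.28  0.77]
turn [-0.001 -0.021  0.005] shift now-axes [-13.1 -11.8 142.5] after-turn axes [-10.1 -11.8 142.8]
```

View pics/w15.png

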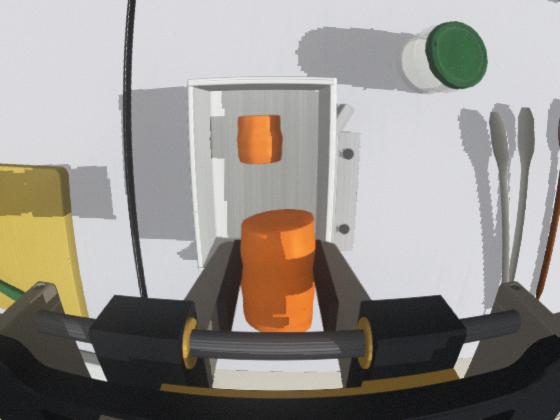

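Call:
send_rows:
  motion:
    - [0, -0.02, 0, -8, -8, 30, 1]
    - [0, 0, 0, 0, 0, 30, 1]
    - [0, 0, 0, 0, 0, 0, 1]

```text
time: 19.5
position: [452.1, -254.2, 111.7]
tool_rot: [-3.14, -0.001, 0.036]
force: [-0.3, 0.4, -0.2]
grip_width: 41.0
```

```bash
python3 g.py 449 -255 30 0.028
```

```text
t 19.50 pos [ 452.1 -254.2  111.7] rot [-3.14e+00 -1.00e-03  3.60e-02] F [-0.3  0.4 -0.2] gw 41.0 q [-0.75  0.12  1.85  0.    1.17  0.79]
turn [-0.002 -0.001  0.008] shift now-axes [-3.2  0.9 81.7] after-turn axes [-3.1  0.8 81.7]
```

Call:
send_rows:
  motion:
    - [0, 0, 0, -3, 1, 30, 1]
    - [0, 0, 0, -2, 2, 30, 1]
    - [0, 0, 0, -1, 2, 12, 1]
    - [0, 0, 0, 0, 0, 0, 1]

```text
time: 19.9
position: [449.2, -257.1, 42.7]
tool_rot: [3.141, -0.006, 0.041]
force: [0.1, 1.2, 0.3]
grip_width: 40.9
```

```bash
python3 g.py 449 -255 30 0.028;python3 -c "
from h import *
cv2.imwrite('pics/w16.png',robot.grab_frame('wrist')[:,:,::-1])"
```

```text
t 19.90 pos [ 449.2 -257.1   42.7] rot [ 3.141 -0.006  0.041] F [0.1 1.2 0.3] gw 40.9 q [-0.76  0.22  1.9   0.    1.02  0.77]
turn [ 0.001 -0.006  0.013] shift now-axes [-0.2 -2.1 12.7] after-turn axes [-0.2 -2.1 12.7]
```

View pics/w16.png

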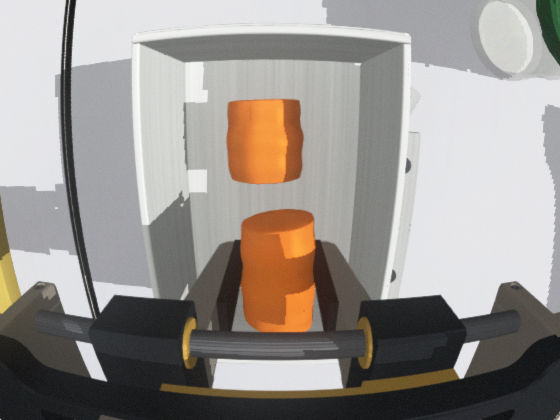

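Call:
send_rows:
  motion:
    - [0, 0, 0, 0, -2, 10, 1]
    - [0, 0, 0, 0, 0, 2, 1]
    - [0, 0, 0, 0, 0, 0, 0.1]
    - [0, 0, 0, 0, 0, 0, -0.2]
    - [0, 0, 0, 0, 0, 0, -0.2]

```text
time: 20.45
position: [453.4, -257.6, 36.2]
tool_rot: [3.134, -0.013, 0.041]
force: [0.2, -0.1, 0.7]
grip_width: 54.1
```

Call:
send_rows:
  motion:
    - [0, 0, 0, 0, 0, -30, -0.2]
    - [0, 0, 0, 0, 0, -45, -0.2]
    - [0, 0, 0, -10, 0, -45, -0.2]
    - [0, 0, 0, -20, 0, -30, -0.2]
    - [0, 0, 0, 0, 0, 0, -0.2]

```text
time: 20.95
position: [420.4, -258.0, 192.3]
tool_rot: [3.133, -0.013, 0.042]
force: [0.4, -0.8, 0.7]
grip_width: 55.1
```

```bash
python3 g.py 449 -255 30 0.028;python3 -c "
from h import *
cv2.imwrite('pics/w17.png',robot.grab_frame('wrist')[:,:,::-1])
i=robot.grab_frame('side')[:,:,::-1];cv2.imwrite('pics/s17.png',i)"
```

```text
t 20.95 pos [ 420.4 -258.   192.3] rot [ 3.133 -0.013  0.042] F [ 0.4 -0.8  0.7] gw 55.1 q [-0.8  -0.05  1.86  0.    1.32  0.73]
turn [ 0.008 -0.013  0.014] shift now-axes [ 26.6  -3.2 162.6] after-turn axes [ 28.7  -2.2 162.3]
```

View pics/w17.png

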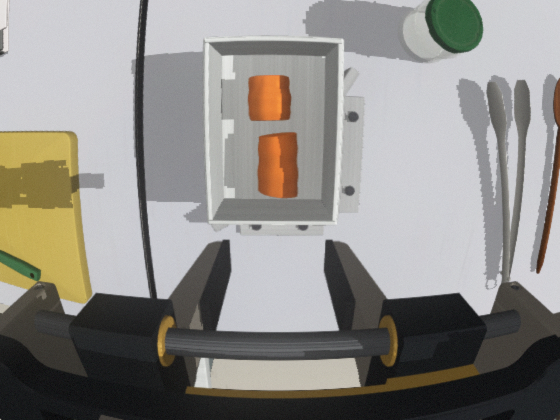

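View pics/s17.png

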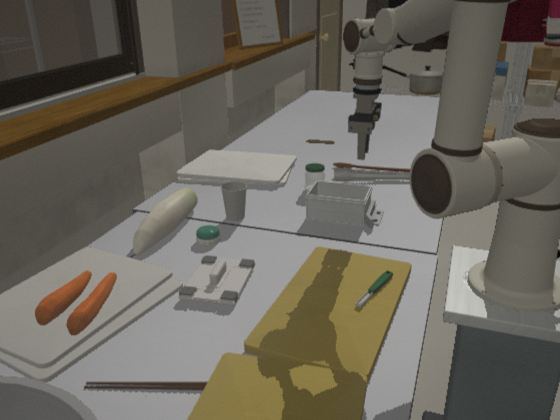

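```bash
python3 -c "
from h import *
s=cv2.imread('pics/w17.png'); crop(s,195,25,375,240,3.6,'w17a')"
```

View pics/w17a.png

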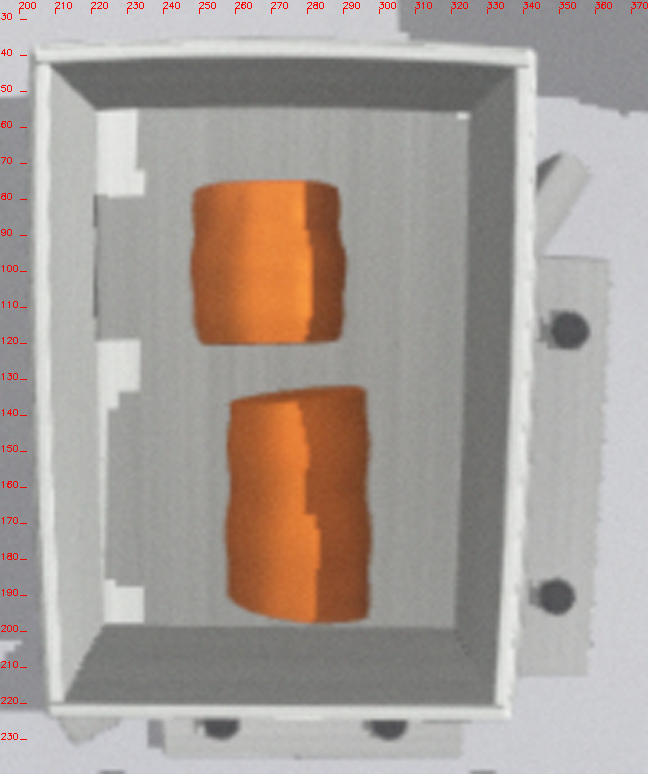

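```bash
python3 -c "
from h import *
def ang(A,sw=0):
  d=A[0]-A[1]; return (np.arctan2(d[1],d[0]) if not sw else np.arctan2(-d[0],d[1])).round(4), np.hypot(*d[:2]).round(1)
w='wrist'
b=onz(w,[(363.9,97.2),(358.3,212.8)],4);print('edge',b.round(1),ang(b))
b=onz(w,[(240.3,235),(323.3,235.3)],4);print('edge',b.round(1),ang(b,1))
X=onz(w,[(204.7,38.3),(343.9,39.2),(336.7,223.9),(209.4,222.8)],80);print(X.round(1),X.mean(0))
print(ang(X[[0,3]]),ang(X[[1,2]]),ang(X[[0,1]],1),ang(X[[3,2]],1))
"; python3 g.py 650 220 200 1.5
```

```text
edge [[ 521.2 -347.1    4. ]
 [ 388.1 -353.     4. ]] (np.float64(0.0442), np.float64(133.3))
edge [[ 354.9 -215.4    4. ]
 [ 358.4 -313.6    4. ]] (np.float64(0.0356), np.float64(98.3))
[[ 562.9 -188.    80. ]
 [ 566.9 -306.3   80. ]
 [ 401.2 -311.7   80. ]
 [ 397.5 -194.1   80. ]] [ 482.11819934 -250.01557827   80.        ]
(np.float64(0.0367), np.float64(165.5)) (np.float64(0.0322), np.float64(165.7)) (np.float64(0.0338), np.float64(118.4)) (np.float64(0.0321), np.float64(117.6))
t 21.05 pos [ 419.9 -256.4  188.1] rot [ 3.138 -0.009  0.042] F [-0.1  0.4 -0.7] gw 54.9 q [-0.8  -0.05  1.86  0.    1.32  0.73]
turn [ 0.01  -0.005 -1.458] shift now-axes [ 249.9 -466.3  -11.2] after-turn axes [491.4 195.8 -11.9]
```

Call:
send_rows:
  motion:
    - [0, 0, -0.14, 23, -42, 0, -0.2]
    - [0, 0, -0.15, 29, -38, 0, -0.2]
    - [0, 0, -0.15, 34, -33, 0, -0.2]
    - [0, 0, -0.15, 39, -28, 0, -0.2]
    - [0, 0, -0.15, 42, -22, 0, -0.2]

```text
time: 21.55
position: [525.0, -38.3, 178.2]
tool_rot: [-3.138, 0.001, 0.784]
force: [0.3, -1.5, -0.1]
grip_width: 55.5
```

```bash
python3 g.py 655 220 200 1.69
```

```text
t 21.55 pos [525.  -38.3 178.2] rot [-3.138e+00  1.000e-03  7.840e-01] F [ 0.3 -1.5 -0.1] gw 55.5 q [-0.3   0.07  1.77  0.    1.31  0.48]
turn [-0.004 -0.001 -0.906] shift now-axes [274.4 -91.2 -21.6] after-turn axes [241.  159.8 -21.8]
```

Call:
send_rows:
  motion:
    - [0, 0, -0.15, 45, -15, -5, -0.2]
    - [0, 0, -0.15, 47, -8, -5, -0.2]
    - [0, 0, -0.15, 47, -1, -5, -0.2]
    - [0, 0, -0.15, 44, 15, -5, -0.2]
    - [0, 0, -0.15, 20, 28, 0, -0.2]

```text
time: 22.05
position: [646.2, 155.2, 183.3]
tool_rot: [-3.119, -0.004, 1.537]
force: [0.9, 0.2, 1.2]
grip_width: 55.1
```

Call:
send_rows:
  motion:
    - [0, 0, -0.15, 0, 20, 0, -0.2]
    - [0, 0, 0, 0, 0, 0, -0.2]

```text
time: 22.25
position: [666.7, 158.9, 175.4]
tool_rot: [-3.112, -0.009, 1.689]
force: [-0.5, -0.4, -1.3]
grip_width: 54.8
```

```bash
python3 g.py 655 220 200 1.69;python3 -c "
from h import *
i=robot.grab_frame('wrist')[:,:,::-1];cv2.imwrite('pics/w18.png',i)"
```

```text
t 22.25 pos [666.7 158.9 175.4] rot [-3.112 -0.009  1.689] F [-0.5 -0.4 -1.3] gw 54.8 q [ 0.05  0.49  1.26  0.01  1.42 -0.06]
turn [-0.03  -0.009 -0.001] shift now-axes [ 62.2  -5.1 -23.9] after-turn axes [ 62.   -4.3 -24.6]
```

View pics/w18.png

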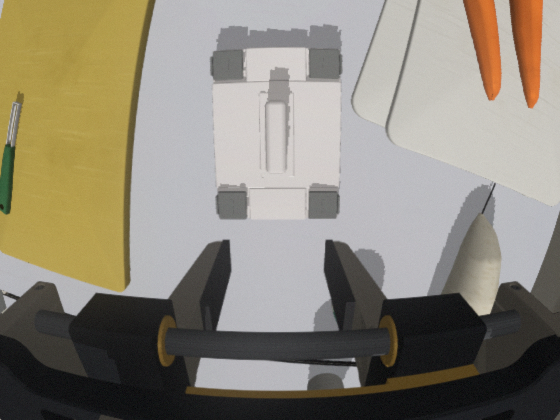

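```bash
python3 -c "
from h import *
w='wrist'
X=onz(w,[(276,99),(276,174)],[46,46]);print(X.round(1),X.mean(0))
X=onz(w,[(228,65),(324,65),(323.5,204.5),(232,205)],24);print(X.round(1),X.mean(0)); d=X[0]+X[1]-X[2]-X[3];print(np.arctan2(d[1],d[0]))
"; python3 g.py 655 220 60 1.69
```

```text
[[649.3 250.3  46. ]
 [657.4 180.9  46. ]] [653.34503204 215.57292609  46.        ]
[[597.8 280.1  24. ]
 [690.6 290.4  24. ]
 [709.6 150.5  24. ]
 [615.2 138.   24. ]] [653.30504306 214.74689463  24.        ]
1.6994126717636187
t 22.30 pos [665.2 159.  174.9] rot [-3.11  -0.009  1.686] F [-0.6 -0.  -1.1] gw 55.1 q [ 0.05  0.49  1.26  0.01  1.42 -0.06]
turn [-0.032 -0.009 -0.004] shift now-axes [ 60.7   0.6 115.5] after-turn axes [ 61.8  -2.9 114.9]
```

Call:
send_rows:
  motion:
    - [-0.03, -0.01, -0.008, 0, 0, 0, -0.2]
    - [0, 0, 0, 29, 0, 30, -0.2]
    - [0, 0, 0, 29, 0, 40, -0.2]
    - [0, 0, 0, 0, 0, 20, -0.2]
    - [0, 0, 0, 0, 0, 0, -0.2]

```text
time: 22.8
position: [651.5, 216.1, 76.3]
tool_rot: [-3.131, 0.001, 1.675]
force: [-0.2, -0.3, 0.7]
grip_width: 55.1
```

```bash
python3 g.py 653.5 216 22 1.695;python3 -c "
from h import *
i=robot.grab_frame('wrist')[:,:,::-1];cv2.imwrite('pics/w19.png',i)"
```

```text
t 22.80 pos [651.5 216.1  76.3] rot [-3.131e+00  1.000e-03  1.675e+00] F [-0.2 -0.3  0.7] gw 55.1 q [ 0.15  0.57  1.35 -0.    1.23  0.04]
turn [-0.01   0.001 -0.02 ] shift now-axes [-0.2  2.5 54.3] after-turn axes [-0.4  1.9 54.3]
```

View pics/w19.png

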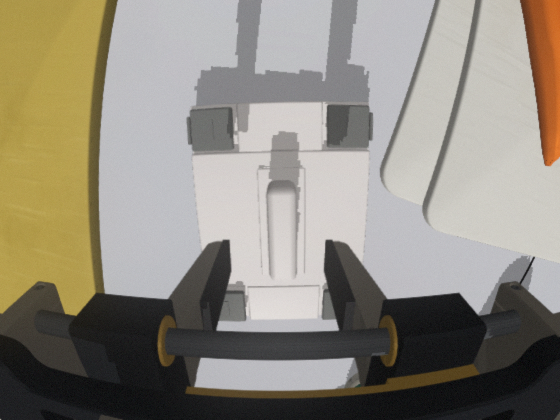

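```bash
python3 -c "
from h import *
w='wrist'
X=onz(w,[(282.5,182),(281.5,278)],[46,46]);print(X.round(1),X.mean(0))
X=onz(w,[(212,129),(348,126),(338,304),(234,305)],24);print(X.round(1),X[:2].mean(0)); 
"
```

```text
[[651.2 253.9  46. ]
 [658.2 184.4  46. ]] [654.71638025 219.14960849  46.        ]
[[599.4 281.2  24. ]
 [692.5 293.4  24. ]
 [709.6 150.4  24. ]
 [623.4 140.2  24. ]] [645.9377524 287.2925254  24.       ]
```

Call:
send_rows:
  motion:
    - [0, 0, -0.02, 0, 2, 20, -0.2]
    - [0, 0, 0, 0, 0, 20, -0.2]
    - [0, 0, 0, 0, 0, 8, -0.2]
    - [0, 0, 0, 0, 0, 0, -0.2]

```text
time: 23.25
position: [656.2, 214.6, 30.7]
tool_rot: [-3.139, 0.001, 1.692]
force: [-1.0, -0.4, 0.4]
grip_width: 55.3
```

```bash
python3 g.py 653.5 216 22 1.695
```

```text
t 23.25 pos [656.2 214.6  30.7] rot [-3.139e+00  1.000e-03  1.692e+00] F [-1.  -0.4  0.4] gw 55.3 q [ 0.14  0.63  1.36 -0.    1.15  0.02]
turn [-0.003  0.001 -0.003] shift now-axes [ 1.8 -2.5  8.7] after-turn axes [ 1.8 -2.5  8.7]
```

Good. Last bit down, centre on (654.5, 217), and grip.

Call:
send_rows:
  motion:
    - [0, 0, 0, 2, -2, 7, -0.2]
    - [0, 0, 0, 0, 0, 2, -0.2]
    - [0, 0, 0, 0, 0, 0, 0.3]
    - [0, 0, 0, 0, 0, 0, 0.6]
    - [0, 0, 0, 0, 0, 0, 1]
  grip_force: 40

```text
time: 23.75
position: [656.1, 216.2, 24.3]
tool_rot: [3.139, 0.001, 1.691]
force: [-0.3, -0.4, -1.3]
grip_width: 33.1
```

Call:
send_rows:
  motion:
    - [0, 0, 0, 0, 0, 0, 1]
    - [0, 0, 0, 0, 0, 0, 1]
    - [0, 0, 0, 0, 0, 0, 1]

```text
time: 24.05
position: [656.4, 216.2, 24.8]
tool_rot: [3.139, 0.001, 1.691]
force: [0.8, 0.8, -0.5]
grip_width: 19.8
```

```bash
python3 g.py 653.5 216 22 1.695;python3 -c "
from h import *
i=robot.grab_frame('wrist')[:,:,::-1];cv2.imwrite('pics/w20.png',i)"
```

```text
t 24.05 pos [656.4 216.2  24.8] rot [3.139e+00 1.000e-03 1.691e+00] F [ 0.8  0.8 -0.5] gw 19.8 q [ 0.14  0.64  1.37 -0.    1.13  0.02]
turn [ 0.003  0.001 -0.004] shift now-axes [ 0.1 -2.9  2.8] after-turn axes [ 0.1 -2.9  2.8]
```

View pics/w20.png

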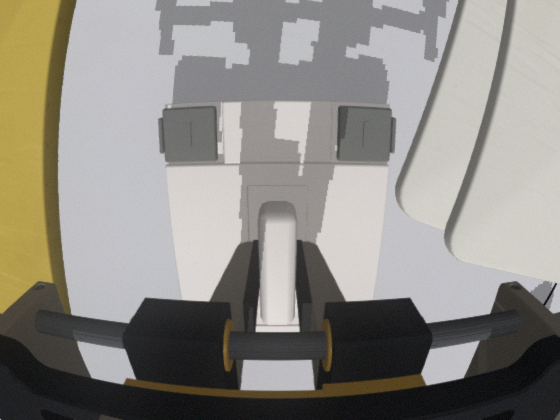

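```bash
python3 -c "
from h import *
w='wrist'
s=robot.sense();R=Rn.from_euler('xyz',s['tool_rot'])
X=onz(w,[(190.5,133.5),(363.5,133.5)],24)
L=R.inv().apply(X-s['position']);print(X.round(1),L.round(1))
X=onz(w,[(258,205),(297,205)],46); print(R.inv().apply(X-s['position']).round(1))
X=onz(w,[(165,104),(389,104)],18); print(R.inv().apply(X-s['position']).round(1))
"
```

```text
[[601.9 282.2  24. ]
 [693.4 293.3  24. ]] [[ 72.  -46.2   0.6]
 [ 72.   46.    0.9]]
[[ 39.1  -9.2 -21.2]
 [ 39.1   9.5 -21.2]]
[[ 88.7 -62.1   6.6]
 [ 88.8  61.9   6.9]]
```

Call:
send_rows:
  motion:
    - [0, 0, 0, 0, 0, -20, 1]
    - [0, 0, 0, 0, 0, -45, 1]
    - [0, 0, 0, 0, 0, -45, 1]
    - [0, 0, 0.14, -32, -16, -10, 1]
    - [0, 0, 0.14, -34, -12, 0, 1]

```text
time: 24.6
position: [628.5, 150.5, 144.3]
tool_rot: [-3.137, 0.001, 1.408]
force: [-0.0, -1.5, -4.1]
grip_width: 19.5
```

Call:
send_rows:
  motion:
    - [0, 0, 0.14, -35, -7, 0, 1]
    - [0, 0, 0.14, -36, -2, 0, 1]
    - [0, 0, 0.14, -36, 3, 0, 1]
    - [0, 0, 0.14, -35, 8, 0, 1]
    - [0, 0, 0.14, -33, 13, 0, 1]

```text
time: 25.1
position: [560.4, -22.0, 144.5]
tool_rot: [-3.14, 0.003, 0.68]
force: [1.3, -0.9, -1.4]
grip_width: 19.7
```

```bash
python3 g.py 481 -253 135 0.028
```

```text
t 25.10 pos [560.4 -22.  144.5] rot [-3.14e+00  3.00e-03  6.80e-01] F [ 1.3 -0.9 -1.4] gw 19.7 q [-0.25  0.19  1.71 -0.    1.25  0.64]
turn [-0.001  0.004  0.652] shift now-axes [-207.   129.7    9.9] after-turn axes [-85.9 228.7   9.5]
```

Call:
send_rows:
  motion:
    - [0, 0, 0.13, -34, 21, 0, 1]
    - [0, 0, 0.13, -31, 26, 0, 1]
    - [0, 0, 0.13, -27, 29, 0, 1]
    - [0, 0, 0.13, -23, 33, 0, 1]
    - [0, 0, 0.12, -19, 35, 0, 1]

```text
time: 25.6
position: [488.5, -216.2, 143.0]
tool_rot: [-3.141, 0.006, 0.013]
force: [1.1, -1.0, -2.4]
grip_width: 19.8
```

Call:
send_rows:
  motion:
    - [0, 0, 0, -4, 15, 0, 1]
    - [0, 0, 0, 0, 0, 0, 1]

```text
time: 25.8
position: [482.2, -236.0, 142.6]
tool_rot: [3.142, 0.007, 0.004]
force: [0.9, -0.2, -1.7]
grip_width: 19.8
```

```bash
python3 g.py 481 -253 135 0.028
```

```text
t 25.80 pos [ 482.2 -236.   142.6] rot [3.142 0.007 0.004] F [ 0.9 -0.2 -1.7] gw 19.8 q [-0.68  0.13  1.77 -0.    1.24  0.89]
turn [ 0.     0.007 -0.024] shift now-axes [-1.2 17.   7.6] after-turn axes [-1.7 16.9  7.6]
```

Call:
send_rows:
  motion:
    - [0, 0, -0.024, -1, 16, 3, 1]
    - [0, 0, 0, 0, 0, 0, 1]
    - [0, 0, 0, 0, 0, 0, 1]

```text
time: 26.1
position: [481.2, -249.6, 138.5]
tool_rot: [-3.138, 0.007, 0.029]
force: [-0.1, 0.4, -2.8]
grip_width: 19.9
```

```bash
python3 g.py 481 -253 120 0.028;python3 -c "
from h import *
i=robot.grab_frame('wrist')[:,:,::-1];cv2.imwrite('pics/w21.png',i)
i=robot.grab_frame('top')[:,:,::-1];cv2.imwrite('pics/t21.png',i);crop(i,305,180,400,290,7,'t21a')
i=robot.grab_frame('side')[:,:,::-1];cv2.imwrite('pics/s21.png',i);crop(i,270,130,410,240,5.5,'s21a')"
```

```text
t 26.10 pos [ 481.2 -249.6  138.5] rot [-3.138  0.007  0.029] F [-0.1  0.4 -2.8] gw 19.9 q [-0.7   0.15  1.76 -0.    1.24  0.84]
turn [-0.003  0.007  0.001] shift now-axes [-0.2  3.4 18.5] after-turn axes [-0.3  3.4 18.5]
```

View pics/w21.png

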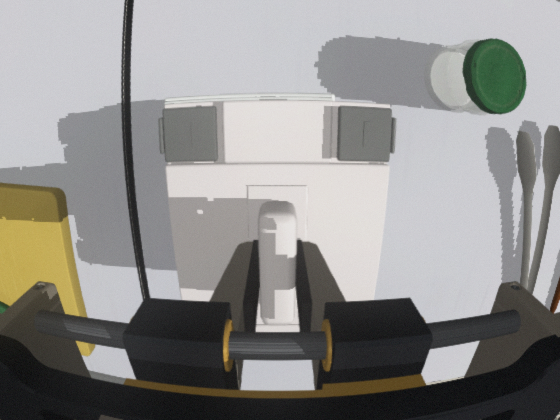

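View pics/t21a.png

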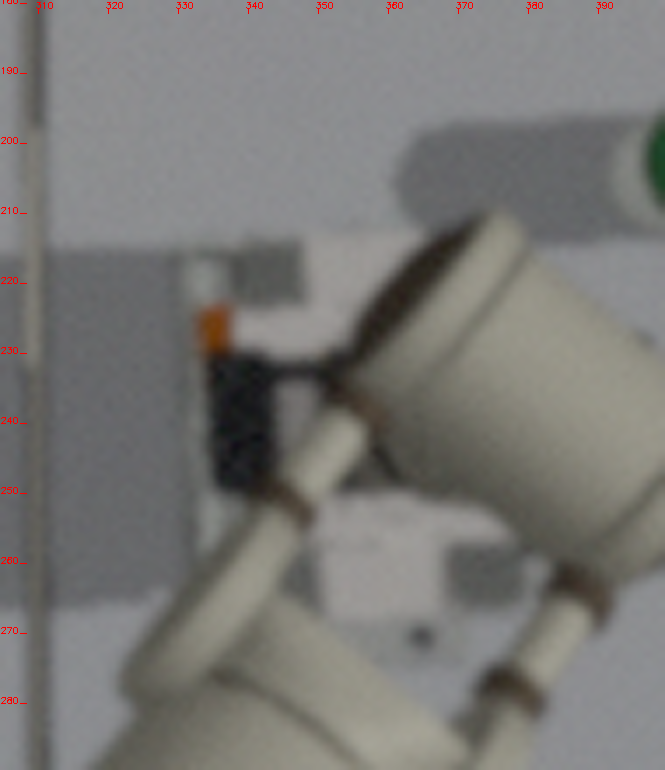

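View pics/s21a.png

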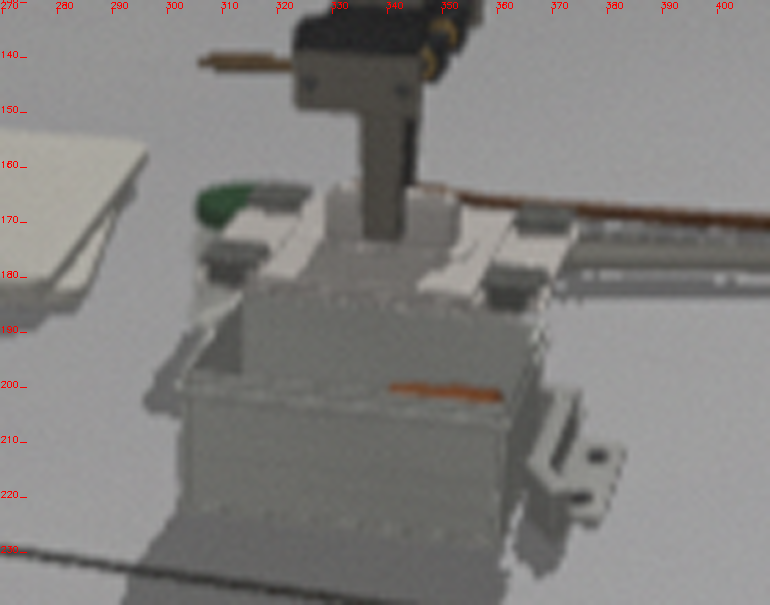

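Call:
send_rows:
  motion:
    - [0, 0, 0, -20, -30, -20, 1]
    - [0, 0, 0, -30, -45, -20, 1]
    - [0, 0, 0, -30, -45, -20, 1]
    - [0, 0, 0, -20, -45, -10, 1]
    - [0, 0, 0, 0, -20, 0, 1]

```text
time: 26.75
position: [382.5, -75.3, 204.9]
tool_rot: [-3.136, 0.009, 0.029]
force: [1.1, 0.3, -2.9]
grip_width: 19.7
```

Call:
send_rows:
  motion:
    - [0, 0, 0, 0, 0, 0, 1]
    - [0, 0, 0, 0, 0, 0, 1]

```text
time: 26.95
position: [382.4, -72.6, 205.8]
tool_rot: [-3.137, 0.006, 0.035]
force: [0.6, -1.0, -2.5]
grip_width: 19.6
```

```bash
python3 g.py 481 -253 120 0.028;python3 -c "
from h import *
i=robot.grab_frame('wrist')[:,:,::-1];cv2.imwrite('pics/w22.png',i)
i=robot.grab_frame('top')[:,:,::-1];cv2.imwrite('pics/t22.png',i);crop(i,295,180,400,290,7,'t22a')"
```

```text
t 26.95 pos [382.4 -72.6 205.8] rot [-3.137  0.006  0.035] F [ 0.6 -1.  -2.5] gw 19.6 q [-0.5  -0.35  2.08  0.    1.41  1.03]
turn [-0.005  0.006  0.007] shift now-axes [ 92.8 184.2  84.3] after-turn axes [ 93.5 183.1  85.8]
```

View pics/w22.png

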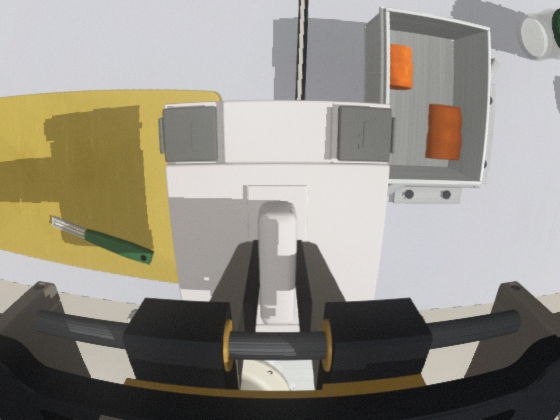

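View pics/t22a.png

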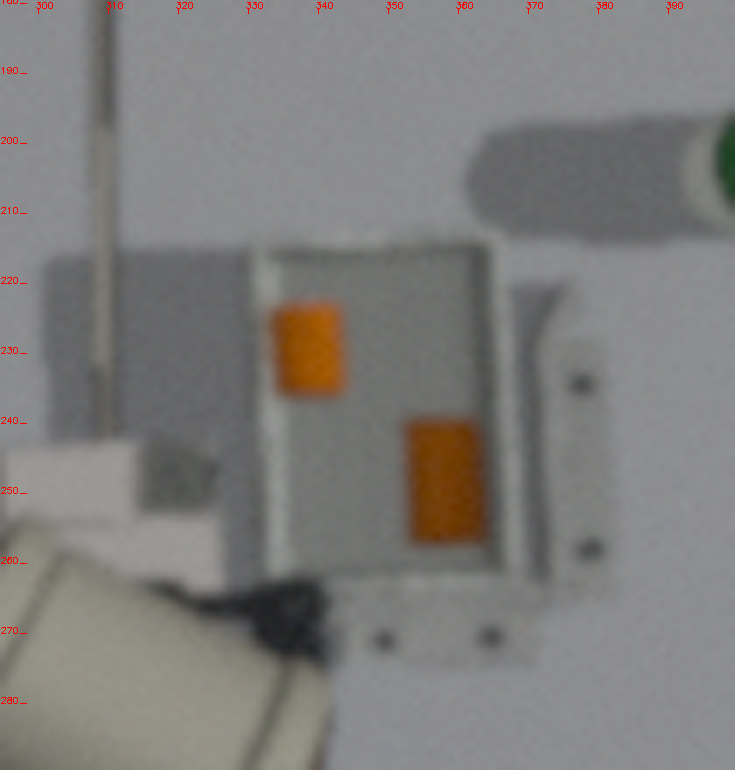

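Call:
send_rows:
  motion:
    - [0, 0, 0, 45, -8, 0, 1]
    - [0, 0, 0, 45, -5, 0, 1]
    - [0, 0, 0, 45, -5, 0, 1]
    - [0, 0, 0, 45, -5, 10, 1]
    - [0, 0, 0, 40, 0, 20, 1]

```text
time: 27.55
position: [608.4, -48.3, 172.2]
tool_rot: [-3.14, 0.005, 0.024]
force: [0.5, -0.9, -2.0]
grip_width: 19.5
```

```bash
python3 g.py 600 -40 27 0.03
```

```text
t 27.55 pos [608.4 -48.3 172.2] rot [-3.14   0.005  0.024] F [ 0.5 -0.9 -2. ] gw 19.5 q [-0.28  0.29  1.53  0.    1.33  1.27]
turn [-0.002  0.005 -0.006] shift now-axes [ -7.5  -8.2 145.3] after-turn axes [ -8.2  -8.5 145.2]
```

Call:
send_rows:
  motion:
    - [0, 0, 0, -6, -8, 40, 1]
    - [0, 0, 0, 0, 0, 40, 1]
    - [0, 0, 0, 0, 0, 35, 1]
    - [0, 0, 0, 0, 0, 15, 1]
    - [0, 0, 0, 0, 0, 0, 1]

```text
time: 28.05
position: [606.4, -45.3, 29.0]
tool_rot: [-3.138, 0.012, 0.019]
force: [0.0, -0.1, -2.5]
grip_width: 19.7
```

```bash
python3 g.py 600 -40 25 0.03
```

```text
t 28.05 pos [606.4 -45.3  29. ] rot [-3.138  0.012  0.019] F [ 0.  -0.1 -2.5] gw 19.7 q [-0.27  0.45  1.62 -0.    1.08  1.28]
turn [-0.003  0.012 -0.011] shift now-axes [-6.2 -5.4  4. ] after-turn axes [-6.2 -5.5  4. ]
```

Call:
send_rows:
  motion:
    - [0, 0, 0, 0, 0, 3, 1]
    - [0, 0, 0, 0, 0, 2, 1]
    - [0, 0, 0, 0, 0, 0, 0.3]
    - [0, 0, 0, 0, 0, 0, -0.2]
    - [0, 0, 0, 0, 0, 0, -0.2]

```text
time: 28.55
position: [612.6, -48.2, 31.7]
tool_rot: [3.141, -0.001, 0.017]
force: [-0.7, -0.4, -0.1]
grip_width: 41.5
```

Call:
send_rows:
  motion:
    - [0, 0, 0, 0, 0, -30, -0.2]
    - [0, 0, 0, 0, 0, -45, -0.2]
    - [0, 0, 0, -30, 10, -45, 0.6]
    - [0, 0, 0, -45, 35, 0, 1]
    - [0, 0, 0, -40, 25, 0, 1]

```text
time: 29.05
position: [509.1, -116.2, 156.9]
tool_rot: [3.136, -0.012, 0.025]
force: [-0.3, -0.3, -0.1]
grip_width: 33.1
```

```bash
python3 g.py 483 -135 30 0.03
```

```text
t 29.05 pos [ 509.1 -116.2  156.9] rot [ 3.136 -0.012  0.025] F [-0.3 -0.3 -0.1] gw 33.1 q [-0.46  0.06  1.82  0.    1.25  1.09]
turn [ 0.006 -0.012 -0.005] shift now-axes [-28.1  17.4 126.7] after-turn axes [-26.7  18.  126.9]
```

Call:
send_rows:
  motion:
    - [0, -0.012, 0, -28, 18, 30, 1]
    - [0, 0, 0, 0, 0, 40, 1]
    - [0, 0, 0, 0, 2, 40, 1]
    - [0, 0, 0, 0, 0, 10, 1]
    - [0, 0, 0, 0, 0, 0, 1]

```text
time: 29.55
position: [483.9, -144.8, 43.0]
tool_rot: [3.125, -0.015, 0.02]
force: [0.1, -0.0, 0.3]
grip_width: 0.6
```

```bash
python3 g.py 483 -135 30 0.03
```

```text
t 29.55 pos [ 483.9 -144.8   43. ] rot [ 3.125 -0.015  0.02 ] F [ 0.1 -0.   0.3] gw 0.6 q [-0.53  0.18  1.95 -0.01  1.    1.03]
turn [ 0.017 -0.015 -0.01 ] shift now-axes [ -0.9 -10.   12.8] after-turn axes [-0.6 -9.8 13. ]
```

Call:
send_rows:
  motion:
    - [0.016, -0.015, -0.01, -2, 0, 8, 1]
    - [0, 0, 0, -2, 8, 4, 1]
    - [0, 0, 0, -1, 8, 0, 1]
    - [0, 0, 0, 0, 8, 0, 1]

```text
time: 29.95
position: [483.3, -169.8, 35.0]
tool_rot: [3.141, -0.005, 0.034]
force: [-0.4, 3.2, -1.1]
grip_width: 0.5
```

Call:
send_rows:
  motion:
    - [0, 0, 0, 0, 5, 0, 1]
    - [0, 0, 0, 0, 4, 0, 1]

```text
time: 30.15
position: [483.7, -177.2, 35.5]
tool_rot: [-3.136, -0.005, 0.031]
force: [2.6, 26.4, 9.6]
grip_width: 0.2
```

Call:
send_rows:
  motion:
    - [0, 0, 0, 0, 3, 0, 1]
    - [0, 0, 0, 0, 3, 0, 1]

```text
time: 30.35
position: [483.7, -176.3, 35.5]
tool_rot: [-3.121, -0.004, 0.029]
force: [0.6, 15.9, 5.2]
grip_width: 0.5
```

Call:
send_rows:
  motion:
    - [0.02, 0, 0, 0, -8, 0, 1]
    - [0, 0, 0, 5, 0, -45, 1]
    - [0, 0, 0, 30, 10, -45, 1]
    - [0, 0, 0, 45, 30, 0, 1]
    - [0, 0, 0, 45, 35, 0, 1]

```text
time: 30.85
position: [599.7, -236.4, 126.0]
tool_rot: [-3.102, -0.004, 0.031]
force: [-0.1, -0.0, 0.5]
grip_width: 0.3
```

```bash
python3 g.py 605 -251 35 0.03
```

```text
t 30.85 pos [ 599.7 -236.4  126. ] rot [-3.102 -0.004  0.031] F [-0.1 -0.   0.5] gw 0.3 q [-0.58  0.42  1.46  0.04  1.28  0.95]
turn [-0.04  -0.004  0.001] shift now-axes [ 4.5 18.4 90.3] after-turn axes [ 4.9 14.8 91. ]
```

Call:
send_rows:
  motion:
    - [-0.04, 0, 0, 5, 14, 0, 1]
    - [0, 0, 0, 0, 0, 35, 1]
    - [0, 0, 0, 0, 0, 35, 1]
    - [0, 0, 0, 0, 0, 15, 1]
    - [0, 0, 0, 0, 0, 0, 1]

```text
time: 31.35
position: [613.8, -262.1, 42.3]
tool_rot: [3.128, -0.015, 0.028]
force: [-1.4, -0.2, 0.7]
grip_width: 0.6
```

```bash
python3 g.py 605 -251 35 0.03
```

```text
t 31.35 pos [ 613.8 -262.1   42.3] rot [ 3.128 -0.015  0.028] F [-1.4 -0.2  0.7] gw 0.6 q [-0.58  0.55  1.46 -0.    1.11  0.96]
turn [ 0.014 -0.015 -0.002] shift now-axes [ -8.6 -11.5   7. ] after-turn axes [ -8.5 -11.4   7.3]
```

Call:
send_rows:
  motion:
    - [0.014, -0.015, 0, -8, -10, 5, 1]
    - [0, 0, 0, -10, 0, 0, 1]
    - [0, 0, 0, -8, 0, 0, 1]
    - [0, 0, 0, -5, 0, 0, 1]

```text
time: 31.75
position: [582.5, -253.9, 41.5]
tool_rot: [3.138, -0.004, 0.029]
force: [0.1, 0.3, 1.2]
grip_width: 0.7
```

Call:
send_rows:
  motion:
    - [0, 0, 0, -4, 0, 0, 1]
    - [0, 0, 0, -4, 0, 0, 1]

```text
time: 31.95
position: [577.3, -254.6, 44.3]
tool_rot: [3.136, -0.014, 0.027]
force: [14.2, 5.0, 0.1]
grip_width: 0.7
```

Call:
send_rows:
  motion:
    - [0, 0, 0, -4, 0, 0, 1]
    - [0, 0, 0, -4, 0, 0, 1]

```text
time: 32.15
position: [576.8, -254.6, 48.7]
tool_rot: [3.133, -0.033, 0.026]
force: [10.7, 3.5, -0.9]
grip_width: 0.5
```

```bash
python3 g.py 605 -251 35 0.03
```

```text
t 32.15 pos [ 576.8 -254.6   48.7] rot [ 3.133 -0.033  0.026] F [10.7  3.5 -0.9] gw 0.5 q [-0.61  0.44  1.59  0.01  1.07  0.92]
turn [ 0.008 -0.033 -0.004] shift now-axes [27.8 -3.  14.6] after-turn axes [28.3 -2.8 13.7]
```

Call:
send_rows:
  motion:
    - [0, -0.03, 0, 8, 0, 0, 1]
    - [0, 0, 0, 5, 0, -45, 1]
    - [0, 0, 0, 5, -20, -45, 0.4]
    - [0, 0, 0, 5, -45, -20, -0.2]
    - [0, 0, 0, 5, -45, 0, -0.2]

```text
time: 32.65
position: [601.7, -145.4, 163.5]
tool_rot: [3.133, -0.003, 0.017]
force: [0.9, 0.8, 0.3]
grip_width: 22.4
```

Call:
send_rows:
  motion:
    - [0, 0, 0, -10, -35, 0, -0.2]
    - [0, 0, 0, -20, -20, 0, -0.2]
    - [0, 0, 0, -20, -20, 0, -0.2]
    - [0, 0, 0, 0, 0, 0, -0.2]
    - [0, 0, 0, 0, 0, 0, -0.2]

```text
time: 33.15
position: [549.4, -64.2, 166.8]
tool_rot: [3.131, -0.01, 0.024]
force: [0.3, -0.2, 0.5]
grip_width: 55.3
```

```bash
python3 g.py 610 -47 100 0.02;python3 -c "
from h import *
i=robot.grab_frame('wrist')[:,:,::-1];cv2.imwrite('pics/w23.png',i)
i=robot.grab_frame('top')[:,:,::-1];cv2.imwrite('pics/t23.png',i);crop(i,265,170,400,290,5.9,'t23a')"
```

```text
t 33.15 pos [549.4 -64.2 166.8] rot [ 3.131 -0.01   0.024] F [ 0.3 -0.2  0.5] gw 55.3 q [-0.33  0.13  1.72 -0.01  1.27  1.22]
turn [ 0.011 -0.01   0.004] shift now-axes [ 60.3 -16.4  67.2] after-turn axes [ 60.9 -16.   66.8]
```

View pics/w23.png

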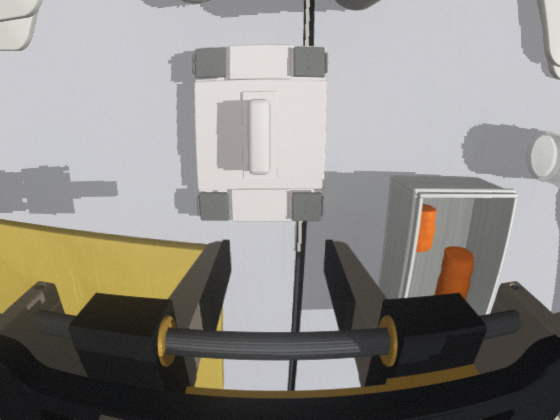

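View pics/t23a.png

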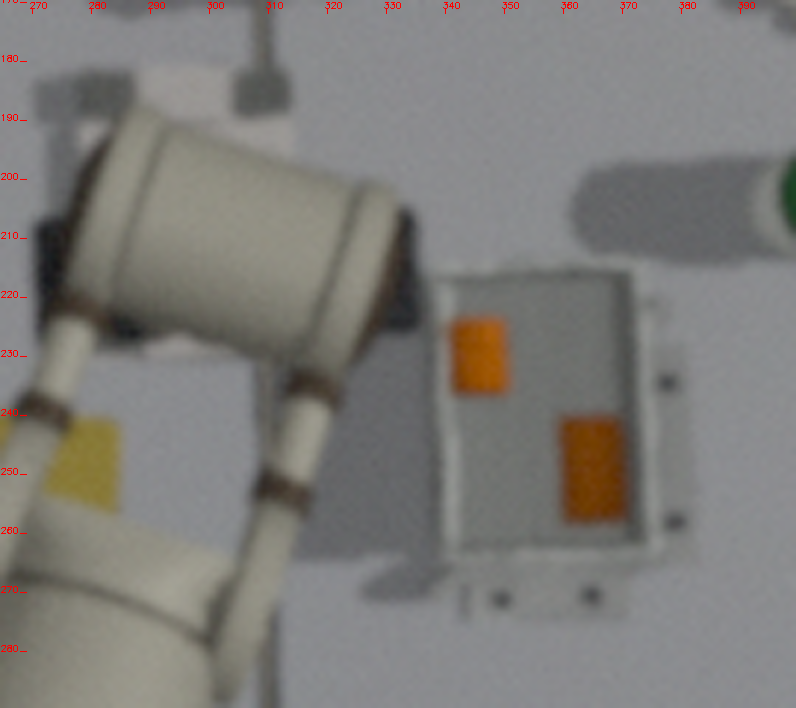

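```bash
python3 -c "
from h import *
w='wrist'
X=onz(w,[(260,100),(259.5,174)],[46,46]);print(X.round(1),X.mean(0))
X=onz(w,[(210.5,62),(308.5,62),(306.5,205.5),(216,206)],24);print(X.round(1),X.mean(0)); d=X[0]+X[1]-X[2]-X[3];print(np.arctan2(d[1],d[0]))
"; python3 g.py 612 -47 60 0.02
```

```text
[[639.5 -47.8  46. ]
 [572.6 -48.4  46. ]] [606.04917413 -48.07679007  46.        ]
[[677.4   1.2  24. ]
 [678.3 -91.8  24. ]
 [536.6 -95.2  24. ]
 [534.2  -3.4  24. ]] [606.63524928 -47.33660164  24.        ]
0.028059443827028772
t 33.25 pos [549.8 -64.7 166.5] rot [ 3.131 -0.01   0.023] F [ 0.2 -0.5 -0.2] gw 55.0 q [-0.33  0.14  1.72 -0.01  1.27  1.22]
turn [ 0.01  -0.01   0.003] shift now-axes [ 61.6 -17.3 107. ] after-turn axes [ 62.6 -16.4 106.5]
```

Call:
send_rows:
  motion:
    - [0.01, -0.01, -0.005, 0, 0, 0, -0.2]
    - [0, 0, 0, 28, -8, 20, -0.2]
    - [0, 0, 0, 25, -8, 40, -0.2]
    - [0, 0, 0, 0, 0, 30, -0.2]
    - [0, 0, 0, 0, 0, 0, -0.2]

```text
time: 33.75
position: [608.8, -52.4, 75.6]
tool_rot: [3.14, -0.004, 0.023]
force: [-0.8, -0.6, -0.5]
grip_width: 55.4
```

```bash
python3 g.py 607.5 -47 23 0.026;python3 -c "
from h import *
i=robot.grab_frame('wrist')[:,:,::-1];cv2.imwrite('pics/w24.png',i)"
```

```text
t 33.75 pos [608.8 -52.4  75.6] rot [ 3.14  -0.004  0.023] F [-0.8 -0.6 -0.5] gw 55.4 q [-0.28  0.38  1.61 -0.    1.14  1.26]
turn [ 0.001 -0.004 -0.003] shift now-axes [-1.3 -5.5 52.6] after-turn axes [-1.1 -5.4 52.6]
```

View pics/w24.png

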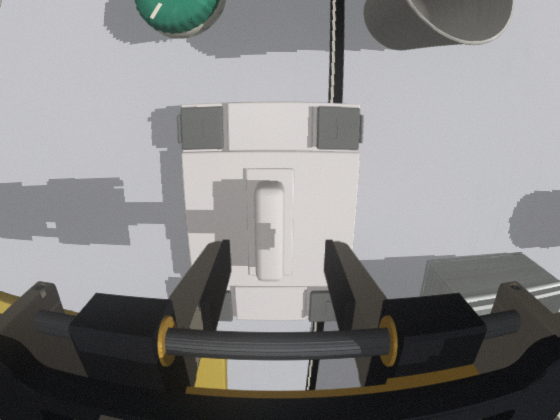

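Call:
send_rows:
  motion:
    - [0, 0, 0, 0, -5, 20, -0.2]
    - [0, 0, 0, -2, 0, 20, -0.2]
    - [0, 0, 0, -2, 0, 10, -0.2]
    - [0, 0, 0, -1, 0, 2, -0.2]
    - [0, 0, 0, 0, 0, 0, -0.2]

```text
time: 34.3
position: [612.0, -52.4, 34.2]
tool_rot: [3.135, -0.02, 0.02]
force: [-0.4, 0.2, -0.1]
grip_width: 55.0
```

```bash
python3 g.py 607.5 -47 23 0.026
```

```text
t 34.30 pos [612.  -52.4  34.2] rot [ 3.135 -0.02   0.02 ] F [-0.4  0.2 -0.1] gw 55.0 q [-0.28  0.44  1.63  0.    1.05  1.27]
turn [ 0.006 -0.02  -0.006] shift now-axes [-4.6 -5.6 11.1] after-turn axes [-4.3 -5.5 11.2]
```

Call:
send_rows:
  motion:
    - [0.006, -0.02, -0.006, -4, -5, 8, -0.2]
    - [0, 0, 0, -1, -1, 4, -0.2]
    - [0, 0, 0, 0, 0, 0, -0.2]

```text
time: 34.6
position: [608.8, -46.9, 24.5]
tool_rot: [3.14, -0.003, 0.026]
force: [-0.3, -0.9, -0.4]
grip_width: 54.9
```

```bash
python3 g.py 607.5 -47 23 0.026
```

```text
t 34.60 pos [608.8 -46.9  24.5] rot [ 3.14e+00 -3.00e-03  2.60e-02] F [-0.3 -0.9 -0.4] gw 54.9 q [-0.27  0.46  1.63 -0.    1.05  1.27]
turn [ 0.001 -0.003  0.   ] shift now-axes [-1.3  0.1  1.5] after-turn axes [-1.3  0.1  1.5]
```

Call:
send_rows:
  motion:
    - [0, 0, 0, 0, 0, 0, 0.3]
    - [0, 0, 0, 0, 0, 0, 0.6]
    - [0, 0, 0, 0, 0, 0, 1]
    - [0, 0, 0, 0, 0, 0, 1]
    - [0, 0, 0, 0, 0, 0, 1]
  grip_force: 40

```text
time: 35.1
position: [609.3, -46.9, 25.2]
tool_rot: [3.14, -0.004, 0.026]
force: [-0.0, 0.3, -0.7]
grip_width: 19.6
```

Call:
send_rows:
  motion:
    - [0, 0, 0, 0, 0, 0, 1]
    - [0, 0, 0, 0, 0, 0, 1]

```text
time: 35.3
position: [609.3, -46.8, 25.2]
tool_rot: [3.14, -0.004, 0.027]
force: [0.5, 0.0, 0.1]
grip_width: 19.5
```

```bash
python3 g.py 607.5 -47 23 0.026;python3 -c "
from h import *
i=robot.grab_frame('wrist')[:,:,::-1];cv2.imwrite('pics/w25.png',i); crop(i,150,80,410,340,2.3,'w25a')"
```

```text
t 35.30 pos [609.3 -46.8  25.2] rot [ 3.14  -0.004  0.027] F [0.5 0.  0.1] gw 19.5 q [-0.27  0.46  1.63 -0.    1.05  1.27]
turn [ 0.001 -0.004  0.001] shift now-axes [-1.8  0.1  2.2] after-turn axes [-1.8  0.1  2.2]
```

View pics/w25a.png

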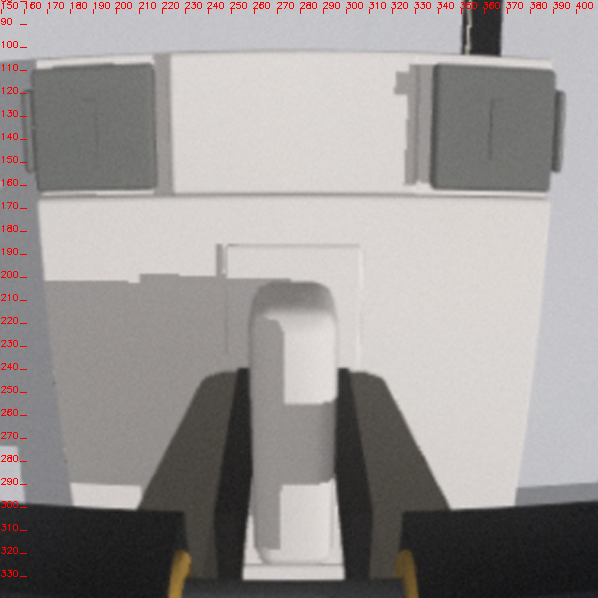

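Call:
send_rows:
  motion:
    - [0, 0, 0, 0, 0, -25, 1]
    - [0, 0, 0, 0, 0, -45, 1]
    - [0, 0, 0, -5, 5, -40, 1]
    - [0, 0, 0, -20, 30, 0, 1]
    - [0, 0, 0, -25, 40, 0, 1]

```text
time: 35.85
position: [558.5, -120.0, 135.3]
tool_rot: [-3.14, 0.003, 0.034]
force: [0.3, -0.9, -2.7]
grip_width: 19.4
```

Call:
send_rows:
  motion:
    - [0, 0, 0, -25, 40, 0, 1]
    - [0, 0, 0, -25, 40, 0, 1]
    - [0, 0, 0, -20, 30, 0, 1]
    - [0, 0, 0, 0, 0, 0, 1]

```text
time: 36.25
position: [486.7, -239.2, 135.0]
tool_rot: [3.142, 0.004, 0.031]
force: [-0.2, 0.2, -1.5]
grip_width: 19.8
```

```bash
python3 g.py 482.5 -254.3 120 0.027
```

```text
t 36.25 pos [ 486.7 -239.2  135. ] rot [3.142 0.004 0.031] F [-0.2  0.2 -1.5] gw 19.8 q [-0.68  0.15  1.77 -0.    1.22  0.86]
turn [0.    0.004 0.004] shift now-axes [-4.6 15.  15.1] after-turn axes [-4.6 15.  15. ]
```

Call:
send_rows:
  motion:
    - [0, 0, 0.004, -5, 14, 5, 1]
    - [0, 0, 0, 0, 1, 5, 1]
    - [0, 0, 0, 0, 0, 0, 1]
    - [0, 0, 0, 0, 0, 0, 1]

```text
time: 36.65
position: [481.5, -252.4, 123.1]
tool_rot: [-3.138, 0.005, 0.025]
force: [0.7, -0.5, -2.2]
grip_width: 19.1
```

```bash
python3 g.py 482.5 -254.3 100 0.027;python3 -c "
from h import *
i=robot.grab_frame('wrist')[:,:,::-1];cv2.imwrite('pics/w26.png',i); crop(i,150,80,410,340,2.3,'w26a')
i=robot.grab_frame('top')[:,:,::-1];cv2.imwrite('pics/t26.png',i);crop(i,305,180,400,290,7,'t26a')
i=robot.grab_frame('side')[:,:,::-1];cv2.imwrite('pics/s26.png',i);crop(i,270,130,410,240,5.5,'s26a')"
```

```text
t 36.65 pos [ 481.5 -252.4  123.1] rot [-3.138  0.005  0.025] F [ 0.7 -0.5 -2.2] gw 19.1 q [-0.7   0.17  1.77 -0.    1.21  0.84]
turn [-0.004  0.005 -0.002] shift now-axes [ 1.   2.  23.1] after-turn axes [ 0.9  1.9 23.1]
```

View pics/w26a.png

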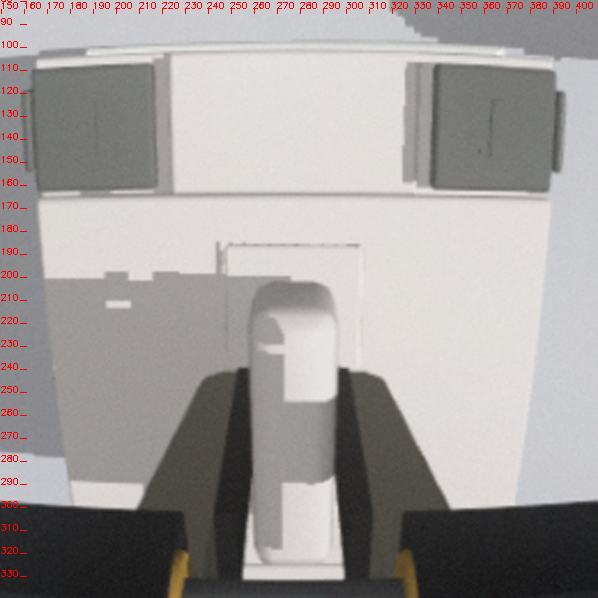

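View pics/t26a.png

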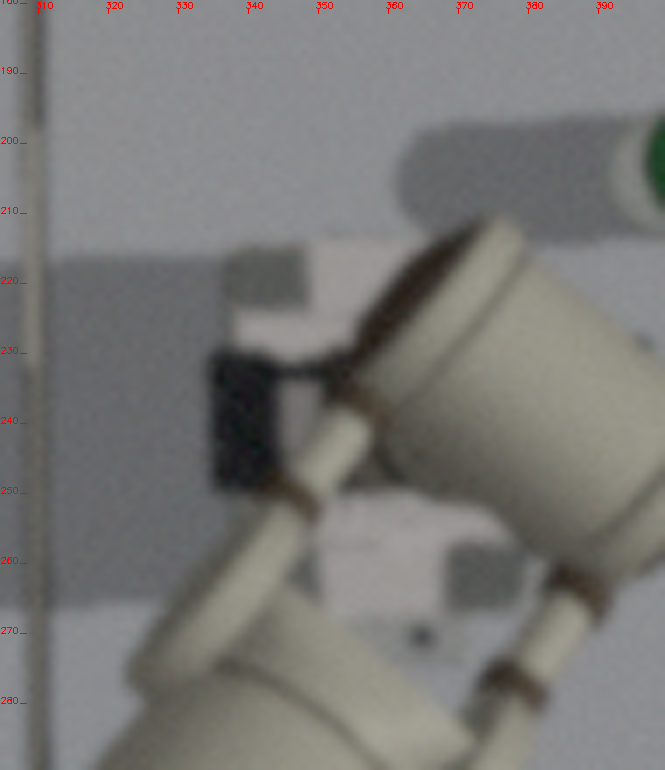

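View pics/s26a.png

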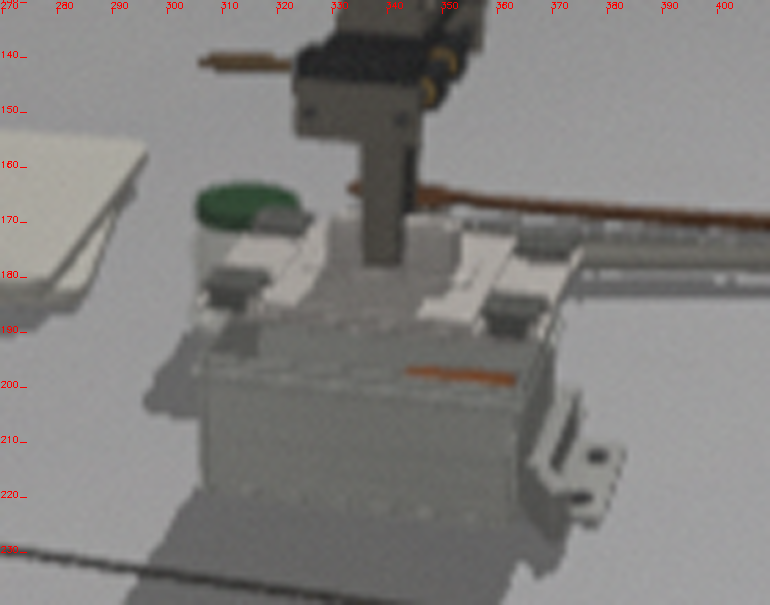

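```bash
python3 -c "
from h import *
i=cv2.imread('pics/w26.png'); crop(i,150,85,280,125,6,'w26b');crop(i,270,85,400,125,6,'w26c')"
```

```text
(no output)
```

View pics/w26b.png

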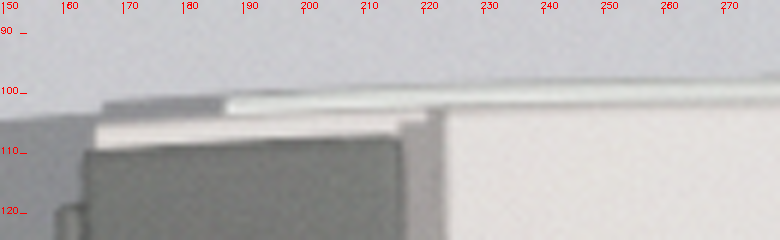

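View pics/w26c.png

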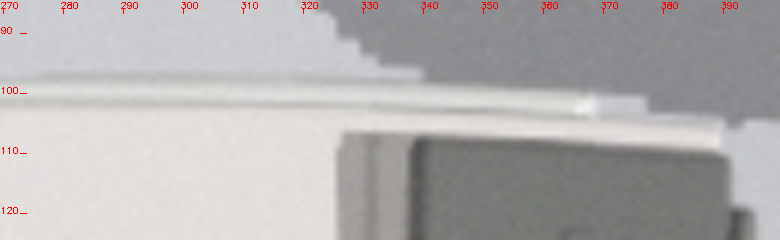

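```bash
python3 -c "
from h import *
w='wrist'
s=robot.sense();R=Rn.from_euler('xyz',s['tool_rot'])
X=onz(w,[(167,102),(376.5,101)],80); L=R.inv().apply(X-s['position']);print(X.round(1),L.round(1))
X=onz(w,[(165.5,105.5),(389,105.5)],123-7); L=R.inv().apply(X-s['position']);print(X.round(1),L.round(1))
"
```

```text
[[ 568.6 -175.7   80. ]
 [ 572.4 -314.8   80. ]] [[ 89.1 -74.6  43.2]
 [ 89.4  64.6  42.7]]
[[ 566.4 -187.3  116. ]
 [ 569.7 -311.2  116. ]] [[ 86.5 -63.1   7.2]
 [ 86.6  60.8   6.8]]
```

```bash
python3 -c "
from h import *
w='wrist'
s=robot.sense();R=Rn.from_euler('xyz',s['tool_rot'])
c,Rc,t=P(w); print('cam in tool',R.inv().apply(-Rc.T@t-s['position']).round(1))
X=onz(w,[(188,100.5),(272,97.5),(366,100.5)],80); L=R.inv().apply(X-s['position']);print(X.round(1),L.round(1))
X=onz(w,[(188,103.7),(272,102.3),(366,103.7)],123-7+2); L=R.inv().apply(X-s['position']);print(X.round(1),L.round(1))
"
```

```text
cam in tool [  84.9   -1.5 -169.2]
[[ 569.1 -190.5   80. ]
 [ 570.8 -245.8   80. ]
 [ 572.1 -307.5   80. ]] [[ 89.2 -59.7  43.2]
 [ 89.5  -4.4  43. ]
 [ 89.2  57.3  42.8]]
[[ 567.  -201.1  118. ]
 [ 567.6 -246.6  118. ]
 [ 569.5 -297.2  118. ]] [[ 86.7 -49.4   5.1]
 [ 86.1  -3.9   5. ]
 [ 86.7  46.8   4.8]]
```

```bash
cat > ov2.py <<'E'
from m import *
def ov2(n,f,r,s,tag,B,Lp):
    x0,y0,x1,y1=r
    i=cv2.resize(cv2.imread(f)[y0:y1,x0:x1],None,fx=s,fy=s,interpolation=cv2.INTER_CUBIC)
    draw(i,n,boxpts(*B),s,x0,y0,(0,0,255))
    x,y,zh,a=Lp
    draw(i,n,boxpts(x,y,a,180,130,8,zh-22),s,x0,y0,(255,0,0))
    draw(i,n,boxpts(x,y,a,70,20,28,zh-14),s,x0,y0,(0,160,0))
    cv2.imwrite(f'pics/{tag}.png',i)
E
python3 - <<'E'
from ov2 import *
B=(482,-254.3,.027);L=(481,-252.4,130,.025)
ov2('side','pics/s26.png',(270,130,410,240),5.5,'ov_s',B,L)
ov2('wrist','pics/w26.png',(100,60,460,340),2.2,'ov_w',B,L)
E
```

```text
(no output)
```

View pics/ov_s.png

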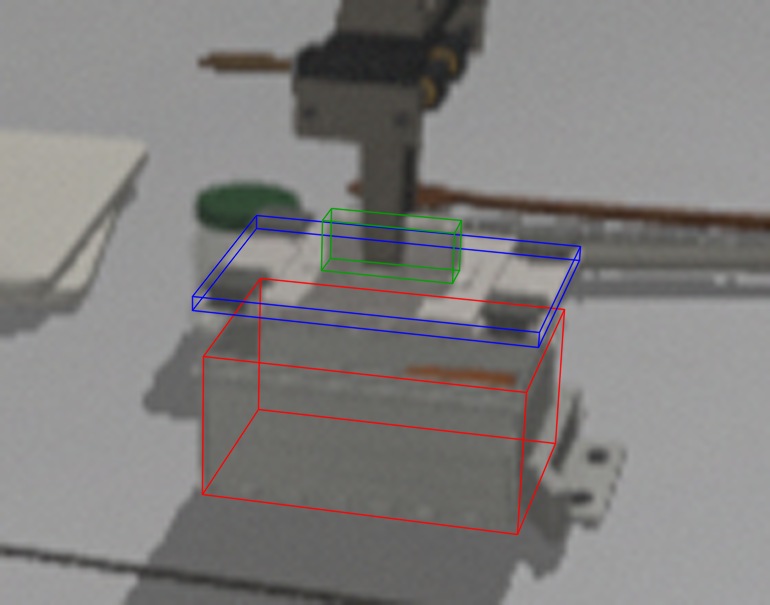

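View pics/ov_w.png

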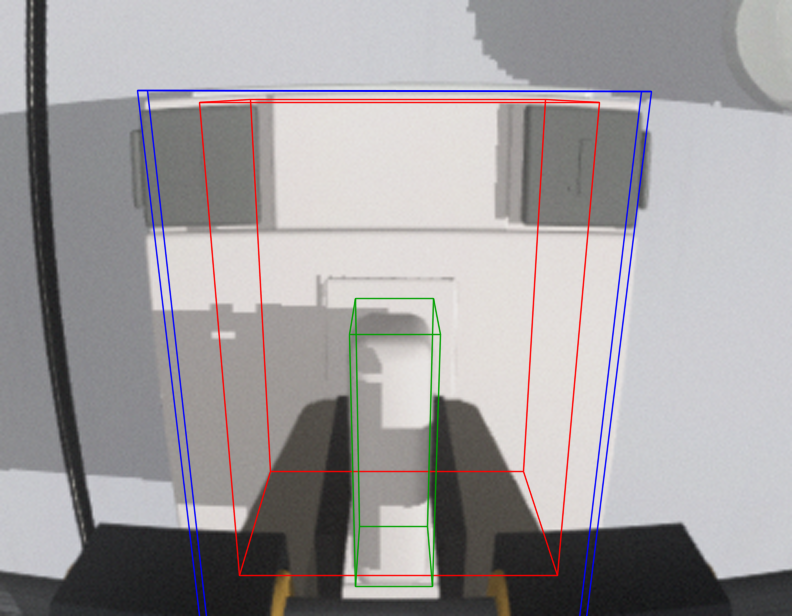

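```bash
python3 -c "
from h import *
i=cv2.imread('pics/t26.png'); crop(i,328,205,385,272,12,'t26b')
i=cv2.imread('pics/t23.png'); crop(i,328,205,385,272,12,'t23b')
print(onz('top',[(342.5,219.2),(373.3,261.3),(357.9,240.2)],122).round(1))"
```

```text
[[ 549.8 -201.5  122. ]
 [ 409.9 -300.9  122. ]
 [ 479.7 -251.4  122. ]]
```

View pics/t26b.png

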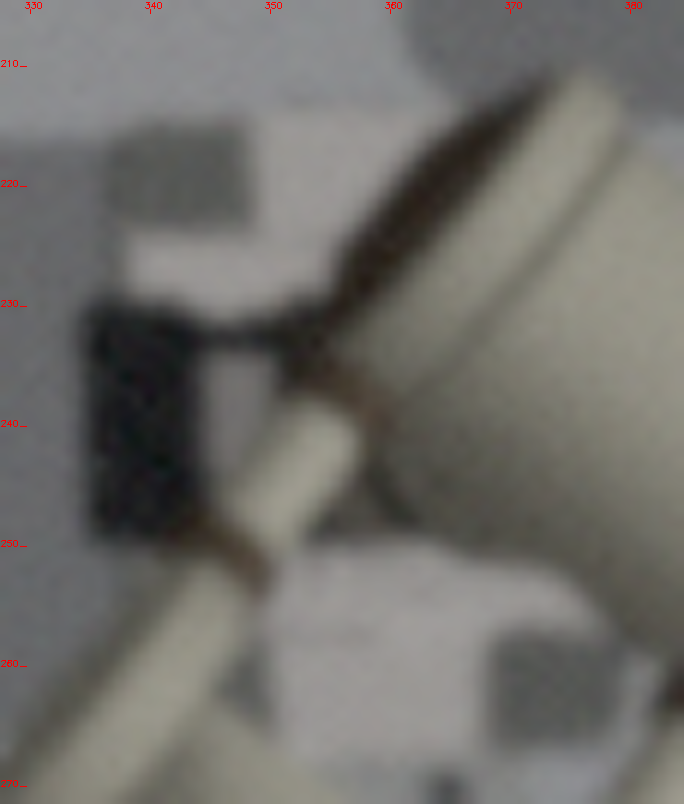

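View pics/t23b.png

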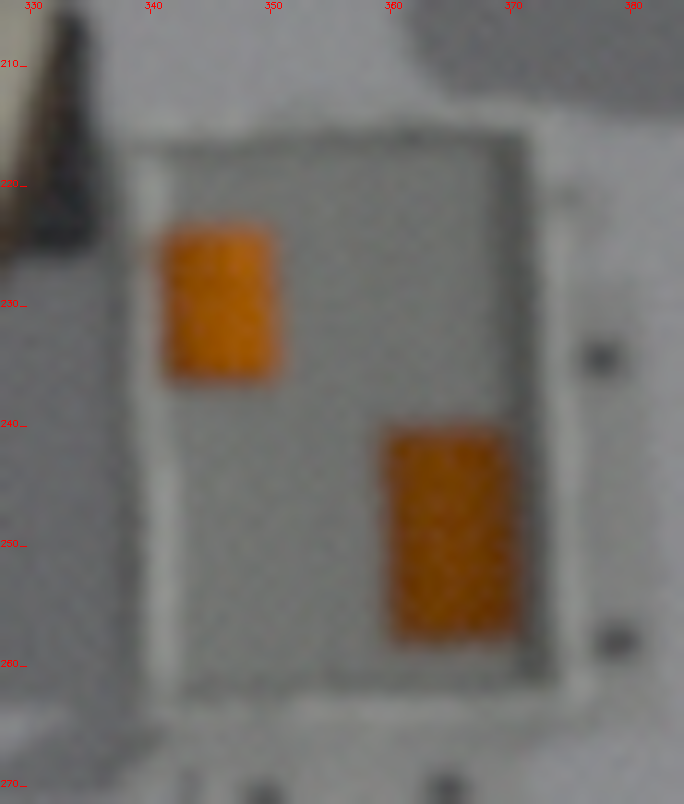

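```bash
python3 -c "
from h import *
print(onz('top',[(357.1,239.3)],80).round(1))
X=onz('top',[(338.3,216),(372.5,214),(376,263.5),(340.5,264.5)],80);print(X.round(1),X.mean(0))
# predicted box outlines for candidate centres
from m import boxpts
for cx in (482,486,490): print(cx,proj('top',boxpts(cx,-252,.027)[4:]).round(1).tolist())
"
```

```text
[[ 483.  -255.7   80. ]]
[[ 563.4 -192.5   80. ]
 [ 569.6 -310.1   80. ]
 [ 400.3 -318.4   80. ]
 [ 397.5 -197.6   80. ]] [ 482.68780988 -254.68298251   80.        ]
482 [[374.8, 264.0], [372.4, 214.3], [337.5, 215.4], [339.5, 265.1]]
486 [[374.8, 262.8], [372.4, 213.1], [337.5, 214.3], [339.5, 263.9]]
490 [[374.7, 261.6], [372.3, 212.0], [337.4, 213.1], [339.5, 262.7]]
```

Call:
send_rows:
  motion:
    - [0, 0.004, 0, 4, 2, 8, 1]
    - [0, 0, 0, 0, 0, 4, 1]
    - [0, 0, 0, 0, 0, 0, 1]

```text
time: 37.1
position: [486.7, -253.8, 110.7]
tool_rot: [-3.139, -0.0, 0.027]
force: [-0.0, 0.3, -2.3]
grip_width: 19.5
```

```bash
python3 g.py 486 -254.3 108 0.027;python3 -c "
from h import *
i=robot.grab_frame('wrist')[:,:,::-1];cv2.imwrite('pics/w27.png',i); crop(i,150,85,410,185,3,'w27a')
i=robot.grab_frame('side')[:,:,::-1];cv2.imwrite('pics/s27.png',i);crop(i,290,150,380,235,8,'s27a')"
```

```text
t 37.10 pos [ 486.7 -253.8  110.7] rot [-3.139 -0.     0.027] F [-0.   0.3 -2.3] gw 19.5 q [-0.7   0.2   1.77  0.    1.18  0.84]
turn [-0.003 -0.    -0.   ] shift now-axes [-0.8  0.5  2.7] after-turn axes [-0.8  0.5  2.7]
```

View pics/w27a.png

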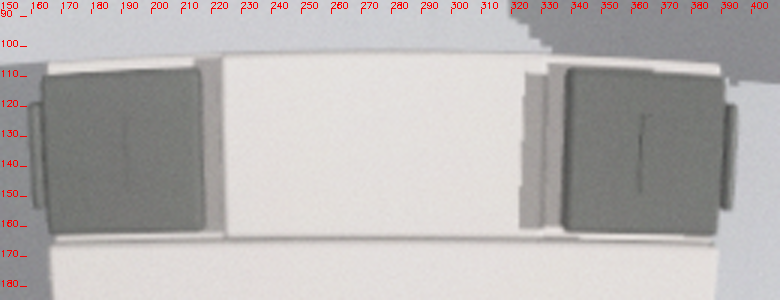

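View pics/s27a.png

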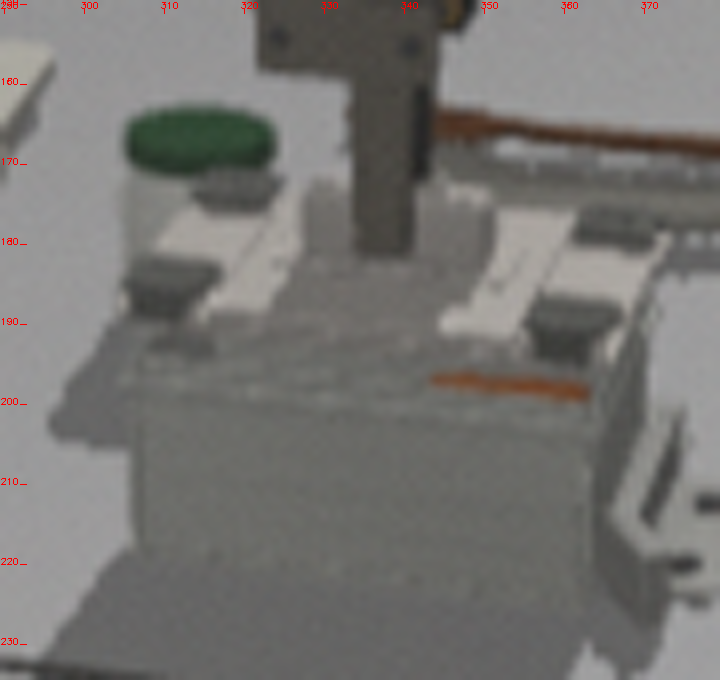

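Call:
send_rows:
  motion:
    - [0, 0, 0, -0.5, 0.5, 5, 1]
    - [0, 0, 0, 0, 0, 4, 1]
    - [0, 0, 0, 0, 0, 0, 1]

```text
time: 37.5
position: [486.4, -254.8, 101.7]
tool_rot: [-3.139, -0.001, 0.027]
force: [0.1, 0.2, -2.9]
grip_width: 19.5
```

```bash
python3 g.py 486 -254.3 95 0.027
```

```text
t 37.50 pos [ 486.4 -254.8  101.7] rot [-3.139e+00 -1.000e-03  2.700e-02] F [ 0.1  0.2 -2.9] gw 19.5 q [-0.7   0.21  1.78  0.    1.16  0.84]
turn [-0.002 -0.001 -0.   ] shift now-axes [-0.4 -0.5  6.7] after-turn axes [-0.4 -0.5  6.7]
```

Call:
send_rows:
  motion:
    - [0, 0, 0, 0, 0, 3, 1]
    - [0, 0, 0, 0, 0, 3, 1]
    - [0, 0, 0, 0, 0, 0, 1]

```text
time: 37.8
position: [486.6, -255.0, 95.4]
tool_rot: [-3.14, -0.002, 0.026]
force: [-0.0, 0.5, -2.7]
grip_width: 19.5
```

```bash
python3 g.py 486 -254.3 95 0.027
```

```text
t 37.80 pos [ 486.6 -255.    95.4] rot [-3.14e+00 -2.00e-03  2.60e-02] F [-0.   0.5 -2.7] gw 19.5 q [-0.7   0.22  1.78  0.    1.15  0.84]
turn [-0.002 -0.002 -0.001] shift now-axes [-0.6 -0.7  0.4] after-turn axes [-0.6 -0.7  0.4]
```

Call:
send_rows:
  motion:
    - [0, 0, 0, 0, 0, 2, 1]
    - [0, 0, 0, 0, 0, 0, 1]

```text
time: 38.0
position: [487.1, -255.4, 95.8]
tool_rot: [-3.141, -0.002, 0.027]
force: [0.0, -0.5, -2.9]
grip_width: 19.5
```

Call:
send_rows:
  motion:
    - [0, 0, 0, 0, 0, 2, 1]
    - [0, 0, 0, 0, 0, 0, 1]

```text
time: 38.2
position: [487.8, -255.8, 95.4]
tool_rot: [3.141, -0.003, 0.027]
force: [0.4, 0.5, -2.2]
grip_width: 19.7
```

Call:
send_rows:
  motion:
    - [0, 0, 0, -1, 0, 3, 1]
    - [0, 0, 0, 0, 0, 3, 1]

```text
time: 38.4
position: [488.0, -256.0, 95.1]
tool_rot: [3.141, -0.004, 0.027]
force: [-12.8, 7.9, 25.3]
grip_width: 19.6
```

```bash
python3 g.py 486 -254.3 95 0.027;python3 -c "
from h import *
i=robot.grab_frame('side')[:,:,::-1];cv2.imwrite('pics/s28.png',i);crop(i,290,150,380,235,8,'s28a')"
```

```text
t 38.40 pos [ 488.  -256.    95.1] rot [ 3.141 -0.004  0.027] F [-12.8   7.9  25.3] gw 19.6 q [-0.7   0.22  1.78  0.    1.14  0.84]
turn [ 0.    -0.004  0.   ] shift now-axes [-2.  -1.8  0.1] after-turn axes [-2.  -1.8  0.1]
```

View pics/s28a.png

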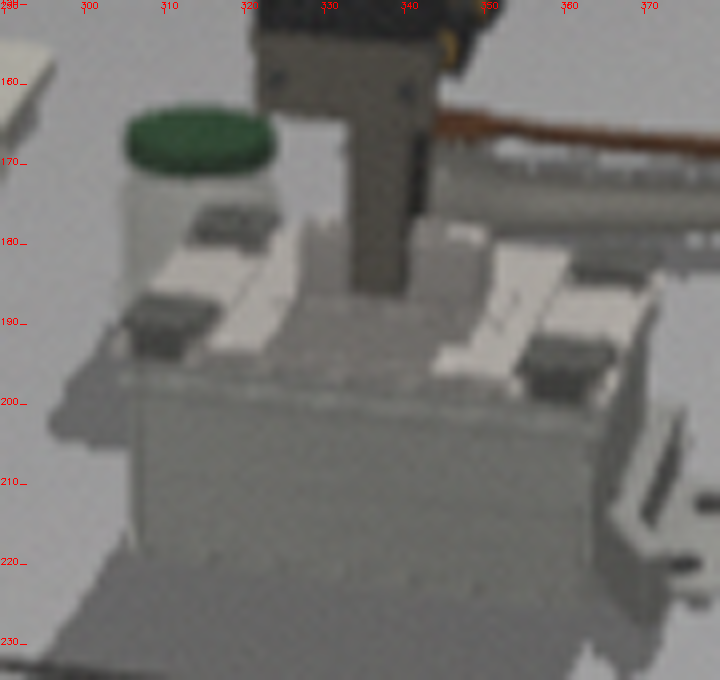

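Call:
send_rows:
  motion:
    - [0, 0, 0, -2, 0, -1, 1]
    - [0, 0, 0, -2, 0, 0, 1]
    - [0, 0, 0, 0, 0, 0, 1]

```text
time: 38.75
position: [483.8, -256.2, 96.0]
tool_rot: [3.141, -0.005, 0.027]
force: [-0.5, -0.3, -2.9]
grip_width: 19.9
```

```bash
python3 g.py 484 -254.3 95 0.027
```

```text
t 38.75 pos [ 483.8 -256.2   96. ] rot [ 3.141 -0.005  0.027] F [-0.5 -0.3 -2.9] gw 19.9 q [-0.71  0.21  1.79  0.    1.14  0.83]
turn [ 0.001 -0.005  0.   ] shift now-axes [ 0.2 -1.9  1. ] after-turn axes [ 0.2 -1.9  1. ]
```

Call:
send_rows:
  motion:
    - [0, 0, 0, 0, -1, 1, 1]
    - [0, 0, 0, 0, 0, 0, 0.4]
    - [0, 0, 0, 0, 0, 0, 0.2]
    - [0, 0, 0, 0, 0, 0, 0.1]
    - [0, 0, 0, 0, 0, -20, 0.1]

```text
time: 39.25
position: [482.3, -254.3, 112.3]
tool_rot: [-3.139, -0.001, 0.027]
force: [0.5, 0.6, -0.9]
grip_width: 40.9
```

Call:
send_rows:
  motion:
    - [0, 0, 0, 0, 0, -40, 0.1]
    - [0, 0, 0, -30, 0, -40, 0.5]
    - [0, 0, 0, -40, 0, -10, 1]
    - [0, 0, 0, 0, 0, 0, 1]
    - [0, 0, 0, 0, 0, 0, 1]

```text
time: 39.75
position: [411.3, -257.1, 207.5]
tool_rot: [3.141, -0.004, 0.028]
force: [0.1, -0.7, 1.1]
grip_width: 11.5
```

```bash
python3 g.py 484 -254.3 95 0.027;python3 -c "
from h import *
i=robot.grab_frame('wrist')[:,:,::-1];cv2.imwrite('pics/w29.png',i); crop(i,180,20,400,260,2.6,'w29a')
i=robot.grab_frame('side')[:,:,::-1];cv2.imwrite('pics/s29.png',i);crop(i,290,150,380,235,8,'s29a')"
```

```text
t 39.75 pos [ 411.3 -257.1  207.5] rot [ 3.141 -0.004  0.028] F [ 0.1 -0.7  1.1] gw 11.5 q [-0.81 -0.08  1.85  0.    1.36  0.73]
turn [ 0.001 -0.004  0.001] shift now-axes [ 72.3  -0.9 112.8] after-turn axes [ 72.7  -0.9 112.5]
```

View pics/w29a.png

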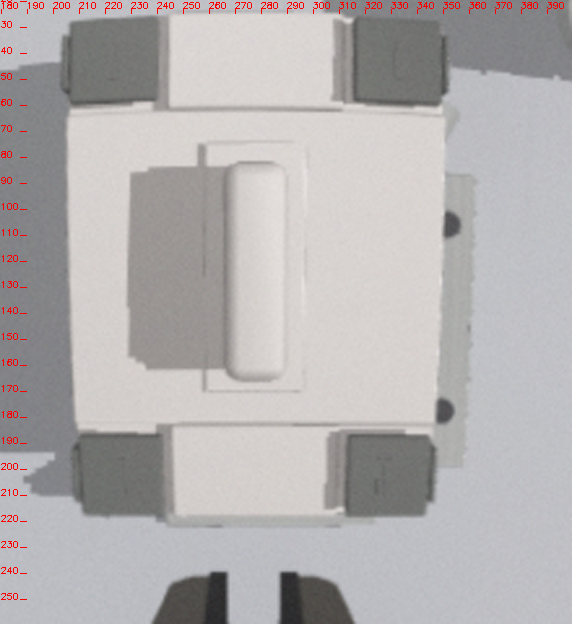

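View pics/s29a.png

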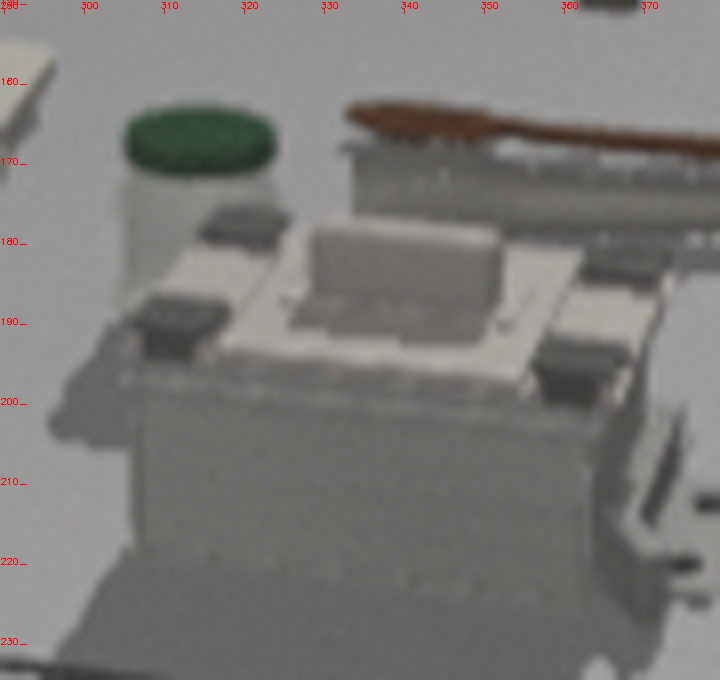

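```bash
python3 -c "
from h import *
X=onz('wrist',[(224.2,43.8),(333,43.8),(330,202.3),(226.2,203)],94);print(X.round(1),X.mean(0));
d=X[0]+X[1]-X[2]-X[3];a=np.arctan2(d[1],d[0]);print(a)
a=.027;R=np.array([[np.cos(a),-np.sin(a)],[np.sin(a),np.cos(a)]])
for c in [(482.5,-254.3)]:
  for q in [(72.5,47.5),(72.5,-47.5),(-72.5,-47.5),(-72.5,47.5)]: print((R@q+c).round(1))
"
```

```text
[[ 549.7 -206.3   94. ]
 [ 552.6 -299.3   94. ]
 [ 410.6 -304.1   94. ]
 [ 407.1 -209.2   94. ]] [ 480.01013866 -254.73251731   94.        ]
0.0270724310098781
[ 553.7 -204.9]
[ 556.3 -299.8]
[ 411.3 -303.7]
[ 408.7 -208.8]
```

Call:
send_rows:
  motion:
    - [0, 0, 0, -3, -25, 30, 1]
    - [0, 0, 0, 0, -25, 30, 1]
    - [0, 0, 0, 0, 0, 25, 1]
    - [0, 0, 0, 0, 0, 0, 1]

```text
time: 40.25
position: [409.1, -204.5, 116.9]
tool_rot: [-3.139, -0.001, 0.031]
force: [-0.2, 0.5, -0.2]
grip_width: 0.6
```

```bash
python3 g.py 408 -206.5 100 0.027
```

```text
t 40.25 pos [ 409.1 -204.5  116.9] rot [-3.139e+00 -1.000e-03  3.100e-02] F [-0.2  0.5 -0.2] gw 0.6 q [-0.73 -0.05  2.02  0.    1.18  0.81]
turn [-0.003 -0.001  0.004] shift now-axes [-1.2  2.  16.9] after-turn axes [-1.2  1.9 16.9]
```

Call:
send_rows:
  motion:
    - [0, 0, 0, -1, 2, 12, 1]
    - [0, 0, 0, 0, 0, 6, 1]

```text
time: 40.45
position: [409.6, -207.2, 98.8]
tool_rot: [-3.14, -0.002, 0.032]
force: [-0.1, 1.3, -0.5]
grip_width: 0.8
```

Call:
send_rows:
  motion:
    - [0, 0, 0, 0, 0, 4, 1]
    - [0, 0, 0, 0, 0, 4, 1]

```text
time: 40.65
position: [410.3, -208.0, 91.4]
tool_rot: [-3.14, -0.002, 0.031]
force: [-4.2, 2.9, 6.3]
grip_width: 0.5
```

```bash
python3 g.py 408 -206.5 88 0.027
```

```text
t 40.65 pos [ 410.3 -208.    91.4] rot [-3.14e+00 -2.00e-03  3.10e-02] F [-4.2  2.9  6.3] gw 0.5 q [-0.74 -0.01  2.03  0.    1.12  0.8 ]
turn [-0.002 -0.002  0.004] shift now-axes [-2.2 -1.5  3.4] after-turn axes [-2.2 -1.5  3.4]
```

Call:
send_rows:
  motion:
    - [0, 0, 0, -1, -0.5, 3, 1]
    - [0, 0, 0, -1, -0.5, 3, 1]

```text
time: 40.85
position: [410.3, -208.0, 88.2]
tool_rot: [-3.14, -0.006, 0.03]
force: [-5.6, 7.2, 23.8]
grip_width: 0.6
```

Call:
send_rows:
  motion:
    - [0, 0, 0, -0.5, 0, 3, 1]
    - [0, 0, 0, -0.5, 0, 3, 1]

```text
time: 41.05
position: [410.4, -208.0, 88.1]
tool_rot: [-3.138, -0.006, 0.03]
force: [-8.2, 8.9, 23.3]
grip_width: 0.6
```

```bash
python3 g.py 408 -206.5 88 0.027
```

```text
t 41.05 pos [ 410.4 -208.    88.1] rot [-3.138 -0.006  0.03 ] F [-8.2  8.9 23.3] gw 0.6 q [-0.74 -0.    2.03  0.01  1.11  0.8 ]
turn [-0.004 -0.006  0.003] shift now-axes [-2.3 -1.6  0.1] after-turn axes [-2.3 -1.6  0.1]
```

Call:
send_rows:
  motion:
    - [0, 0, 0, 0, 0, -12, 1]
    - [0, 0, 0, 0, 20, -15, 1]
    - [0, 0, 0, 0, 40, 0, 1]
    - [0, 0, 0, 0, 37, 0, 1]
    - [0, 0, 0, 0, 0, 0, 1]

```text
time: 41.55
position: [416.0, -311.3, 120.7]
tool_rot: [3.137, -0.012, 0.032]
force: [0.2, -0.8, 0.2]
grip_width: 0.7
```

```bash
python3 g.py 411 -306 98 0.027
```

```text
t 41.55 pos [ 416.  -311.3  120.7] rot [ 3.137 -0.012  0.032] F [ 0.2 -0.8  0.2] gw 0.7 q [-0.88  0.1   1.86  0.01  1.17  0.66]
turn [ 0.004 -0.012  0.005] shift now-axes [-5.1 -5.5 22.6] after-turn axes [-4.8 -5.4 22.7]
```

Call:
send_rows:
  motion:
    - [0, -0.01, 0, -5, -6, 12, 1]
    - [0, 0, 0, 0, 0, 10, 1]
    - [0, 0, 0, 0, 0, 4, 1]

```text
time: 41.85
position: [410.8, -304.8, 93.4]
tool_rot: [3.136, -0.003, 0.031]
force: [-1.1, -1.2, 6.3]
grip_width: 0.5
```

```bash
python3 g.py 411 -306 88 0.027
```

```text
t 41.85 pos [ 410.8 -304.8   93.4] rot [ 3.136e+00 -3.000e-03  3.100e-02] F [-1.1 -1.2  6.3] gw 0.5 q [-0.87  0.12  1.89 -0.    1.12  0.67]
turn [ 0.006 -0.003  0.004] shift now-axes [0.1 1.2 5.4] after-turn axes [0.1 1.2 5.4]
```

Call:
send_rows:
  motion:
    - [0, 0, 0, -1, 0, 4, 1]
    - [0, 0, 0, -1, 0, 4, 1]

```text
time: 42.05
position: [410.9, -305.2, 88.0]
tool_rot: [3.132, -0.006, 0.033]
force: [-7.1, 7.8, 35.3]
grip_width: 0.2
```

Call:
send_rows:
  motion:
    - [0, 0, 0, -0.5, 0, 3, 1]
    - [0, 0, 0, -0.5, 0, 3, 1]

```text
time: 42.25
position: [411.0, -305.0, 88.1]
tool_rot: [3.131, -0.005, 0.036]
force: [-7.8, 6.9, 22.8]
grip_width: 0.6
```

Second clip home (stop at 88.0). Next the +x, −y clip at (554, −302).

Call:
send_rows:
  motion:
    - [0, 0, 0, 0, 0, -12, 1]
    - [0, 0, 0, 20, 0, -15, 1]
    - [0, 0, 0, 45, -1, 0, 1]
    - [0, 0, 0, 45, -1, 0, 1]
    - [0, 0, 0, 25, 0, 0, 1]

```text
time: 42.75
position: [547.5, -292.6, 115.9]
tool_rot: [3.133, -0.004, 0.037]
force: [-0.1, 0.1, 0.6]
grip_width: 0.2
```

```bash
python3 g.py 554 -301 98 0.027
```

```text
t 42.75 pos [ 547.5 -292.6  115.9] rot [ 3.133 -0.004  0.037] F [-0.1  0.1  0.6] gw 0.2 q [-0.68  0.36  1.56 -0.    1.22  0.85]
turn [ 0.009 -0.004  0.01 ] shift now-axes [ 6.2  8.4 18. ] after-turn axes [ 6.3  8.5 17.9]
```

Call:
send_rows:
  motion:
    - [0.008, 0, 0.01, 6, 9, 5, 1]
    - [0, 0, 0, 0, 0, 8, 1]
    - [0, 0, 0, 0, 0, 5, 1]

```text
time: 43.05
position: [557.1, -297.5, 95.9]
tool_rot: [-3.141, -0.004, 0.033]
force: [-0.5, 0.9, 0.2]
grip_width: 0.7
```

```bash
python3 g.py 554 -301 88 0.027
```

```text
t 43.05 pos [ 557.1 -297.5   95.9] rot [-3.141 -0.004  0.033] F [-0.5  0.9  0.2] gw 0.7 q [-0.68  0.41  1.54  0.    1.19  0.85]
turn [-0.001 -0.004  0.006] shift now-axes [-3.3  3.4  7.9] after-turn axes [-3.2  3.4  7.9]
```

Call:
send_rows:
  motion:
    - [0, 0, 0, -3, 3, 0, 1]
    - [0, 0, 0, -1, 0, 4, 1]
    - [0, 0, 0, -1, 0, 4, 1]

```text
time: 43.35
position: [552.8, -299.7, 89.2]
tool_rot: [-3.141, -0.009, 0.033]
force: [3.1, 1.8, 6.5]
grip_width: 0.3
```

Call:
send_rows:
  motion:
    - [0, 0, 0, -1, 0, 4, 1]
    - [0, 0, 0, -1, 0, 3, 1]

```text
time: 43.55
position: [552.9, -299.9, 88.3]
tool_rot: [3.141, -0.016, 0.032]
force: [-0.6, 5.6, 12.9]
grip_width: 0.9
```

```bash
python3 g.py 554 -301 88 0.027
```

```text
t 43.55 pos [ 552.9 -299.9   88.3] rot [ 3.141 -0.016  0.032] F [-0.6  5.6 12.9] gw 0.9 q [-0.69  0.4   1.56  0.01  1.17  0.84]
turn [ 0.001 -0.016  0.005] shift now-axes [1.1 1.2 0.3] after-turn axes [1.1 1.2 0.3]
```

Call:
send_rows:
  motion:
    - [0, 0, 0, 0, 0, 4, 1]
    - [0, 0, 0, 0, 0, 4, 1]

```text
time: 43.75
position: [553.1, -300.1, 88.2]
tool_rot: [3.139, -0.018, 0.032]
force: [-7.4, 6.2, 20.9]
grip_width: 0.7
```

Call:
send_rows:
  motion:
    - [0, -0.015, 0, 0, 0, -12, 1]
    - [0, 0, 0, 0, -20, -15, 1]
    - [0, 0, 0, 0, -40, 0, 1]
    - [0, 0, 0, 0, -30, 0, 1]
    - [0, 0, 0, 0, 0, 0, 1]

```text
time: 44.25
position: [546.7, -209.5, 118.5]
tool_rot: [3.137, -0.004, 0.027]
force: [0.8, -0.5, 0.0]
grip_width: 0.3
```

```bash
python3 g.py 552 -204 98 0.027
```

```text
t 44.25 pos [ 546.7 -209.5  118.5] rot [ 3.137 -0.004  0.027] F [ 0.8 -0.5  0. ] gw 0.3 q [-0.57  0.27  1.66 -0.    1.2   0.97]
turn [ 0.005 -0.004 -0.   ] shift now-axes [ 5.4 -5.5 20.5] after-turn axes [ 5.5 -5.4 20.5]
```

Call:
send_rows:
  motion:
    - [0, 0, 0, 4, -5, 10, 1]
    - [0, 0, 0, 0, 0, 8, 1]
    - [0, 0, 0, -1, 0, 5, 1]

```text
time: 44.55
position: [549.4, -206.1, 94.5]
tool_rot: [3.134, -0.005, 0.026]
force: [0.2, -0.1, -1.0]
grip_width: 0.2
```

```bash
python3 g.py 552 -204 88 0.027
```

```text
t 44.55 pos [ 549.4 -206.1   94.5] rot [ 3.134 -0.005  0.026] F [ 0.2 -0.1 -1. ] gw 0.2 q [-0.56  0.3   1.68 -0.    1.15  0.98]
turn [ 0.007 -0.005 -0.001] shift now-axes [ 2.6 -2.1  6.5] after-turn axes [ 2.7 -2.1  6.5]
```

Call:
send_rows:
  motion:
    - [0, 0, 0, 2, -2, 1, 1]
    - [0, 0, 0, 0, 0, 4, 1]
    - [0, 0, 0, 0, 0, 4, 1]

```text
time: 44.85
position: [551.0, -205.8, 88.0]
tool_rot: [3.136, -0.002, 0.023]
force: [-13.4, 9.9, 36.9]
grip_width: 0.3
```

Call:
send_rows:
  motion:
    - [0, 0, 0, -0.5, 0, 4, 1]
    - [0, 0, 0, -0.5, 0, 4, 1]

```text
time: 45.05
position: [550.9, -205.8, 88.1]
tool_rot: [3.139, -0.002, 0.022]
force: [-10.5, 8.8, 27.0]
grip_width: 0.4
```

```bash
python3 g.py 552 -204 88 0.027
```

```text
t 45.05 pos [ 550.9 -205.8   88.1] rot [ 3.139e+00 -2.000e-03  2.200e-02] F [-10.5   8.8  27. ] gw 0.4 q [-0.56  0.32  1.67 -0.    1.15  0.99]
turn [ 0.003 -0.002 -0.005] shift now-axes [ 1.1 -1.7  0.1] after-turn axes [ 1.1 -1.7  0.1]
```

All four at the stop. Retreat and check.

Call:
send_rows:
  motion:
    - [0, 0, 0, 0, 0, -15, 1]
    - [0, 0, 0, 0, 0, -40, 1]
    - [0, 0, 0, -45, 5, -45, 1]
    - [0, 0, 0, -45, 20, -10, 1]
    - [0, 0, 0, -45, 20, 0, 1]

```text
time: 45.55
position: [426.9, -254.3, 192.9]
tool_rot: [3.139, -0.002, 0.026]
force: [-0.5, -0.3, 0.6]
grip_width: 0.4
```

Call:
send_rows:
  motion:
    - [0, 0, 0, -10, 10, 0, 1]
    - [0, 0, 0, 0, 0, 0, 1]
    - [0, 0, 0, 0, 0, 0, 1]

```text
time: 45.85
position: [413.0, -268.0, 193.3]
tool_rot: [3.137, -0.001, 0.017]
force: [0.5, 0.1, 0.1]
grip_width: 0.3
```

```bash
python3 g.py 484 -254.3 95 0.027;python3 -c "
from h import *
i=robot.grab_frame('wrist')[:,:,::-1];cv2.imwrite('pics/w30.png',i); crop(i,180,10,400,260,2.6,'w30a')
i=robot.grab_frame('side')[:,:,::-1];cv2.imwrite('pics/s30.png',i);crop(i,290,150,380,235,8,'s30a')
i=robot.grab_frame('top')[:,:,::-1];cv2.imwrite('pics/t30.png',i)"
```

```text
t 45.85 pos [ 413.  -268.   193.3] rot [ 3.137e+00 -1.000e-03  1.700e-02] F [0.5 0.1 0.1] gw 0.3 q [-0.82 -0.04  1.85 -0.    1.33  0.73]
turn [ 0.004 -0.001 -0.01 ] shift now-axes [ 71.  -12.9  98.4] after-turn axes [ 71.3 -11.7  98.3]
```

View pics/w30a.png

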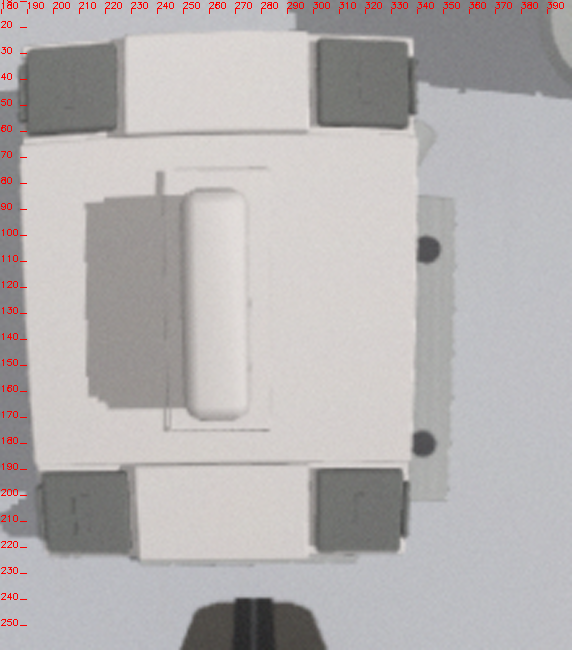

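View pics/s30a.png

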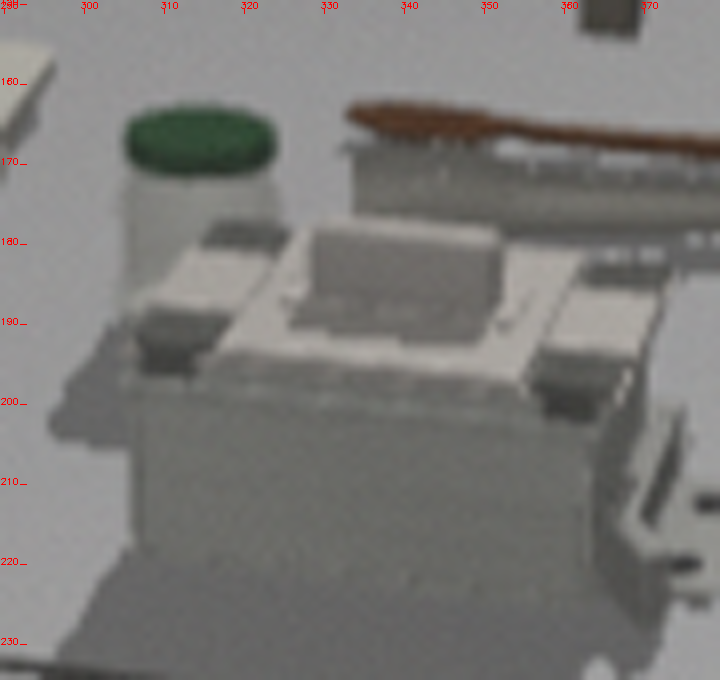

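View pics/t30.png

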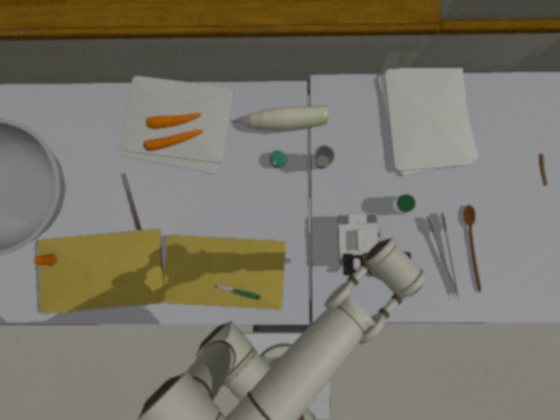

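```bash
python3 -c "
from h import *
r=[cv2.imread(f'pics/{n}.png')[200:232,298:378] for n in('s17','s26','s29','s30')]
r=[cv2.resize(x,None,fx=5,fy=5,interpolation=cv2.INTER_CUBIC) for x in r]
cv2.imwrite('pics/cmp.png',np.vstack(r)[:600])
"
```

Call:
send_rows:
  motion:
    - [0, 0, 0, -30, 0, -20, 1]
    - [0, 0, 0, -35, 0, -20, 1]
    - [0, 0, 0, 0, 0, 0, 1]
    - [0, 0, 0, 0, 0, 0, 1]

```text
time: 46.4
position: [349.5, -266.1, 232.3]
tool_rot: [-3.142, 0.001, 0.026]
force: [0.6, 0.7, 0.2]
grip_width: 0.1
```

```bash
python3 g.py 484 -254.3 95 0.027;python3 -c "
from h import *
i=robot.grab_frame('wrist')[:,:,::-1];cv2.imwrite('pics/w31.png',i); crop(i,180,0,400,230,2.6,'w31a')"
```

```text
t 46.40 pos [ 349.5 -266.1  232.3] rot [-3.142e+00  1.000e-03  2.600e-02] F [0.6 0.7 0.2] gw 0.1 q [-0.93 -0.22  1.93 -0.    1.43  0.62]
turn [-0.     0.001 -0.001] shift now-axes [134.9  -8.3 137.1] after-turn axes [134.8  -8.2 137.3]
```

View pics/cmp.png

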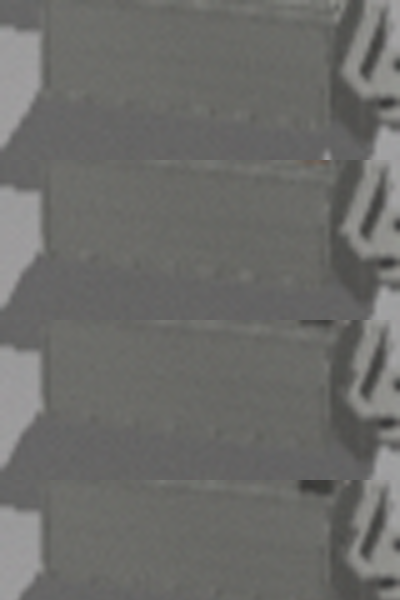

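View pics/w31a.png

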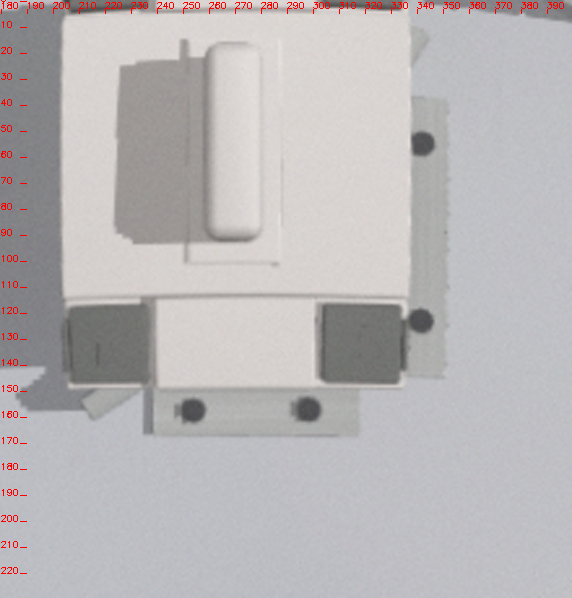

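```bash
python3 -c "
from h import *
A=np.array([[497.1,-347.3],[411.5,-349.5],[365.5,-242.8],[367.1,-297.7]]); home=np.array([480.6,-258.9]); box8=np.array([480.2,-255.9])
B=onz('wrist',[(342.3,55.3),(342,123.4),(254.2,157.5),(298.5,157.3)],4)[:,:2];print(B.round(1))
M,_=cv2.estimateAffinePartial2D(A.astype(np.float32),B.astype(np.float32));print(M, (M[:,:2]@home+M[:,2]).round(1))
C=onz('wrist',[(221.5,132),(318.8,132)],88)[:,:2];print(C.round(1)); a=.027;m=C.mean(0);print('lid centre',(m+72.5*np.array([np.cos(a),np.sin(a)])).round(1))
"
```

```text
[[ 499.4 -340.2]
 [ 414.6 -343.3]
 [ 368.2 -236.5]
 [ 369.9 -291.3]]
[[ 9.96373805e-01 -3.39511916e-03  3.17289264e+00]
 [ 3.39511916e-03  9.96373805e-01  3.98872776e+00]] [ 482.9 -252.3]
[[ 407.  -209.8]
 [ 409.2 -303.8]]
lid centre [ 480.6 -254.9]
```

```bash
python3 -c "
from station import robot
print(robot.sense()['time']); print(robot.sign_off())"
```

```text
46.45
the job is handed in; nothing more can be done
None
```

The job is handed in at about 46 s of the 210 s. By my last checks every step was met, but sign-off gives no verdict.

**What I did**
- I slid the empty box along the table into the guide corner by gripping one of its walls, then pressed its +y side until it stopped against the guide.
- I put the two carrot pieces present, the end piece and the chunk, into the box.
- I then found the box had been knocked about 2 cm in +y while I was carrying the lid. I set the lid down on the table, pushed the box back against both stops, picked the lid up again and seated it.
- I pressed all four clips down to a hard stop.

**Last checks**
- **Clips:** each one stopped with the fingertip at 88 mm, the height of the lid's top face. They look flush in the pictures.
- **Lid:** it is seated level, with the tool at 95 mm when it met the rim, as expected. The wrist camera puts its centre about 2–3 mm from home in x and in y.
- **Box:** in the side view it sits within about 1 mm of its earlier snug position.
- **Jar, glass and timer:** they look unmoved in the final top view.

**Disagreements**
- The cameras disagreed with each other and with the touch readings by up to about 8 mm when I lined up the lid. I lowered it at a middle position and the plug went in freely. The plug's 4 mm play keeps the lid within the 7 mm limit.
- With the lid on, I checked the box only by camera and did not push it against the stops again.

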